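# Refit the inline filter of the fluidics station

### The job

Get the fluidics station ready again: lay the loose inline filter in the two V saddles of its bracket, then put both U-shaped strap clamps over it, each with both legs down through the pair of slots beside a saddle until its crown rests on the filter. Stand every fallen square bottle upright in the grey spill tray, and leave the other things on the bench where they are.

Things in the scene. Friction and masses are not known exactly. Their poses are not given: they have to be found in the camera images.
- filter_mid (a point): inline filter: white rigid cylinder 34 mm in diameter and 150 mm long along own y, a grey hexagonal cap at each end (40 mm across flats, 16 mm long) and a thin nozzle beyond each; 226 mm long in all, about 220 g. At the start it lies on flats of its caps on the bench, axis 20 mm up. Either end may go either way. This point is its centre, on the axis
- bracket: filter bracket fixed to the bench: aluminium bridge 96 mm (own x) by 130 mm (own y), top face 40 mm above the bench, 6 mm thick, open beneath; foot flanges to 87 mm from the centre along y. On top two white V saddles at y = +40 and -40 mm; beside each a pair of slots through the plate at x = +22 and -22 mm, 8 mm (x) by 24 mm (y). Origin at the centre of its underside; z up
- cradle (a point): where the centre of the filter's axis belongs when the white cylinder rests in both V saddles: 62 mm above the bench, midway between the saddles; axes as the bracket, the filter lies along y. The hexagonal caps hang outside the two ends of the plate (10 mm of play each way)
- slots_a (a point): midpoint between the pair of slots at y = +40 mm, on the top face of the bracket's plate; axes as the bracket. A clamp that is home here stands astride the filter with its crown resting on it, the clamp's centre 11.5 mm above this point and its leg ends 20 mm below
- slots_b (a point): the same for the pair of slots at y = -40 mm
- tray_in (a point): centre of the inner floor of the grey spill tray fixed to the bench, 4 mm above the bench. Inside it measures 116 mm (own x) by 310 mm (own y); its rim is 15 mm above the bench and 4 mm thick; z up
- clamp1_mid (a point): one of two equal U clamps of flat steel strap (20 x 4 mm), at the start standing free on its leg ends. 48 mm wide over the legs (own x), 20 mm deep (own y), 63 mm tall (own z, up), about 110 g; the outer leg faces are straight up to 51 mm above the leg ends, then bevelled to the flat crown. Inside 40 mm wide, 59 mm high. This point is its centre, 31.5 mm above the leg ends
- clamp1: the same clamp; origin midway between its leg ends, same axes. The last 6 mm of the legs are narrowed to 15 mm
- clamp2_mid (a point): one of two equal U clamps of flat steel strap (20 x 4 mm), at the start standing free on its leg ends. 48 mm wide over the legs (own x), 20 mm deep (own y), 63 mm tall (own z, up), about 110 g; the outer leg faces are straight up to 51 mm above the leg ends, then bevelled to the flat crown. Inside 40 mm wide, 59 mm high. This point is its centre, 31.5 mm above the leg ends
- clamp2: the same clamp; origin midway between its leg ends, same axes. The last 6 mm of the legs are narrowed to 15 mm
- bottle1_mid (a point): one of up to three equal white square bottles with a black cap (an absent one reads None), at the start lying on a flat side on the bench. Body 46 x 46 mm and 78 mm tall, then neck and cap 28 mm across; 104 mm tall in all, about 140 g, stiff. This point is its centre, 52 mm above its underside; own z runs from the underside to the cap, x and y are square to the flat sides
- bottle2_mid (a point): one of up to three equal white square bottles with a black cap (an absent one reads None), at the start lying on a flat side on the bench. Body 46 x 46 mm and 78 mm tall, then neck and cap 28 mm across; 104 mm tall in all, about 140 g, stiff. This point is its centre, 52 mm above its underside; own z runs from the underside to the cap, x and y are square to the flat sides
- bottle3_mid (a point): one of up to three equal white square bottles with a black cap (an absent one reads None), at the start lying on a flat side on the bench. Body 46 x 46 mm and 78 mm tall, then neck and cap 28 mm across; 104 mm tall in all, about 140 g, stiff. This point is its centre, 52 mm above its underside; own z runs from the underside to the cap, x and y are square to the flat sides
- filter: the filter; origin and axes as filter_mid
- tipbox: bystander, not part of the job, to be left where it stands: green tip box with clear lid, 82 x 122 x 67 mm; origin at the centre of its underside
- beaker: bystander, not part of the job, to be left where it stands: glass beaker, 68 mm wide, 90 mm tall; origin at the centre of its underside
- jar: bystander, not part of the job, to be left where it stands: amber jar with lid, 48 mm wide, 55 mm tall; origin at the centre of its underside
- flask: bystander, not part of the job, to be left where it stands: round glass bottle with blue cap, 56 mm wide, 120 mm tall; origin at the centre of its underside
- tape: bystander, not part of the job, to be left where it stands: roll of paper tape, 60 mm wide, 19 mm tall, lying flat; origin at the centre of its underside
- marker: bystander, not part of the job, to be left where it stands: marker pen, 125 mm long (own y), lying; origin at the centre of its underside

How it is judged:
On the way, in this order (a step that is already met when the one before it is completed fails the run):
1. the filter lies in both V saddles, let go (x of filter_mid in the frame of cradle between -0.004 and 0.004 m and z of filter_mid in the frame of cradle between -0.004 and 0.004 m and y of filter_mid in the frame of cradle between -0.013 and 0.013 m and angle between the y axis of filter_mid and the y axis of cradle, either way round below 0.06 rad and contact force between the fingers and filter below 0.3 N), for 0.3 s.
2. both clamps are home over the filter, one at each saddle, let go ((((x of clamp1_mid in the frame of slots_a between -0.005 and 0.005 m and y of clamp1_mid in the frame of slots_a between -0.006 and 0.006 m and z of clamp1_mid in the frame of slots_a between 0.006 and 0.0155 m and angle between clamp1_mid's own z axis and vertical below 0.12 rad and angle between the x axis of clamp1_mid and the x axis of cradle, either way round below 0.15 rad and contact force between the fingers and clamp1 below 0.3 N) and (x of clamp2_mid in the frame of slots_b between -0.005 and 0.005 m and y of clamp2_mid in the frame of slots_b between -0.006 and 0.006 m and z of clamp2_mid in the frame of slots_b between 0.006 and 0.0155 m and angle between clamp2_mid's own z axis and vertical below 0.12 rad and angle between the x axis of clamp2_mid and the x axis of cradle, either way round below 0.15 rad and contact force between the fingers and clamp2 below 0.3 N)) or ((x of clamp1_mid in the frame of slots_b between -0.005 and 0.005 m and y of clamp1_mid in the frame of slots_b between -0.006 and 0.006 m and z of clamp1_mid in the frame of slots_b between 0.006 and 0.0155 m and angle between clamp1_mid's own z axis and vertical below 0.12 rad and angle between the x axis of clamp1_mid and the x axis of cradle, either way round below 0.15 rad and contact force between the fingers and clamp1 below 0.3 N) and (x of clamp2_mid in the frame of slots_a between -0.005 and 0.005 m and y of clamp2_mid in the frame of slots_a between -0.006 and 0.006 m and z of clamp2_mid in the frame of slots_a between 0.006 and 0.0155 m and angle between clamp2_mid's own z axis and vertical below 0.12 rad and angle between the x axis of clamp2_mid and the x axis of cradle, either way round below 0.15 rad and contact force between the fingers and clamp2 below 0.3 N)))), for 0.3 s.
At the end, for the whole second after the job is handed in: Filter within 4 mm of its seat (13 mm along), 0.06 rad in line. At each slot pair one clamp: 5 mm across, 6 mm along, centre 6 to 15.5 mm above the plate, 0.12 rad upright, 0.15 rad square. Bottles 0.1 rad upright, on the tray floor, 37 x 134 mm from its centre. All let go (all of step 1 and (((x of clamp1_mid in the frame of slots_a between -0.005 and 0.005 m and y of clamp1_mid in the frame of slots_a between -0.006 and 0.006 m and z of clamp1_mid in the frame of slots_a between 0.006 and 0.0155 m and angle between clamp1_mid's own z axis and vertical below 0.12 rad and angle between the x axis of clamp1_mid and the x axis of cradle, either way round below 0.15 rad and contact force between the fingers and clamp1 below 0.3 N) and (x of clamp2_mid in the frame of slots_b between -0.005 and 0.005 m and y of clamp2_mid in the frame of slots_b between -0.006 and 0.006 m and z of clamp2_mid in the frame of slots_b between 0.006 and 0.0155 m and angle between clamp2_mid's own z axis and vertical below 0.12 rad and angle between the x axis of clamp2_mid and the x axis of cradle, either way round below 0.15 rad and contact force between the fingers and clamp2 below 0.3 N)) or ((x of clamp1_mid in the frame of slots_b between -0.005 and 0.005 m and y of clamp1_mid in the frame of slots_b between -0.006 and 0.006 m and z of clamp1_mid in the frame of slots_b between 0.006 and 0.0155 m and angle between clamp1_mid's own z axis and vertical below 0.12 rad and angle between the x axis of clamp1_mid and the x axis of cradle, either way round below 0.15 rad and contact force between the fingers and clamp1 below 0.3 N) and (x of clamp2_mid in the frame of slots_a between -0.005 and 0.005 m and y of clamp2_mid in the frame of slots_a between -0.006 and 0.006 m and z of clamp2_mid in the frame of slots_a between 0.006 and 0.0155 m and angle between clamp2_mid's own z axis and vertical below 0.12 rad and angle between the x axis of clamp2_mid and the x axis of cradle, either way round below 0.15 rad and contact force between the fingers and clamp2 below 0.3 N))) and x of bottle1_mid in the frame of tray_in between -0.037 and 0.037 m and y of bottle1_mid in the frame of tray_in between -0.134 and 0.134 m and z of bottle1_mid in the frame of tray_in between 0.047 and 0.057 m and angle between each of bottle1_mid, bottle2_mid, bottle3_mid's own z axis and vertical below 0.1 rad and x of bottle2_mid in the frame of tray_in between -0.037 and 0.037 m and y of bottle2_mid in the frame of tray_in between -0.134 and 0.134 m and z of bottle2_mid in the frame of tray_in between 0.047 and 0.057 m and x of bottle3_mid in the frame of tray_in between -0.037 and 0.037 m and y of bottle3_mid in the frame of tray_in between -0.134 and 0.134 m and z of bottle3_mid in the frame of tray_in between 0.047 and 0.057 m); the robot touches nothing.
It fails at once if a bystander (tip box, beaker, jar, round bottle, tape or marker) is shifted by more than 40 mm or knocked over (distance of any of tipbox, beaker, jar, flask, tape, marker from where it was at the start of the episode above 0.04 m or angle between any of tipbox, beaker, jar, flask, tape, marker's own z axis and vertical above 0.5 rad).
Of bottle1, bottle2, bottle3 only 2 to 3 are there at a start; the rules pass over those that are not, and their reading is None.
At some moment in a run one of bottle1, bottle2, bottle3 may be knocked a few centimetres aside while the robot is not near it.
It also fails if it takes over 210 s, if anything falls off the work surface, if the arm or the gripper's body presses on something with over 40 N, if the wrist force passes 120 N, or if a joint passes its speed limit or range.

### The arm

A 7-joint arm with a two-finger parallel gripper is mounted at the origin on the work surface. World frame = base frame: x ahead of the robot, y to its left, z up, the work surface at z = 0. Lengths are in m, angles in rad, forces in N, time in s.
With the tool pointing down it reaches from about 0.425 to 0.95 m from the base axis. Payload 16.7 kg.
Tool frame: the origin (TCP) lies between the finger pads; the fingertips stand ctrl.tip_reach ahead of it and the grasp point (between the pads) lies 8 mm behind it (ctrl.tip_reach is the distance from the TCP to the fingertips, in m); x points along the fingers, y is the direction in which the jaws open and shut, and the axes are right-handed (so a half turn about x gives the same grasp; the last joint's range is limited). The gripper opens to 94 mm and grips with 3 to 60 N. Pads are 16 mm wide; open, the fingers measure 119 mm over their backs; the gripper's body (75 mm by 177 mm) begins 78 mm behind the grasp point.
Start: joints at [1.131, 0.426, 0.074, 1.606, -0.034, 1.111, -0.067], TCP at [0.194, -0.647, 0.216] pointing down, gripper open.
Joint ranges: [-2.85, 2.85], [-0.5, 2.14], [-1.23, 1.37], [0.21, 2.46], [-1.02, 4.16], [0.16, 2.05], [-2.73, 2.73]. Speed limits (rad/s): [1.89, 1.89, 2.39, 2.39, 3.01, 3.01, 3.01].

### API

Orientations are given as a rotation vector (axis times angle).
In Python, from rig import readout, optics, ctrl gives the robot as it stands.
- The arm moves only by the shell command python3 -m inch 'ROWS' [FORCE]. ROWS is JSON, one flat list of numbers, 5 for each row, row after row: the shift along the tool's x, y, z in mm, then the turn about the tool's x in units of 10 degrees (1.0 is 10 degrees), then the opening, from 0 (shut) to 1 (fully open). A call has exactly 10 rows; each row shifts and turns the commanded pose from where the row before left it, along the tool's axes as they then stand; what a row does not reach is not made up. A row lasts 1/8 s, in which the tool goes at most 62.5 mm and 10.7 degrees, less where a joint would pass 70% of its speed; a pose out of reach is approached as far as the arm can. A call with a gripper value outside its range is refused whole. The fingers move at their own pace and stop on an object; FORCE is the grip in N (left out, the last holds). Time passes only in rows, so rows that do not move let the fingers close, or fill a call up. It gives the time, the measured TCP pose, the force and the opening at its end, in the units of the state.
- readout.state(): the state, without advancing time (a new reading comes with each control period).
- optics.camera(name): name is "side" or "top"; returns the picture (400x640x3 uint8, red, green, blue); there is no depth.
- optics.camera_model(name): a dict with "camera_matrix" (3x3 intrinsics, pixels), "view" (4x4, takes a point from world to camera coordinates). Camera axes: x right, y down, z forward; pixel columns grow to the right and rows downward; lengths in m; the calibration is good to about 2 mm. A picture is of the moment at which its call begins. camera_model takes no time and is no camera call.
- ctrl.finish_job(): hands the job in, once; it reports no verdict.
Trained networks look in the newest picture that a camera, given by its name, has taken for a name from the list of things; names that differ only in an ending like _2 or _b are one class to them, and where a whole thing is asked for, a point or a joint stands for the part that bears it (a point fixed in the world has none). Each returns a list of dicts, best first, with "conf" (0 to 1); they miss things now and then, are a little off and sometimes report something else, mostly with a low value. They report only what shows in the picture. A call takes as long as a camera call.
- optics.cut_out(name, camera): "mask" (400x640 bool, what is visible of it) and "rect" ([left, top, right, bottom] in pixels, round what is visible of it).
The state is a dict: "clock": time; "joint_positions": joint angles; "dq": joint speeds; "tau": joint torques, N m; "tcp_pos": TCP position; "tool_rot": TCP orientation; "contact_force": force on the tool from outside, world axes, zero at the start; "wrist_torque": the same for the moment, N m; "grip_width": finger opening in m.
Only numpy, scipy, OpenCV 4.12 (cv2) and the standard library are available. Lean on these libraries where they do the work, as an engineer would, in place of code of your own. Each camera call takes 0.05 s, during which the arm holds its last target.

## Working session

There is one attempt and no reset: what is moved stays moved. The work goes in short steps, Python scripts to look and compute and a shell command to move; the robot and the scene stay as the last step left them, time stands still between calls to the robot, and variables do not carry over. Pictures are saved under pics/ and viewed, and the job is handed in when it is done.

```bash
ls -la; mkdir -p pics; python3 - <<'E'
from rig import readout, optics, ctrl
import cv2, numpy as np
s=readout.state(); print({k:np.round(v,3).tolist() for k,v in s.items()}, ctrl.tip_reach)
for n in ("side","top"):
    im=optics.camera(n); cv2.imwrite(f"pics/{n}0.png",im[:,:,::-1])
    m=optics.camera_model(n); print(n,np.round(m["camera_matrix"],1).tolist(),np.round(m["view"],3).tolist())
E
```

```text
total 12
drwxr-xr-x  3 agent agent 4096 Dec  7 07:10 .
drwxr-xr-x 23 root  root  4096 Dec  7 07:10 ..
drwxr-xr-x  2 agent agent 4096 Dec  7 07:10 pics
{'clock': 0.0, 'joint_positions': [1.131, 0.427, 0.074, 1.607, -0.034, 1.111, -0.067], 'dq': [-0.001, -0.001, -0.003, 0.001, -0.002, 0.0, -0.0], 'tau': [0.001, -93.581, 3.667, -45.419, -0.049, 0.02, 0.0], 'tcp_pos': [0.193, -0.646, 0.216], 'tool_rot': [2.065, 0.304, -2.066], 'contact_force': [-0.409, 0.58, 0.273], 'wrist_torque': [0.037, -0.005, 0.02], 'grip_width': 0.094} 0.011
side [[445.5, 0.0, 310.9], [0.0, 445.5, 197.2], [0.0, 0.0, 1.0]] [[-0.87, -0.494, 0.015, 0.521], [-0.305, 0.514, -0.802, 0.201], [0.388, -0.702, -0.597, 1.044], [0.0, 0.0, 0.0, 1.0]]
top [[392.4, 0.0, 323.9], [0.0, 392.4, 203.9], [0.0, 0.0, 1.0]] [[-0.025, -0.999, -0.024, 0.082], [-0.999, 0.026, -0.044, 0.594], [0.045, 0.023, -0.999, 1.037], [0.0, 0.0, 0.0, 1.0]]
```

View pics/side0.png

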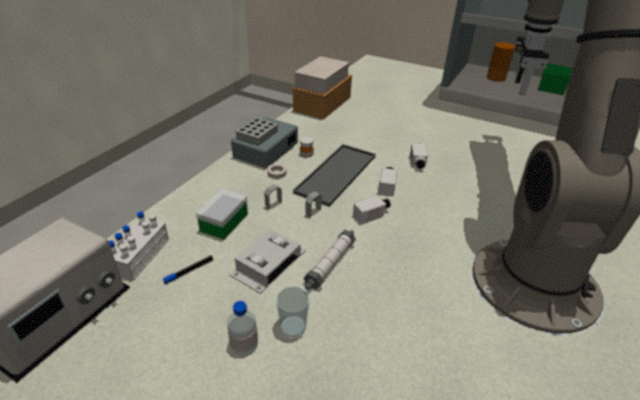

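View pics/top0.png

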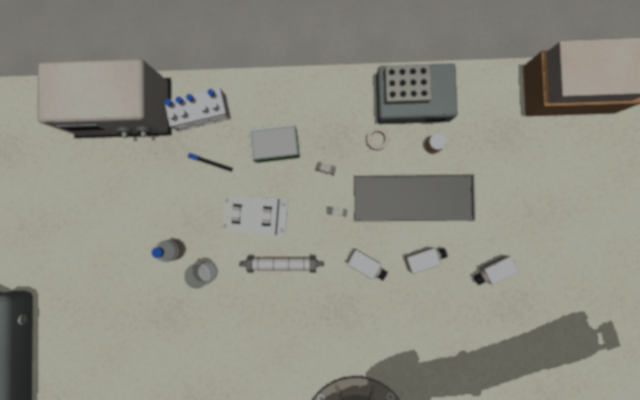

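The top view shows the three bottles near (366,263), (425,259) and (497,270), the filter at (282,264), the bracket at (255,215), the tray at (413,198), and the clamps at (326,169) and (337,211). Next I'll run the networks on both views.

```bash
cat > det.py <<'E'
from rig import readout, optics, ctrl
import numpy as np, cv2, pickle
def detect(names, cams=("side","top"), tag=""):
    out={}
    for c in cams:
        im=optics.camera(c); out[c,'im']=im
        if tag: cv2.imwrite(f"pics/{c}_{tag}.png",im[:,:,::-1])
        for n in names:
            out[c,n]=optics.cut_out(n,c)
    return out
E
python3 - <<'E'
from det import *
o=detect(["filter","bracket","tray_in","clamp1","bottle1_mid","tipbox","beaker","jar","flask","tape","marker"])
pickle.dump(o,open("d0.pkl","wb"))
for k,v in o.items():
    if k[1]=='im': continue
    print(k,[(round(d['conf'],2),[int(a) for a in d['rect']],int(d['mask'].sum())) for d in v if d['conf']>.2])
print(readout.state()['clock'])
E
```

```text
('side', 'filter') [(0.87, [302, 230, 355, 290], 1039)]
('side', 'bracket') [(0.69, [229, 229, 304, 292], 2598), (0.47, [165, 255, 211, 286], 331), (0.29, [299, 136, 315, 158], 280)]
('side', 'tray_in') []
('side', 'clamp1') [(0.74, [305, 192, 321, 215], 288), (0.67, [265, 186, 285, 208], 225)]
('side', 'bottle1_mid') [(0.66, [350, 195, 390, 223], 722)]
('side', 'tipbox') [(0.7, [198, 189, 242, 240], 1784), (0.33, [162, 256, 212, 285], 308)]
('side', 'beaker') [(0.61, [274, 286, 307, 337], 1386)]
('side', 'jar') [(0.82, [296, 135, 313, 157], 268)]
('side', 'flask') [(0.94, [228, 299, 258, 359], 1325)]
('side', 'tape') [(0.61, [268, 163, 287, 179], 220)]
('side', 'marker') [(0.83, [162, 257, 212, 284], 285)]
('top', 'filter') [(0.71, [241, 255, 322, 271], 953), (0.36, [226, 196, 284, 232], 2287)]
('top', 'bracket') [(0.58, [226, 193, 286, 232], 2303), (0.54, [316, 163, 338, 174], 174)]
('top', 'tray_in') [(0.69, [352, 172, 473, 220], 5649), (0.42, [471, 254, 515, 285], 806), (0.25, [318, 163, 333, 173], 119)]
('top', 'clamp1') [(0.7, [318, 166, 334, 170], 153), (0.7, [403, 249, 447, 272], 714), (0.66, [327, 204, 350, 219], 153)]
('top', 'bottle1_mid') [(0.83, [345, 247, 387, 277], 657), (0.69, [221, 194, 288, 236], 2314)]
('top', 'tipbox') [(0.74, [247, 124, 300, 165], 1745)]
('top', 'beaker') [(0.96, [181, 261, 219, 290], 701), (0.51, [151, 240, 182, 263], 562)]
('top', 'jar') [(0.61, [422, 130, 441, 149], 316)]
('top', 'flask') [(0.72, [151, 238, 184, 264], 585)]
('top', 'tape') [(0.84, [364, 126, 384, 150], 240)]
('top', 'marker') [(0.48, [187, 154, 228, 171], 143), (0.47, [251, 122, 300, 164], 1663)]
1.3
```

```bash
cat > fit.py <<'E'
import numpy as np, cv2
from scipy.optimize import minimize
from scipy.ndimage import map_coordinates
from rig import optics
CAM={c:(optics.camera_model(c)["camera_matrix"],np.array(optics.camera_model(c)["view"])) for c in ("side","top")}
def proj(P,c):
    K,V=CAM[c]; q=(np.asarray(P)@V[:3,:3].T+V[:3,3])@np.asarray(K).T; return q[:,:2]/q[:,2:]
def ray(px,c):
    K,V=CAM[c]; R=V[:3,:3]; o=-R.T@V[:3,3]; d=R.T@np.linalg.inv(K)@np.array([px[0],px[1],1.]); return o,d
def onz(px,c,z):
    o,d=ray(px,c); return o+d*(z-o[2])/d[2]
def tri(p1,c1,p2,c2):
    o1,d1=ray(p1,c1);o2,d2=ray(p2,c2); d1/=np.linalg.norm(d1);d2/=np.linalg.norm(d2)
    A=np.c_[d1,-d2]; s=np.linalg.lstsq(A,o2-o1,rcond=None)[0]; a=o1+s[0]*d1;b=o2+s[1]*d2
    return (a+b)/2,np.linalg.norm(a-b)
def box(x0,x1,y0,y1,z0,z1): return np.array([[x,y,z] for x in(x0,x1) for y in(y0,y1) for z in(z0,z1)])/1000
def cyl(r,y0,y1,n=24,ax=1):
    t=np.arange(n)*2*np.pi/n; P=[]
    for y in (y0,y1):
        q=np.zeros((n,3)); o=[i for i in range(3) if i!=ax]; q[:,o[0]]=r*np.cos(t);q[:,o[1]]=r*np.sin(t);q[:,ax]=y;P.append(q)
    return np.vstack(P)/1000
def hexy(af,y0,y1):
    P=cyl(af/2/np.cos(np.pi/6),y0,y1,6); return P   # vertices at +-x: flats at +-z
# all objects: origin as given, z up frame; bottle lying: own z horizontal
MODEL={
 'filter':[cyl(17,-75,75),hexy(40,-91,-75),hexy(40,75,91),cyl(5,-113,-91),cyl(5,91,113)],
 'clamp':[box(-24,-20,-10,10,0,51),box(20,24,-10,10,0,51),
   np.array([[x,y,z] for y in(-10,10) for x,z in((-24,51),(-20,51),(-14,63),(14,63),(-14,59),(14,59),(24,51),(20,51))])/1000],
 'bracket':[box(-48,48,-65,65,34,40)],
 'tray':[box(-62,62,-159,159,0,15)],
 'bottle':[box(-23,23,-23,23,-52,26),cyl(14,26,52,ax=2)],
}
MODEL['clamp'][2]=np.array([[x,y,z] for y in(-10,10) for x,z in((-24,51),(-14,63),(14,63),(24,51),(20,51),(-20,51))])/1000
def Rz(a): c,s=np.cos(a),np.sin(a); return np.array([[c,-s,0],[s,c,0],[0,0,1.]])
LIE=np.array([[0,0,1.],[1,0,0],[0,1,0]]) # own z -> world x at yaw 0
def pose(kind,p,lying=False):
    x,y,yaw,z=p; R=Rz(yaw)
    if lying: R=R@LIE
    return R,np.array([x,y,z])
def sil(kind,p,c,lying=False,S=4):
    R,t=pose(kind,p,lying); m=np.zeros((400*S,640*S),np.uint8)
    for q in MODEL[kind]:
        h=cv2.convexHull(((proj(q@R.T+t,c)+.5)*S-.5).astype(np.float32))
        cv2.fillConvexPoly(m,np.round(h*16).astype(np.int32),255,shift=4)
    return m
def contours(kind,p,c,lying=False):
    S=8; R,t=pose(kind,p,lying)
    pts=[((proj(q@R.T+t,c))) for q in MODEL[kind]]
    a=np.vstack(pts); lo=np.floor(a.min(0))-3; sz=(np.ceil(a.max(0))+3-lo)*S
    m=np.zeros((int(sz[1]),int(sz[0])),np.uint8)
    for q in pts:
        h=cv2.convexHull(((q-lo)*S).astype(np.float32)); cv2.fillConvexPoly(m,np.round(h*16).astype(np.int32),255,shift=4)
    cs,_=cv2.findContours(m,cv2.RETR_CCOMP,cv2.CHAIN_APPROX_NONE)
    return [k[:,0,:].astype(float)/S+lo for k in cs if len(k)>20]
def gradimg(im,sig=1.0):
    g=cv2.GaussianBlur(im.astype(np.float32),(0,0),sig)
    dx=cv2.Sobel(g,cv2.CV_32F,1,0);dy=cv2.Sobel(g,cv2.CV_32F,0,1)
    return np.minimum(np.sqrt((dx**2+dy**2).sum(2)),250)
def edgescore(kind,p,G,lying=False):
    s=[]
    for c,g in G.items():
        k=np.vstack(contours(kind,p,c,lying)); s.append(map_coordinates(g,[k[:,1],k[:,0]],order=1,mode='nearest').mean())
    return np.mean(s)
def iou(a,b): return (a&b).sum()/max(1,(a|b).sum())
def maskfit(kind,p0,masks,z=None,lying=False):
    """masks: {cam:mask}; z fixed or fitted"""
    full={c:cv2.resize(m.astype(np.uint8),None,fx=4,fy=4,interpolation=cv2.INTER_NEAREST)>0 for c,m in masks.items()}
    sc=np.array([.005,.005,.05,.005]); p0=np.array(p0,float); n=3 if z is not None else 4
    if z is not None: p0[3]=z
    def f(u):
        p=p0.copy(); p[:n]+=u*sc[:n]
        return -np.mean([iou(sil(kind,p,c,lying)>0,full[c]) for c in full])
    r=minimize(f,np.zeros(n),method='Nelder-Mead',options=dict(xatol=.01,fatol=1e-4,maxiter=400,initial_simplex=np.vstack([np.zeros(n),2*np.eye(n)])))
    p=p0.copy();p[:n]+=r.x*sc[:n]; return p,-r.fun
def edgefit(kind,p0,ims,z=None,lying=False,sigs=(2.,1.)):
    p0=np.array(p0,float); n=3 if z is not None else 4
    if z is not None: p0[3]=z
    sc=np.array([.003,.003,.04,.003])
    for sg in sigs:
        G={c:gradimg(im,sg) for c,im in ims.items()}
        def f(u):
            p=p0.copy();p[:n]+=u*sc[:n]; return -edgescore(kind,p,G,lying)
        best=None
        for d in (1,-1):
            r=minimize(f,np.zeros(n),method='Nelder-Mead',options=dict(xatol=.01,fatol=1e-3,maxiter=300,initial_simplex=np.vstack([np.zeros(n),d*1.5*np.eye(n)])))
            if best is None or r.fun<best.fun: best=r
        p0=p0.copy();p0[:n]+=best.x*sc[:n]
    return p0,-best.fun
def overlay(ims,items,c,roi,fn,scale=5):
    x0,y0,x1,y1=roi; v=cv2.resize(ims[c][y0:y1,x0:x1,::-1],None,fx=scale,fy=scale,interpolation=cv2.INTER_CUBIC)
    for kind,p,ly in items:
        for k in contours(kind,p,c,ly):
            cv2.polylines(v,[np.round((k+.5-[x0,y0])*scale).astype(np.int32)],True,(0,0,255),1)
    cv2.imwrite(fn,v)
E
cat > run0.py <<'E'
from fit import *; import pickle
o=pickle.load(open("d0.pkl","rb")); ims={c:o[c,'im'] for c in("side","top")}
init={'filter':('filter',(282,264),0.02,np.deg2rad(0),0),'bracket':('bracket',(255,215),.04,0,0),'tray':('tray',(413,198),.0,0,0),
'c1':('clamp',(326,168),.05,np.pi/2,0),'c2':('clamp',(337,211),.05,np.pi/2,0),
'b1':('bottle',(366,263),.023,0,1),'b2':('bottle',(425,259),.023,0,1),'b3':('bottle',(497,270),.023,0,1)}
# yaw of bottle from body->cap pixels
caps={'b1':((357,258),(383,275)),'b2':((415,262),(444,253)),'b3':((505,266),(479,280))}
zs={'filter':.02,'bracket':0,'tray':0,'clamp':0,'bottle':.023}
res={}
for n,(k,px,h,yaw,ly) in init.items():
    q=onz(px,'top',h)
    if n in caps:
        a=onz(caps[n][0],'top',.023);b=onz(caps[n][1],'top',.023); yaw=np.arctan2(b[1]-a[1],b[0]-a[0])
    p0=[q[0],q[1],yaw,zs[k]]
    p,s=edgefit(k,p0,ims,z=zs[k],lying=ly,sigs=(3,2,1))
    pf,sf=edgefit(k,p,ims,lying=ly)
    print(n,np.round(p0,3),np.round(p,4),round(s,1),'free z',np.round(pf,4),round(sf,1)); res[n]=(k,p,ly)
pickle.dump(res,open("r0.pkl","wb"))
it=list(res.values())
overlay(ims,it,'top',(220,155,350,280),'pics/ovT1.png',5)
overlay(ims,it,'top',(340,160,520,290),'pics/ovT2.png',4)
overlay(ims,it,'side',(225,180,360,295),'pics/ovS1.png',5)
overlay(ims,it,'side',(290,140,440,225),'pics/ovS2.png',5)
E
python3 run0.py
```

```text
filter [0.439 0.182 0.    0.02 ] [ 0.4365  0.1862 -0.0338  0.02  ] 169.4 free z [ 0.437   0.1855 -0.0371  0.0177] 170.4
bracket [0.571 0.248 0.    0.   ] [ 0.5718  0.2525 -0.0966  0.    ] 96.8 free z [ 0.5737  0.252  -0.0972 -0.0059] 101.3
tray [ 0.607 -0.173  0.     0.   ] [ 0.607  -0.1712 -0.0171  0.    ] 229.5 free z [ 0.6072 -0.1723 -0.0166 -0.0028] 229.7
c1 [0.688 0.059 1.571 0.   ] [0.6865 0.0624 1.2502 0.    ] 186.4 free z [0.6863 0.0627 1.2636 0.0018] 186.9
c2 [0.575 0.033 1.571 0.   ] [0.5747 0.0349 1.3878 0.    ] 164.5 free z [ 5.7490e-01  3.4200e-02  1.3929e+00 -6.0000e-04] 164.7
b1 [ 0.437 -0.04  -2.172  0.023] [ 0.4288 -0.0386 -2.0956  0.023 ] 157.4 free z [ 0.4283 -0.0388 -2.082   0.0247] 158.2
b2 [ 0.444 -0.195 -1.293  0.023] [ 0.4488 -0.1946 -1.2672  0.023 ] 172.9 free z [ 0.4487 -0.1947 -1.2646  0.0233] 173.1
b3 [ 0.412 -0.38   2.04   0.023] [ 0.4086 -0.3648  2.001   0.023 ] 168.0 free z [ 0.4085 -0.3686  2.0105  0.0149] 172.5
```

View pics/ovT1.png

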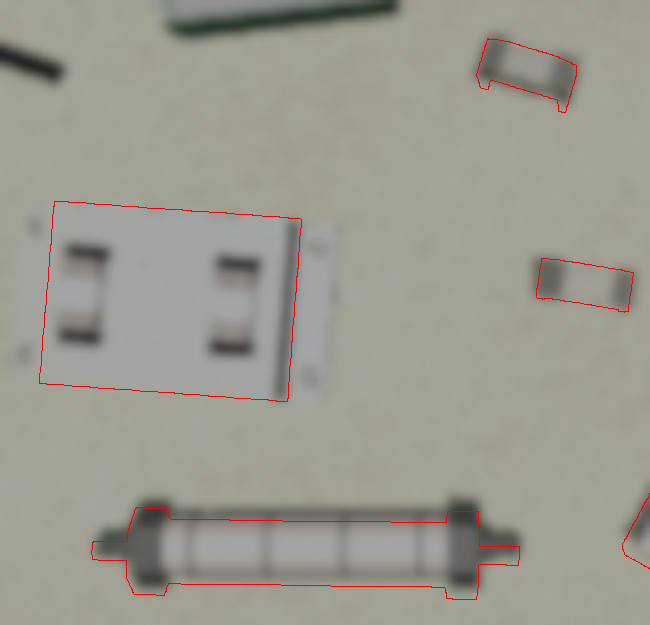

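View pics/ovT2.png

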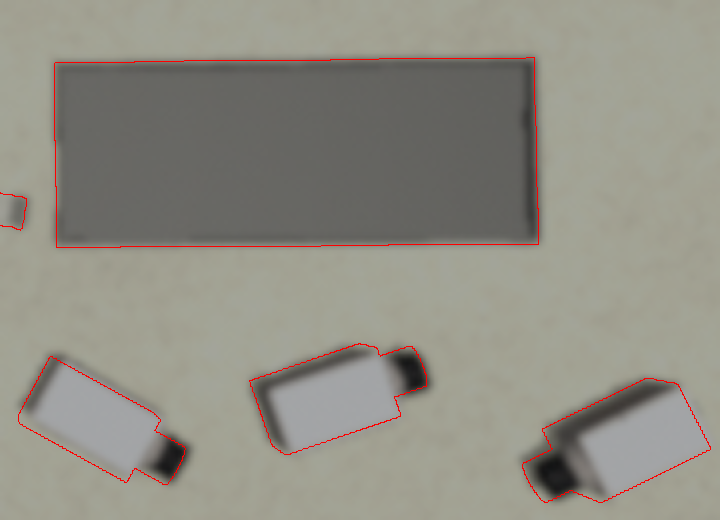

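View pics/ovS1.png

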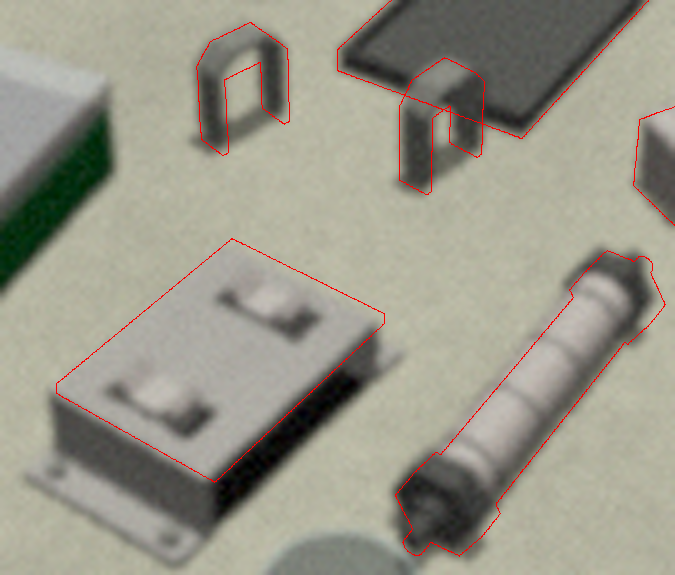

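View pics/ovS2.png

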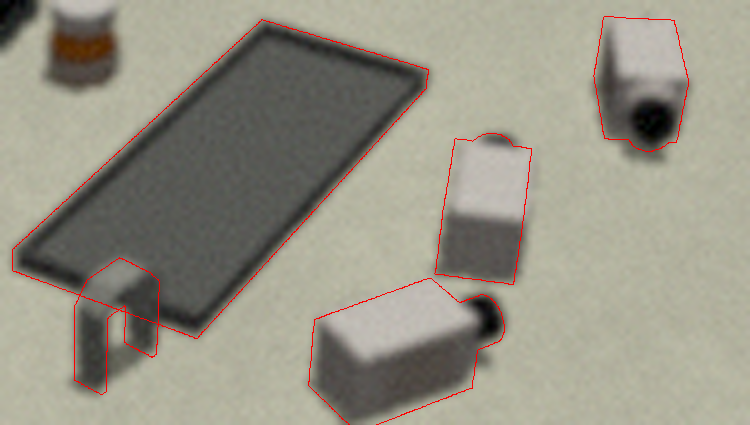

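```bash
cat > run1.py <<'E'
from fit import *; import pickle
o=pickle.load(open("d0.pkl","rb")); ims={c:o[c,'im'] for c in("side","top")}
r=pickle.load(open("r0.pkl","rb")); R={}
MODEL['filter'][3]=cyl(6,-113,-91);MODEL['filter'][4]=cyl(6,91,113)
for n,(k,p,ly) in r.items():
    for c in ims:
        best=None
        for dx in(-.006,0,.006):
            for dy in (-.006,0,.006):
                q,s=edgefit(k,p+[dx,dy,0,0],{c:ims[c]},z=p[3],lying=ly,sigs=(2,1))
                if best is None or s>best[1]: best=(q,s)
        R[n,c]=(k,best[0],ly); print(n,c,np.round(best[0],4),round(best[1],1))
    print('   diff top-side mm',np.round((R[n,'top'][1]-R[n,'side'][1])[:3]*1000,1))
pickle.dump(R,open("r1.pkl","wb"))
T=[v for (n,c),v in R.items() if c=='top'];S=[v for (n,c),v in R.items() if c=='side']
overlay(ims,T,'top',(220,155,350,280),'pics/ovT1b.png',5)
overlay(ims,T,'top',(340,160,520,290),'pics/ovT2b.png',4)
overlay(ims,S,'side',(225,180,360,295),'pics/ovS1b.png',5)
overlay(ims,S,'side',(290,140,440,225),'pics/ovS2b.png',5)
E
python3 run1.py
```

```text
filter side [ 0.4363  0.1884 -0.0318  0.02  ] 198.6
filter top [ 0.4433  0.1838 -0.0222  0.02  ] 166.4
   diff top-side mm [ 7.  -4.6  9.6]
bracket side [ 0.5724  0.2567 -0.0851  0.    ] 142.2
bracket top [ 0.5941  0.2489 -0.092   0.    ] 74.7
   diff top-side mm [21.7 -7.8 -6.9]
tray side [ 0.605  -0.1685 -0.0177  0.    ] 240.6
tray top [ 0.6071 -0.1712 -0.0165  0.    ] 219.1
   diff top-side mm [ 2.1 -2.7  1.2]
c1 side [0.6885 0.0615 1.295  0.    ] 227.8
c1 top [0.686  0.0624 1.2513 0.    ] 147.6
   diff top-side mm [ -2.5   0.9 -43.7]
c2 side [0.5738 0.035  1.3835 0.    ] 212.2
c2 top [0.5755 0.0349 1.4061 0.    ] 118.7
   diff top-side mm [ 1.7 -0.1 22.6]
b1 side [ 0.428  -0.0421 -2.0978  0.023 ] 195.5
b1 top [ 0.4349 -0.0416 -2.1441  0.023 ] 129.4
   diff top-side mm [  6.9   0.4 -46.4]
b2 side [ 0.449  -0.1947 -1.2439  0.023 ] 169.5
b2 top [ 0.4487 -0.1948 -1.2842  0.023 ] 177.8
   diff top-side mm [ -0.3  -0.1 -40.3]
b3 side [ 0.4063 -0.3585  2.0018  0.023 ] 182.7
b3 top [ 0.4094 -0.3655  1.9984  0.023 ] 160.3
   diff top-side mm [ 3.1 -7.  -3.4]
```

View pics/ovT1b.png

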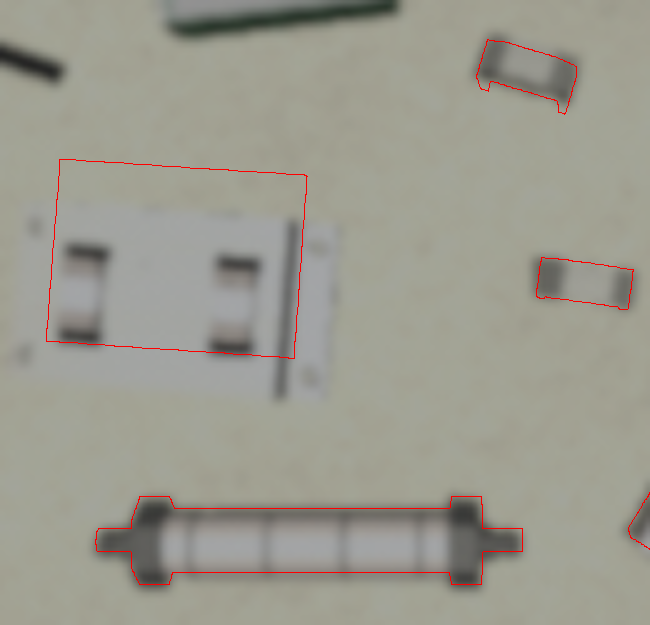

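View pics/ovS1b.png

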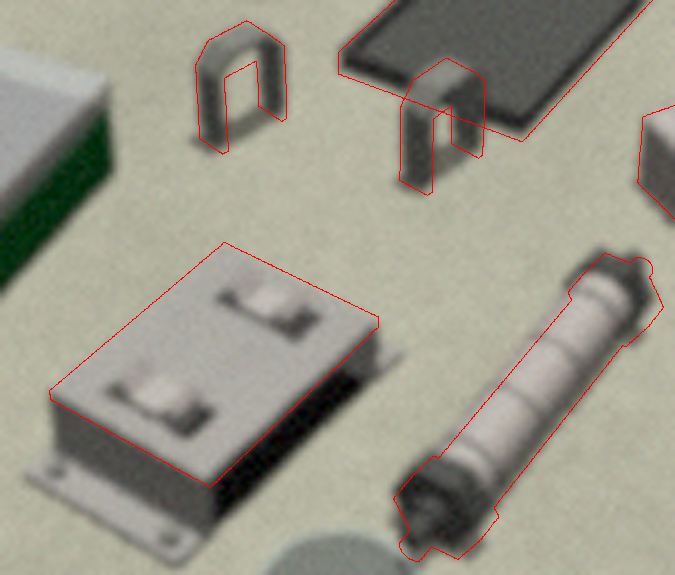

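View pics/ovS2b.png

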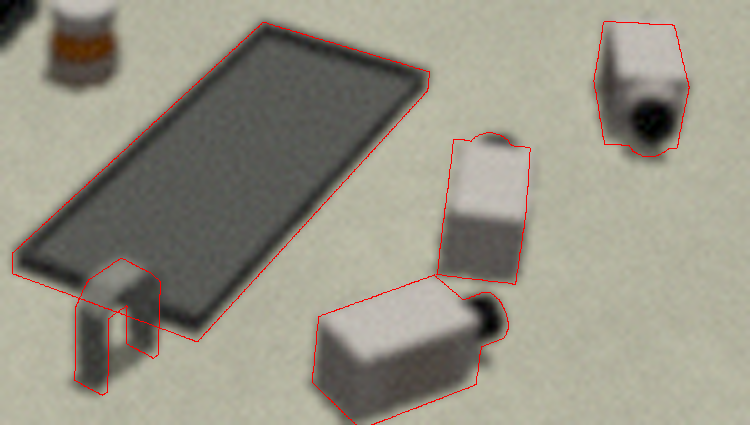

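View pics/ovT2b.png

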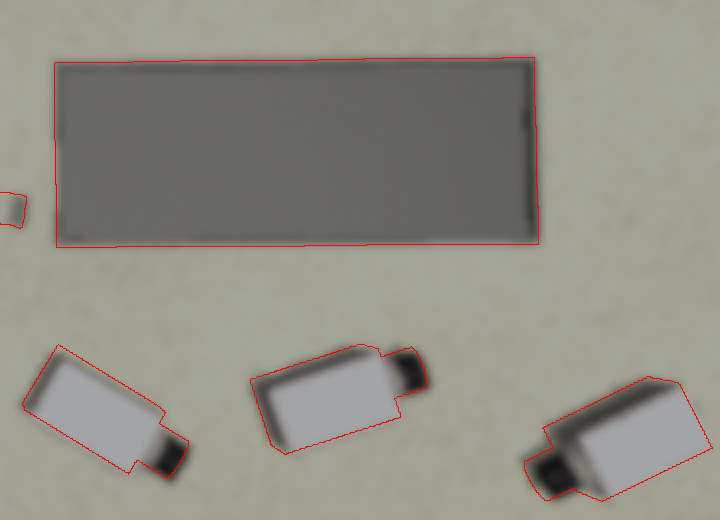

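```bash
cat > run2.py <<'E'
from fit import *; import pickle,sys
def slots(im,p0,verbose=1):
    """refine bracket x,y,yaw by matching darkness at 4 slot centroids (top)"""
    g=cv2.cvtColor(im,cv2.COLOR_RGB2GRAY).astype(float)
    p=np.array(p0,float)
    S=np.array([[sx*.022,sy*.040,.040] for sx in(1,-1) for sy in(1,-1)])
    for it in range(6):
        R=Rz(p[2]); W=S@R.T+[p[0],p[1],0]; uv=proj(W,'top'); obs=[]
        for u,v in uv:
            ys,xs=np.mgrid[int(round(v))-4:int(round(v))+5,int(round(u))-7:int(round(u))+8]
            a=g[ys,xs]; w=np.clip(120-a,0,None); obs.append(onz(((xs*w).sum()/w.sum(),(ys*w).sum()/w.sum()),'top',.040)[:2])
        obs=np.array(obs); a=S[:,:2]; b=obs; ma,mb=a.mean(0),b.mean(0)
        H=(a-ma).T@(b-mb); yaw=np.arctan2(H[0,1]-H[1,0],H[0,0]+H[1,1]); p=np.array([*(mb-Rz(yaw)[:2,:2]@ma),yaw])
    if verbose: print('bracket',np.round(p,4),'resid mm',np.round((a@Rz(p[2])[:2,:2].T+p[:2]-obs)*1000,1).tolist(), 'dist x,y mm',[np.round(1000*np.linalg.norm(obs[i]-obs[j]),1) for i,j in((0,2),(1,3),(0,1),(2,3))])
    return p
if __name__=="__main__":
    o=pickle.load(open("d0.pkl","rb")); ims={c:o[c,'im'] for c in("side","top")}
    g=cv2.cvtColor(ims['top'],cv2.COLOR_RGB2GRAY); print(g[200:228:2,228:280:3])
    p=slots(ims['top'],(.5718,.2525,-.0966))
    MODEL['bracket']=[box(-48,48,-65,65,34,40),box(-4,4,-4,4,40,41)]+[box(sx-4,sx+4,sy-12,sy+12,39.9,40) for sx in(22,-22) for sy in(40,-40)]
    import fit
    v={}
    for c,roi in (('top',(215,180,295,245)),('side',(225,225,310,300))):
        x0,y0,x1,y1=roi; s=8; im=cv2.resize(ims[c][y0:y1,x0:x1,::-1],None,fx=s,fy=s,interpolation=cv2.INTER_CUBIC)
        for q in MODEL['bracket']+[box(-48,48,-87,87,0,1)]:
            h=cv2.convexHull(((proj(q@Rz(p[2]).T+[p[0],p[1],0],c)+.5-[x0,y0])*s).astype(np.float32)).astype(np.int32); cv2.polylines(im,[h],True,(0,0,255),1)
        cv2.imwrite(f'pics/br_{c}.png',im)
E
python3 run2.py
```

```text
[[151 163 163 164 163 163 163 164 163 163 164 164 163 164 163 164 155 124]
 [156 161 154 155 160 163 164 163 163 163 163 163 163 163 163 163 153 122]
 [163 157  99  99 113 159 164 163 163 163 163 163 157 161 161 163 152 130]
 [162 156 106  90  79 157 164 162 163 163 163 160 111 115 123 159 147 134]
 [162 157 135 132 119 162 163 161 163 164 163 158  98  78  78 157 142 136]
 [163 161 152 149 136 162 164 163 163 163 164 160 134 130 118 161 136 141]
 [163 163 163 163 148 163 163 163 164 163 164 162 148 146 136 163 133 146]
 [163 163 164 164 152 163 163 163 163 163 163 163 163 162 153 163 129 148]
 [162 159 157 159 147 163 163 163 163 163 163 163 164 164 155 163 126 154]
 [162 150 140 138 140 163 163 164 164 163 163 161 159 160 151 163 121 155]
 [162 137 112 113 136 163 163 163 163 163 163 157 142 143 145 163 116 156]
 [163 130  76  66 125 163 164 163 163 164 163 145 121 125 135 162 113 157]
 [163 154 142 133 149 163 163 163 163 163 163 131  68  70 113 162 108 159]
 [162 163 163 162 163 163 163 163 164 164 164 153 132 130 143 162 107 160]]
bracket [ 0.5718  0.2572 -0.1043] resid mm [[0.5, 0.5], [0.2, -0.2], [-0.3, 0.2], [-0.5, -0.5]] dist x,y mm [np.float64(43.2), np.float64(43.3), np.float64(79.4), np.float64(79.3)]
```

View pics/br_top.png

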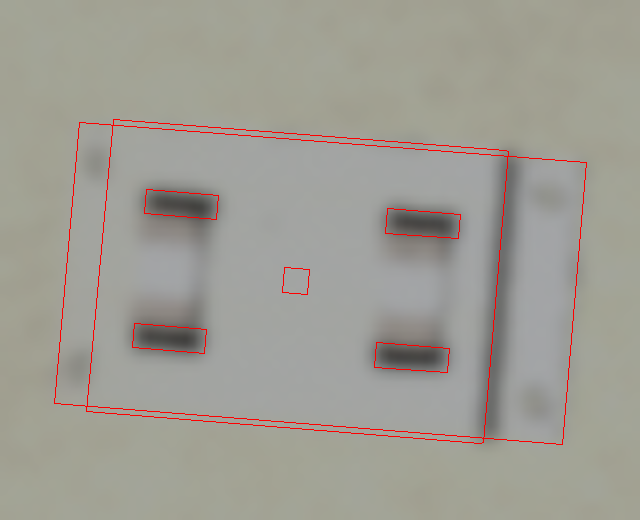

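View pics/br_side.png

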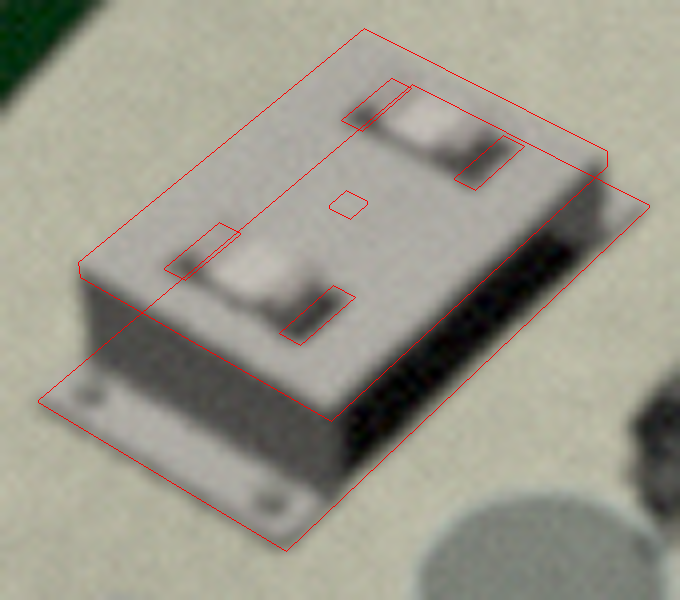

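```bash
cat > go.py <<'E'
# work out tool-frame shift to a target: python3 go.py x y z jawangle_deg(world direction of the jaw axis, mod 180)
import sys, numpy as np
from scipy.spatial.transform import Rotation as Ro
from rig import readout
s=readout.state(); R=Ro.from_rotvec(s['tool_rot']).as_matrix(); p=np.array(s['tcp_pos'])
print('t',round(s['clock'],2),'tcp',np.round(p*1000,1),'jaw deg',round(np.degrees(np.arctan2(R[1,1],R[0,1])),2),'toolz deg',round(np.degrees(np.arctan2(R[1,2],R[0,2])),2),'tilt',np.round(R[2],3),'F',np.round(s['contact_force'],1),'w',round(s['grip_width']*1000,1),'q',np.round(s['joint_positions'],2))
if len(sys.argv)>3:
    d=np.array([float(a) for a in sys.argv[1:4]])/1000-p; print('shift now-axes mm',np.round(R.T@d*1000,1))
    if len(sys.argv)>4:
        a=np.radians(float(sys.argv[4])); cur=np.arctan2(R[1,1],R[0,1])
        dy=(a-cur+np.pi/2)%np.pi-np.pi/2   # world yaw change; tool x down -> turn = -dyaw
        print('turn about tool x (10deg units)',round(-np.degrees(dy)/10,3)); 
        c,sn=np.cos(dy),np.sin(dy); R2=np.array([[c,-sn,0],[sn,c,0],[0,0,1]])@R
        print('shift after-turn axes mm',np.round(R2.T@d*1000,1))
E
python3 go.py 443 184 150 -1.3
```

```text
t 1.3 tcp [ 193.5 -646.6  216.5] jaw deg -73.34 toolz deg -163.34 tilt [-1. -0. -0.] F [-0.5  0.9  0.8] w 93.6 q [ 1.13  0.43  0.07  1.61 -0.03  1.11 -0.07]
shift now-axes mm [  66.5 -724.2 -477.1]
turn about tool x (10deg units) -7.204
shift after-turn axes mm [  66.4  230.6 -836.1]
```

```bash
python3 -m inch '[0,-21,-40,0,1, 0,-21,-40,0,1, 0,-21,-40,0,1, 0,-21,-40,0,1, 0,-21,-40,0,1, 0,-21,-40,0,1, 0,-21,-40,0,1, 0,-21,-40,0,1, 0,-21,-40,-0.6,1, 0,-21,-40,-0.6,1]' 20; python3 go.py 443 184 150 -1.3
```

```text
clock: 2.55
tcp_pos: [0.5141, -0.3265, 0.2166]
tool_rot: [1.939, 0.498, -1.939]
contact_force: [-0.4, -0.6, -0.5]
grip_width: 0.094
t 2.55 tcp [ 514.1 -326.5  216.6] jaw deg -61.15 toolz deg -151.15 tilt [-1.  0. -0.] F [-0.4 -0.6 -0.5] w 94.0 q [ 0.57  0.32 -0.14  1.75  0.05  1.07 -0.65]
shift now-axes mm [  66.5 -481.5 -184. ]
turn about tool x (10deg units) -5.985
shift after-turn axes mm [  66.7  -82.7 -508.8]
```

```bash
python3 -m inch '[5,0,0,-1,1, 5,0,0,-1,1, 5,0,0,-1,1, 5,0,0,-1,1, 5,0,0,-1,1, 5,0,0,-1,1, 0,-8,-50,0,1, 0,-8,-50,0,1, 0,-8,-50,0,1, 0,-8,-50,0,1]'; python3 go.py 443 184 150 -1.3
```

```text
clock: 3.8
tcp_pos: [0.4854, -0.1254, 0.1867]
tool_rot: [1.227, 1.197, -1.226]
contact_force: [0.6, -0.1, 0.7]
grip_width: 0.094
t 3.8 tcp [ 485.4 -125.4  186.7] jaw deg -1.35 toolz deg -91.35 tilt [-1.  0.  0.] F [ 0.6 -0.1  0.7] w 94.0 q [ 0.51  0.2  -0.44  2.    0.1   0.96  0.  ]
shift now-axes mm [  36.6  -49.7 -308.3]
turn about tool x (10deg units) -0.005
shift after-turn axes mm [  36.6  -49.4 -308.4]
```

```bash
python3 -m inch '[0,-9,-52,0,1, 0,-9,-52,0,1, 0,-9,-52,0,1, 0,-8,-51,0,1, 0,-8,-50,0,1, 0,-5,-40,0,1, 12,0,-10,0,1, 12,0,0,0,1, 12,0,0,0,1, 0,0,0,0,1]'; python3 go.py 443 184 150 -1.3
python3 - <<'E'
from det import *
detect([],tag="g1")
E
```

```text
clock: 5.05
tcp_pos: [0.4445, 0.1801, 0.1496]
tool_rot: [1.226, 1.198, -1.229]
contact_force: [-0.2, 0.4, 0.4]
grip_width: 0.0939
t 5.05 tcp [444.5 180.1 149.6] jaw deg -1.41 toolz deg -91.41 tilt [-1.    -0.002  0.001] F [-0.2  0.4  0.4] w 93.9 q [ 0.06  0.25 -0.65  2.07  0.19  0.89 -0.73]
shift now-axes mm [-0.4 -1.6 -3.9]
turn about tool x (10deg units) -0.011
shift after-turn axes mm [-0.4 -1.6 -3.9]
```

```bash
python3 - <<'E'
from fit import *
for c in("side","top"):
    im=cv2.imread(f"pics/{c}_g1.png")
    for P in ([.4445,.1801,.1496],[.4445+.047,.180,.1386],[.4445-.047,.181,.1386]):
        u=proj([P],c)[0]; cv2.circle(im,tuple(np.round(u).astype(int)),2,(0,0,255),-1)
    u=proj([[.4445,.18,.14]],c)[0].astype(int); x,y=max(0,u[0]-100),max(0,u[1]-75)
    cv2.imwrite(f"pics/g1{c}.png",cv2.resize(im[y:y+150,x:x+200],None,fx=3,fy=3,interpolation=2))
E
```

```text
(no output)
```

View pics/g1side.png

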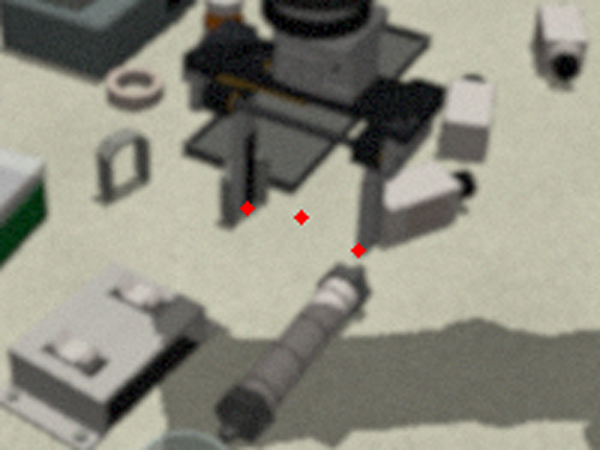

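View pics/g1top.png

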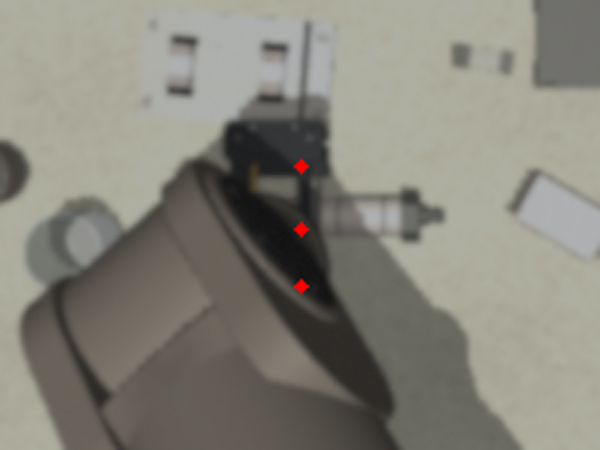

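```bash
python3 -m inch '[30,-1,-4,0,1, 30,0,0,0,1, 25,0,0,0,1, 20,0,0,0,1, 15,0,0,0,1, 10,0,0,0,1, 3,0,0,0,1, 0,0,0,0,1, 0,0,0,0,1, 0,0,0,0,1]'; python3 go.py 443 184 16 -1.3
```

```text
clock: 6.4
tcp_pos: [0.4443, 0.1853, 0.0179]
tool_rot: [1.227, 1.198, -1.226]
contact_force: [-0.6, -0.3, 0.5]
grip_width: 0.0941
t 6.4 tcp [444.3 185.3  17.9] jaw deg -1.34 toolz deg -91.34 tilt [-1.     0.001 -0.   ] F [-0.6 -0.3  0.5] w 94.1 q [-0.06  0.46 -0.55  2.16  0.41  0.62 -0.93]
shift now-axes mm [ 1.9 -1.3  1.3]
turn about tool x (10deg units) -0.004
shift after-turn axes mm [ 1.9 -1.3  1.3]
```

Close on it, then lift.

```bash
python3 -m inch '[2,-1,0,0,0.3, 0,0,0,0,0, 0,0,0,0,0, 0,0,0,0,0, 0,0,0,0,0, 0,0,0,0,0, 0,0,0,0,0, 0,0,0,0,0, 0,0,0,0,0, 0,0,0,0,0]' 20; python3 go.py
```

```text
clock: 7.65
tcp_pos: [0.443, 0.1852, 0.0155]
tool_rot: [1.226, 1.198, -1.226]
contact_force: [-1.0, -0.7, 0.5]
grip_width: 0.0331
t 7.65 tcp [443.  185.2  15.5] jaw deg -1.34 toolz deg -91.34 tilt [-1. -0. -0.] F [-1.  -0.7  0.5] w 33.1 q [-0.07  0.46 -0.55  2.16  0.41  0.62 -0.93]
```

```bash
python3 -m inch '[-5,0,0,0,0, -15,0,0,0,0, -25,0,0,0,0, -30,0,0,0,0, -30,0,0,0,0, -15,0,0,0,0, 0,0,0,0.24,0, 0,0,0,0.23,0, 0,0,0,0,0, 0,0,0,0,0]'; python3 go.py 571.8 257.2 130 -6
```

```text
clock: 8.9
tcp_pos: [0.4428, 0.1852, 0.1352]
tool_rot: [1.285, 1.158, -1.286]
contact_force: [-0.0, -1.0, -1.7]
grip_width: 0.0336
t 8.9 tcp [442.8 185.2 135.2] jaw deg -5.99 toolz deg -95.99 tilt [-1.    -0.001  0.   ] F [-0.  -1.  -1.7] w 33.6 q [ 0.04  0.27 -0.64  2.08  0.21  0.86 -0.83]
shift now-axes mm [  5.2 120.8 -85.1]
turn about tool x (10deg units) 0.001
shift after-turn axes mm [  5.2 120.8 -85.1]
```

```bash
python3 -m inch '[0,20,-14,0,0, 0,25,-18,0,0, 0,25,-18,0,0, 0,25,-18,0,0, 0,15,-10,0,0, 0,8,-6,0,0, 0,3,-1,0,0, 0,0,0,0,0, 0,0,0,0,0, 0,0,0,0,0]'; python3 go.py 571.8 257.2 130 -6
python3 - <<'E'
from det import *
detect([],tag="g2")
from fit import *
import pickle
ims={c:cv2.imread(f"pics/{c}_g2.png")[:,:,::-1] for c in ("side","top")}
s=readout.state(); p=s['tcp_pos']
it=[('filter',np.array([p[0],p[1]-.001,np.radians(-6),p[2]+.004]),0),('bracket',np.array([.5718,.2572,-.1043,0]),0)]
for c in ims:
    u=proj([p],c)[0].astype(int); x,y=u[0]-70,u[1]-55; overlay(ims,it,c,(x,y,x+140,y+110),f'pics/g2{c}.png',5)
E
```

```text
clock: 10.15
tcp_pos: [0.5721, 0.2568, 0.1357]
tool_rot: [1.287, 1.157, -1.286]
contact_force: [0.4, 0.2, -2.4]
grip_width: 0.0338
t 10.15 tcp [572.1 256.8 135.7] jaw deg -6.04 toolz deg -96.04 tilt [-1.  0.  0.] F [ 0.4  0.2 -2.4] w 33.8 q [-0.08  0.49 -0.59  1.76  0.32  0.98 -0.9 ]
shift now-axes mm [ 5.7 -0.4 -0.4]
turn about tool x (10deg units) -0.004
shift after-turn axes mm [ 5.7 -0.4 -0.4]
```

View pics/g2side.png

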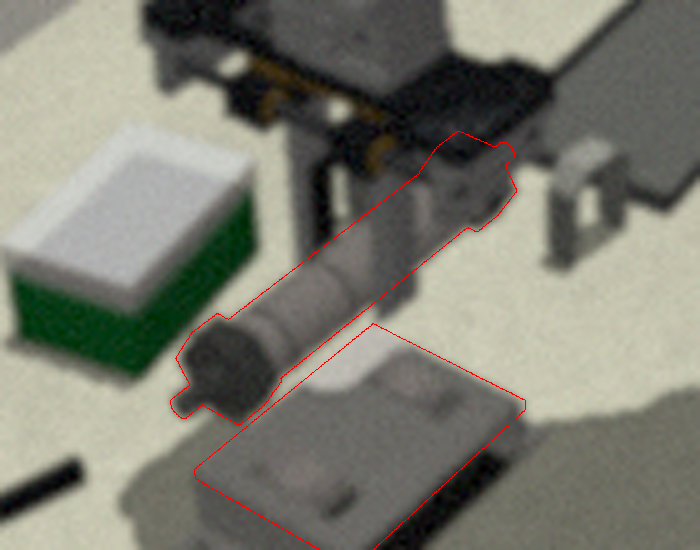

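View pics/g2top.png

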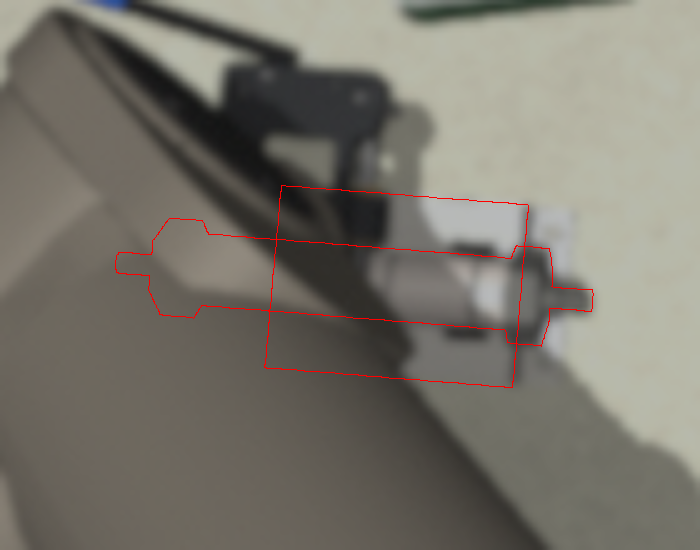

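```bash
python3 -m inch '[15,0,0,0,0, 20,0,0,0,0, 15,0,0,0,0, 10,0,0,0,0, 6,0,0,0,0, 4,0,0,0,0, 2,0,0,0,0, 2,0,0,0,0, 0,0,0,0,0, 0,0,0,0,0]'; python3 go.py 571.8 257.2 58 -6
```

```text
clock: 11.5
tcp_pos: [0.5724, 0.2571, 0.0617]
tool_rot: [1.287, 1.157, -1.286]
contact_force: [-0.1, -0.0, -2.3]
grip_width: 0.0337
t 11.5 tcp [572.4 257.1  61.7] jaw deg -6.04 toolz deg -96.04 tilt [-1.  0. -0.] F [-0.1 -0.  -2.3] w 33.7 q [-0.11  0.58 -0.55  1.81  0.39  0.86 -0.95]
shift now-axes mm [ 3.7 -0.6 -0.1]
turn about tool x (10deg units) -0.004
shift after-turn axes mm [ 3.7 -0.6 -0.1]
```

```bash
python3 -m inch '[1,0,0,0,0, 1,0,0,0,0, 1,0,0,0,0, 1,0,0,0,0, 0.5,0,0,0,0, 0,0,0,0,0, 0,0,0,0,0, 0,0,0,0,0, 0,0,0,0,0, 0,0,0,0,0]'; python3 go.py 571.8 257.2 58 -6
```

```text
clock: 12.75
tcp_pos: [0.5732, 0.2571, 0.0576]
tool_rot: [1.288, 1.157, -1.285]
contact_force: [3.4, 0.9, 5.7]
grip_width: 0.0335
t 12.75 tcp [573.2 257.1  57.6] jaw deg -6.06 toolz deg -96.06 tilt [-1.     0.002 -0.001] F [3.4 0.9 5.7] w 33.5 q [-0.12  0.58 -0.55  1.81  0.39  0.85 -0.95]
shift now-axes mm [-0.4 -1.4  0.1]
turn about tool x (10deg units) -0.006
shift after-turn axes mm [-0.4 -1.4  0.1]
```

```bash
python3 -m inch '[0,0,0,0,0.4, 0,0,0,0,0.5, 0,0,0,0,0.6, 0,0,0,0,0.8, 0,0,0,0,0.9, 0,0,0,0,0.9, -15,0,0,0,0.9, -30,0,0,0,0.9, -40,0,0,0,0.9, -40,0,0,0,0.9]'; python3 go.py 575 35 150 80
```

```text
clock: 14.0
tcp_pos: [0.5722, 0.2571, 0.1844]
tool_rot: [1.287, 1.158, -1.286]
contact_force: [0.8, 0.6, 0.0]
grip_width: 0.0843
t 14.0 tcp [572.2 257.1 184.4] jaw deg -6.03 toolz deg -96.03 tilt [-1.  0. -0.] F [0.8 0.6 0. ] w 84.3 q [-0.06  0.44 -0.61  1.72  0.28  1.07 -0.87]
shift now-axes mm [ 34.3  26.1 220.6]
turn about tool x (10deg units) -8.603
shift after-turn axes mm [  34.2 -218.3   41.3]
```

```bash
python3 -m inch '[0,6,50,0,0.9, 0,6,55,0,0.9, 0,6,55,0,0.9, 0,6,40,0,0.9, 0,2,20,-0.9,0.9, 0,0,0,-1,0.9, 0,0,0,-1,0.9, 0,0,0,-1,0.9, 0,0,0,-1,0.9, 0,0,0,-1,0.9]'; python3 go.py 575 35 150 80
python3 - <<'E'
from det import *
o=detect(["filter","clamp1"],tag="g3"); pickle.dump(o,open("d3.pkl","wb"))
for k,v in o.items():
    if k[1]!='im': print(k,[(round(d['conf'],2),[int(a) for a in d['rect']]) for d in v])
from fit import *
ims={c:o[c,'im'] for c in("side","top")}
it=[('filter',np.array([.5732,.2561,np.radians(-6),.062]),0),('bracket',np.array([.5732,.2572,-.1043,0]),0)]
overlay(ims,it,'side',(220,205,360,300),'pics/g3side.png',5)
overlay(ims,it,'top',(215,160,360,280),'pics/g3top.png',5)
E
```

```text
clock: 15.25
tcp_pos: [0.5751, 0.0356, 0.1831]
tool_rot: [0.502, 1.511, -0.501]
contact_force: [0.3, 0.1, -0.3]
grip_width: 0.0845
t 15.25 tcp [575.1  35.6 183.1] jaw deg 53.29 toolz deg -36.71 tilt [-1.     0.     0.001] F [ 0.3  0.1 -0.3] w 84.5 q [ 0.44  0.4  -0.77  1.83  0.32  1.04  0.48]
shift now-axes mm [33.1 -0.5  0.2]
turn about tool x (10deg units) -2.671
shift after-turn axes mm [33.1 -0.6 -0. ]
('side', 'filter') [(0.83, [231, 217, 299, 274])]
('side', 'clamp1') [(0.56, [263, 185, 282, 208]), (0.54, [304, 193, 321, 217]), (0.5, [233, 216, 295, 273])]
('top', 'filter') [(0.77, [209, 201, 292, 226])]
('top', 'clamp1') [(0.47, [207, 203, 295, 226]), (0.38, [319, 164, 327, 167])]
```

View pics/g3side.png

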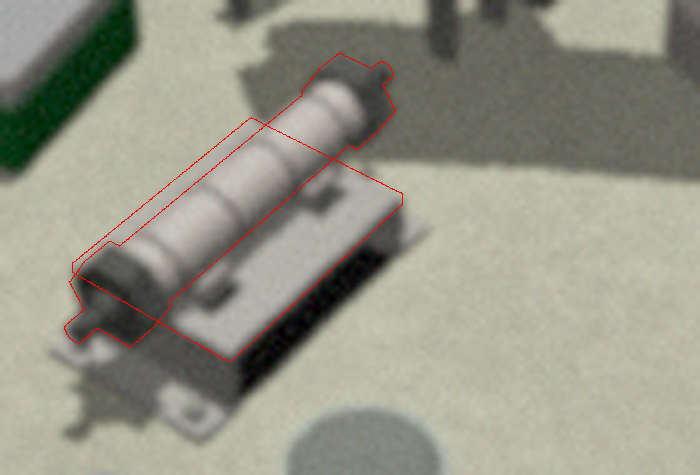

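View pics/g3top.png

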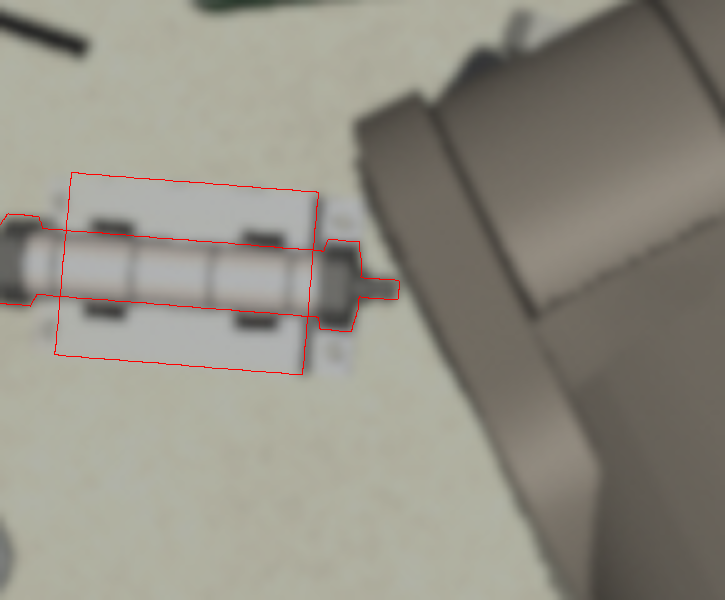

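```bash
python3 -m inch '[10,0,0,-0.9,0.8, 20,0,0,-0.9,0.8, 20,0,0,-0.9,0.8, 15,0,0,0,0.8, 15,0,0,0,0.8, 0,0,0,0,0.8, 0,0,0,0,0.8, 0,0,0,0,0.8, 0,0,0,0,0.8, 0,0,0,0,0.8]'; python3 go.py 575.3 34.9 36 80.3
python3 - <<'E'
from det import *
o=detect([],tag="g4")
from fit import *
ims={c:o[c,'im'] for c in("side","top")}
it=[('clamp',np.array([.5755,.0349,1.40,0]),0)]
overlay(ims,it,'side',(260,140,380,240),'pics/g4side.png',6)
E
```

```text
clock: 16.8
tcp_pos: [0.5751, 0.0355, 0.1022]
tool_rot: [0.138, 1.566, -0.138]
contact_force: [0.9, 0.4, 1.0]
grip_width: 0.0751
t 16.8 tcp [575.1  35.5 102.2] jaw deg 79.95 toolz deg -10.05 tilt [-1.  0.  0.] F [0.9 0.4 1. ] w 75.1 q [ 0.46  0.52 -0.81  1.89  0.47  0.93  0.82]
shift now-axes mm [66.2 -0.5  0.3]
turn about tool x (10deg units) -0.035
shift after-turn axes mm [66.2 -0.5  0.3]
```

View pics/g4side.png

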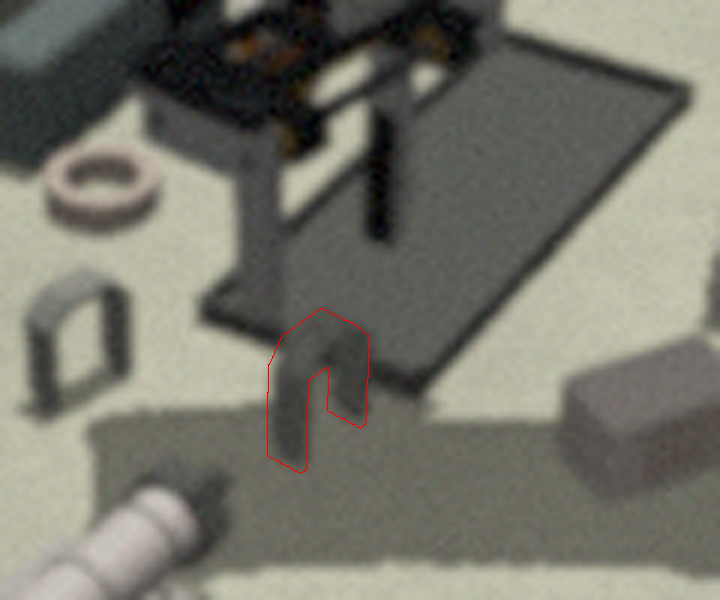

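```bash
python3 -m inch '[20,0,0,0,0.8, 20,0,0,0,0.8, 15,0,0,0,0.8, 9,0,0,0,0.8, 2,0,0,0,0.8, 0,0,0,0,0.8, 0,0,0,0,0.3, 0,0,0,0,0.3, 0,0,0,0,0.3, 0,0,0,0,0.3]' 20; python3 go.py 575.3 34.9 36 80.3
```

```text
clock: 18.15
tcp_pos: [0.5751, 0.0354, 0.0362]
tool_rot: [0.138, 1.566, -0.138]
contact_force: [-0.5, -0.7, 3.1]
grip_width: 0.0481
t 18.15 tcp [575.1  35.4  36.2] jaw deg 79.95 toolz deg -10.05 tilt [-1. -0.  0.] F [-0.5 -0.7  3.1] w 48.1 q [ 0.41  0.61 -0.75  1.93  0.56  0.82  0.75]
shift now-axes mm [ 0.2 -0.4  0.3]
turn about tool x (10deg units) -0.035
shift after-turn axes mm [ 0.2 -0.5  0.3]
```

```bash
python3 -m inch '[-10,0,0,0,0.3, -30,0,0,0,0.3, -40,0,0,0,0.3, -35,0,0,0,0.3, 0,0,0,1,0.3, 0,0,0,1,0.3, 0,0,0,1,0.3, 0,0,0,1,0.3, 0,0,0,1,0.3, 0,0,0,1,0.3]'; python3 -m inch '[0,0,0,1,0.3, 0,0,0,1,0.3, 0,0,0,0.6,0.3, 0,0,0,0,0.3, 0,0,0,0,0.3, 0,0,0,0,0.3, 0,0,0,0,0.3, 0,0,0,0,0.3, 0,0,0,0,0.3, 0,0,0,0,0.3]'; python3 go.py 568.9 217.4 150 -6
python3 - <<'E'
from fit import *; import pickle
o=pickle.load(open("d3.pkl","rb"))
for c in("side","top"):
    for k in (1,0):
        p,s=edgefit('filter',[.5732,.2561,-.105,.062],{c:o[c,'im']},z=.062); print(c,np.round(p,4),round(s,1)); break
E
```

```text
clock: 19.4
tcp_pos: [0.5749, 0.0357, 0.1516]
tool_rot: [0.953, 1.352, -0.953]
contact_force: [0.5, -0.9, -0.8]
grip_width: 0.0478
clock: 20.65
tcp_pos: [0.575, 0.0355, 0.151]
tool_rot: [1.286, 1.158, -1.286]
contact_force: [-0.1, -0.2, -1.8]
grip_width: 0.0478
t 20.65 tcp [575.   35.5 151. ] jaw deg -6.04 toolz deg -96.04 tilt [-1. -0. -0.] F [-0.1 -0.2 -1.8] w 47.8 q [ 0.26  0.38 -0.53  1.87  0.24  0.95 -0.49]
shift now-axes mm [   1.   -25.2 -180.2]
turn about tool x (10deg units) -0.004
shift after-turn axes mm [   1.   -25.1 -180.3]
side [ 0.5687  0.2601 -0.1063  0.062 ] 154.7
top [ 0.5719  0.2559 -0.0965  0.062 ] 183.2
```

```bash
python3 -m inch '[0,-3,-22,0,0.3, 0,-5,-36,0,0.3, 0,-5,-36,0,0.3, 0,-5,-36,0,0.3, 0,-4,-26,0,0.3, 0,-2,-16,0,0.3, 0,-1,-6,0,0.3, 0,0,-2,0,0.3, 0,0,0,0,0.3, 0,0,0,0,0.3]'; python3 go.py 568.9 217.4 150 -6
python3 - <<'E'
from det import *
o=detect([],tag="g5"); pickle.dump(o,open("d5.pkl","wb"))
from fit import *
ims={c:o[c,'im'] for c in("side","top")}
s=readout.state(); p=s['tcp_pos']
it=[('clamp',np.array([p[0],p[1],-.1053,p[2]-.036]),0),('bracket',np.array([.5718,.2572,-.1043,0]),0)]
overlay(ims,it,'side',(210,150,340,260),'pics/g5side.png',6)
overlay(ims,it,'top',(215,150,345,260),'pics/g5top.png',6)
E
```

```text
clock: 21.9
tcp_pos: [0.5693, 0.2163, 0.151]
tool_rot: [1.287, 1.157, -1.287]
contact_force: [0.0, -0.1, -1.6]
grip_width: 0.048
t 21.9 tcp [569.3 216.3 151. ] jaw deg -6.1 toolz deg -96.1 tilt [-1.  0.  0.] F [ 0.  -0.1 -1.6] w 48.0 q [-0.03  0.44 -0.57  1.79  0.28  0.99 -0.81]
shift now-axes mm [ 1.  -0.5 -1.1]
turn about tool x (10deg units) -0.01
shift after-turn axes mm [ 1.  -0.5 -1.1]
```

View pics/g5side.png

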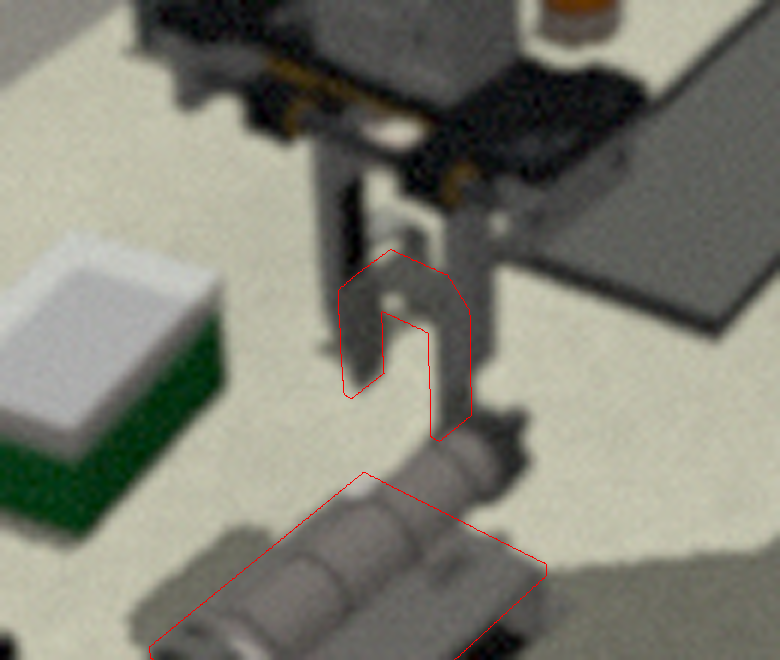

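View pics/g5top.png

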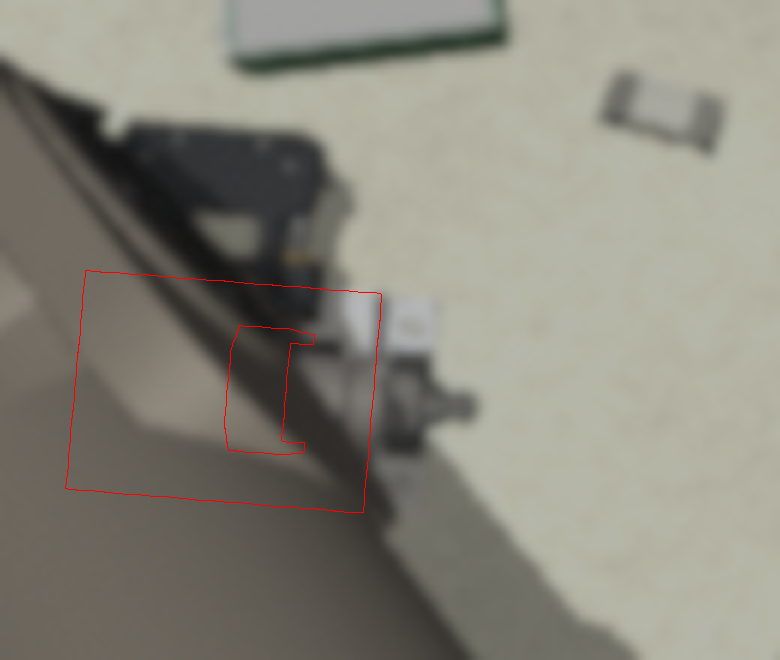

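```bash
python3 - <<'E'
from fit import *; import pickle
o=pickle.load(open("d5.pkl","rb")); im={'side':o['side','im']}
for dz in(-.001,0,.001):
  for st in ((0,0),(.003,.003),(-.003,-.003)):
    p,s=edgefit('clamp',[.5693+st[0],.2163+st[1],-.1053,.115+dz],im,z=.115+dz,sigs=(2,1)); print(dz,np.round(p,4),round(s,1))
# held filter g2
im={'side':cv2.imread('pics/side_g2.png')[:,:,::-1]}
MODEL['filter'][3]=cyl(6,-113,-91);MODEL['filter'][4]=cyl(6,91,113)
for st in ((0,0),(.003,.003),(-.003,-.003)):
    p,s=edgefit('filter',[.5721+st[0],.2558+st[1],-.1053,.140],im,z=.1402,sigs=(2,1)); print('filt',np.round(p,4),round(s,1))
im={'side':cv2.imread('pics/side_g3.png')[:,:,::-1]}
for st in ((0,0),(.003,.003),(-.003,-.003)):
    p,s=edgefit('filter',[.5721+st[0],.2558+st[1],-.1053,.062],im,z=.062,sigs=(2,1)); print('seated',np.round(p,4),round(s,1))
E
```

```text
-0.001 [ 0.5734  0.2105 -0.0826  0.114 ] 187.5
-0.001 [ 0.5734  0.2106 -0.0824  0.114 ] 187.5
-0.001 [ 0.5733  0.2103 -0.0669  0.114 ] 187.4
0 [ 0.5727  0.2113 -0.068   0.115 ] 187.6
0 [ 0.5728  0.2112 -0.0773  0.115 ] 187.6
0 [ 0.5727  0.2112 -0.0767  0.115 ] 187.6
0.001 [ 0.5721  0.2124 -0.0857  0.116 ] 187.9
0.001 [ 0.572   0.2124 -0.0734  0.116 ] 187.8
0.001 [ 0.5722  0.2123 -0.0882  0.116 ] 187.8
filt [ 0.5708  0.256  -0.1405  0.1402] 196.5
filt [ 0.5707  0.256  -0.136   0.1402] 196.5
filt [ 0.5703  0.257  -0.1325  0.1402] 195.9
seated [ 0.5686  0.2596 -0.1073  0.062 ] 154.1
seated [0.5822 0.2578 0.0023 0.062 ] 137.8
seated [ 0.5689  0.2598 -0.1069  0.062 ] 154.0
```

```bash
python3 -m inch '[0,-0.5,-2,0,0.3, 10,0,0,0,0.3, 12,0,0,0,0.3, 12,0,0,0,0.3, 12,0,0,0,0.3, 10,0,0,0,0.3, 8,0,0,0,0.3, 6,0,0,0,0.3, 0,0,0,0,0.3, 0,0,0,0,0.3]'; python3 go.py 569 218.4 56.2 -6
python3 - <<'E'
from det import *
o=detect([],tag="g6"); pickle.dump(o,open("d6.pkl","wb"))
from fit import *
ims={c:o[c,'im'] for c in("side","top")}
overlay(ims,[],'side',(210,190,310,280),'pics/g6side.png',8)
E
```

```text
clock: 23.25
tcp_pos: [0.569, 0.2193, 0.0813]
tool_rot: [1.287, 1.157, -1.286]
contact_force: [-0.0, 0.2, -0.9]
grip_width: 0.0477
t 23.25 tcp [569.  219.3  81.3] jaw deg -6.04 toolz deg -96.04 tilt [-1.  0. -0.] F [-0.   0.2 -0.9] w 47.7 q [-0.06  0.52 -0.54  1.84  0.34  0.87 -0.87]
shift now-axes mm [25.1  0.1  0.9]
turn about tool x (10deg units) -0.004
shift after-turn axes mm [25.1  0.1  0.9]
```

View pics/g6side.png

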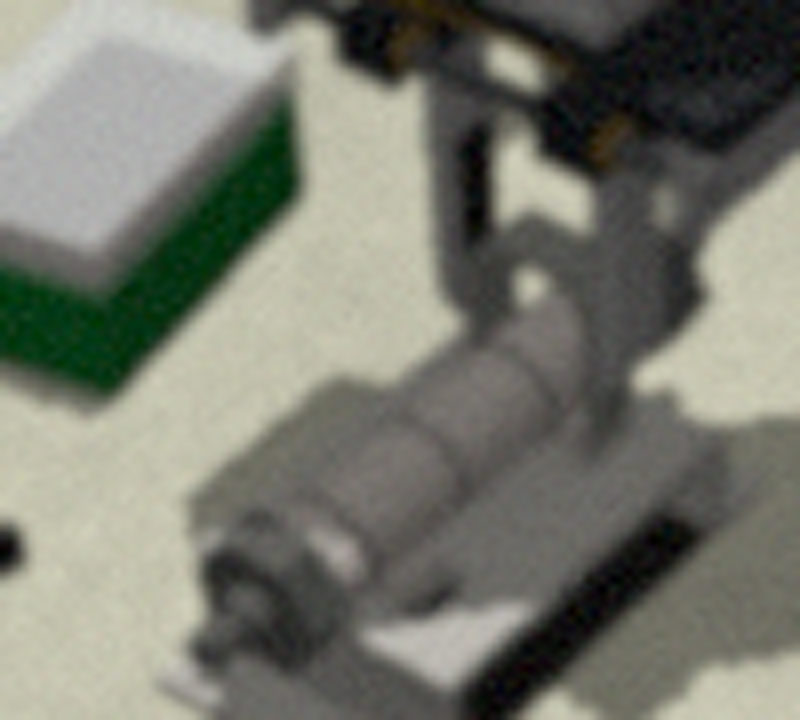

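```bash
python3 -m inch '[2,0,0.5,0,0.3, 2,0,0,0,0.3, 1,0,0,0,0.3, 1,0,0,0,0.3, 1,0,0,0,0.3, 1,0,0,0,0.3, 0,0,0,0,0.3, 0,0,0,0,0.3, 0,0,0,0,0.3, 0,0,0,0,0.3]'; python3 go.py 569 218.4 56.2 -6
```

```text
clock: 24.6
tcp_pos: [0.5688, 0.2187, 0.0731]
tool_rot: [1.287, 1.157, -1.286]
contact_force: [-0.6, -0.3, -1.5]
grip_width: 0.0479
t 24.6 tcp [568.8 218.7  73.1] jaw deg -6.04 toolz deg -96.04 tilt [-1.  0. -0.] F [-0.6 -0.3 -1.5] w 47.9 q [-0.06  0.53 -0.53  1.85  0.35  0.85 -0.87]
shift now-axes mm [16.9  0.2  0.2]
turn about tool x (10deg units) -0.004
shift after-turn axes mm [16.9  0.2  0.2]
```

```bash
python3 -m inch '[1,0,0,0,0.3, 1,0,0,0,0.3, 1,0,0,0,0.3, 1,0,0,0,0.3, 1,0,0,0,0.3, 1,0,0,0,0.3, 0,0,0,0,0.3, 0,0,0,0,0.3, 0,0,0,0,0.3, 0,0,0,0,0.3]'; python3 go.py 569 218.4 56.2 -6
```

```text
clock: 25.85
tcp_pos: [0.5688, 0.2187, 0.067]
tool_rot: [1.286, 1.158, -1.286]
contact_force: [-0.2, -0.6, -0.8]
grip_width: 0.0477
t 25.85 tcp [568.8 218.7  67. ] jaw deg -6.04 toolz deg -96.04 tilt [-1.  0. -0.] F [-0.2 -0.6 -0.8] w 47.7 q [-0.07  0.54 -0.53  1.85  0.36  0.84 -0.88]
shift now-axes mm [10.8  0.3  0.2]
turn about tool x (10deg units) -0.004
shift after-turn axes mm [10.8  0.3  0.2]
```

Past the shoulders with no force; go to home.

```bash
python3 -m inch '[1.5,0,0,0,0.3, 1.5,0,0,0,0.3, 1.5,0,0,0,0.3, 1.5,0,0,0,0.3, 1.5,0,0,0,0.3, 1,0,0,0,0.3, 1,0,0,0,0.3, 1,0,0,0,0.3, 0,0,0,0,0.3, 0,0,0,0,0.3]'; python3 go.py 569 218.4 56.2 -6
```

```text
clock: 27.1
tcp_pos: [0.5688, 0.2187, 0.0566]
tool_rot: [1.287, 1.157, -1.286]
contact_force: [-0.4, -0.2, -1.5]
grip_width: 0.0479
t 27.1 tcp [568.8 218.7  56.6] jaw deg -6.04 toolz deg -96.04 tilt [-1.  0. -0.] F [-0.4 -0.2 -1.5] w 47.9 q [-0.07  0.56 -0.52  1.86  0.37  0.83 -0.89]
shift now-axes mm [0.4 0.2 0.3]
turn about tool x (10deg units) -0.004
shift after-turn axes mm [0.4 0.2 0.3]
```

```bash
python3 -m inch '[0.5,0,0,0,0.55, 0,0,0,0,0.65, 0,0,0,0,0.75, 0,0,0,0,0.8, 0,0,0,0,0.8, -10,0,0,0,0.8, -20,0,0,0,0.8, -40,0,0,0,0.8, -40,0,0,0,0.8, -20,0,0,0,0.8]'; python3 go.py 686 62.4 150 72.5
python3 - <<'E'
from det import *
o=detect([],tag="g7"); pickle.dump(o,open("d7.pkl","wb"))
from fit import *
ims={c:o[c,'im'] for c in("side","top")}
overlay(ims,[],'side',(210,190,310,280),'pics/g7side.png',8)
E
```

```text
clock: 28.35
tcp_pos: [0.5695, 0.2192, 0.1895]
tool_rot: [1.289, 1.156, -1.283]
contact_force: [-0.6, -0.4, -0.4]
grip_width: 0.0752
t 28.35 tcp [569.5 219.2 189.5] jaw deg -6.04 toolz deg -96.04 tilt [-1.     0.003 -0.002] F [-0.6 -0.4 -0.4] w 75.2 q [-0.02  0.4  -0.59  1.76  0.25  1.05 -0.79]
shift now-axes mm [ 39.7 132.2 143.7]
turn about tool x (10deg units) -7.854
shift after-turn axes mm [  38.9 -114.6  158.3]
```

View pics/g7side.png

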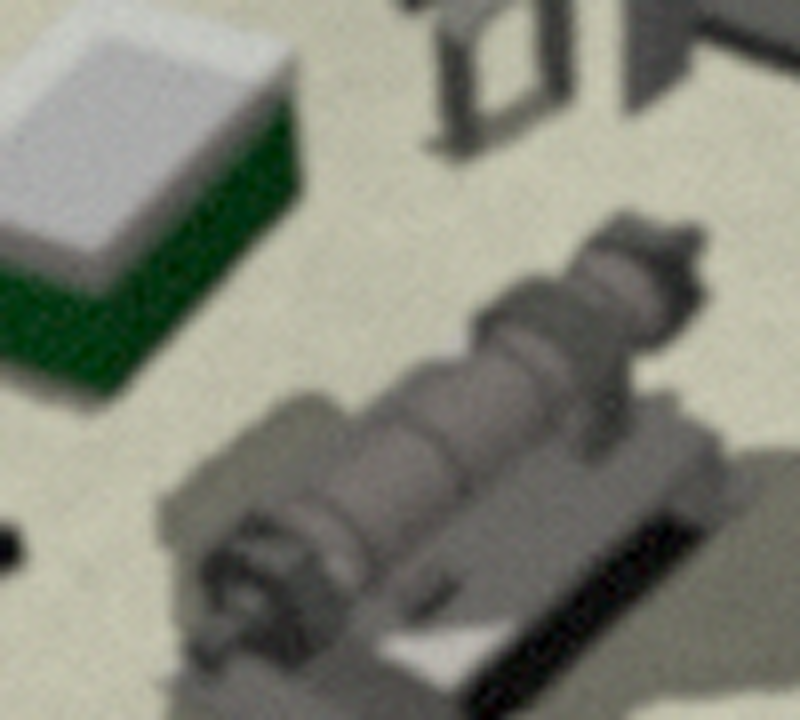

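```bash
python3 -m inch '[0,23,24,0,0.8, 0,40,43,0,0.8, 0,40,43,0,0.8, 0,25,28,0,0.8, 0,6,6,-0.85,0.8, 0,0,0,-1,0.8, 0,0,0,-1,0.8, 0,0,0,-1,0.8, 0,0,0,-1,0.8, 0,0,0,-1,0.8]'; python3 -m inch '[10,0,0,-1,0.8, 20,0,0,-1,0.8, 20,0,0,0,0.8, 20,0,0,0,0.8, 20,0,0,0,0.8, 10,0,0,0,0.8, 0,0,0,0,0.8, 0,0,0,0,0.8, 0,0,0,0,0.8, 0,0,0,0,0.8]'; python3 go.py 687.3 62.4 36 73
python3 - <<'E'
from det import *
o=detect([],tag="g8"); pickle.dump(o,open("d8.pkl","wb"))
from fit import *
ims={c:o[c,'im'] for c in("side","top")}
overlay(ims,[('clamp',np.array([.6873,.0624,1.27,0]),0)],'side',(230,130,350,230),'pics/g8side.png',6)
E
```

```text
clock: 29.7
tcp_pos: [0.6863, 0.0612, 0.1847]
tool_rot: [0.508, 1.512, -0.509]
contact_force: [-0.2, -0.9, -0.1]
grip_width: 0.0753
clock: 30.95
tcp_pos: [0.6871, 0.0613, 0.0865]
tool_rot: [0.24, 1.557, -0.24]
contact_force: [-0.6, 0.2, 0.1]
grip_width: 0.0749
t 30.95 tcp [687.1  61.3  86.5] jaw deg 72.45 toolz deg -17.55 tilt [-1.     0.     0.001] F [-0.6  0.2  0.1] w 74.9 q [ 0.33  0.69 -0.75  1.64  0.54  1.03  0.68]
shift now-axes mm [50.5  1.1 -0.1]
turn about tool x (10deg units) -0.055
shift after-turn axes mm [50.5  1.1 -0.1]
```

View pics/g8side.png

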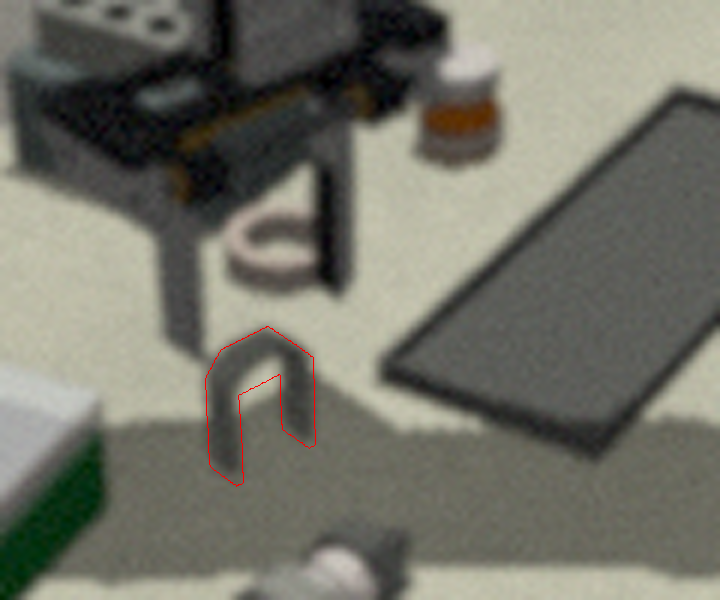

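```bash
python3 -m inch '[15,1,0,0,0.8, 15,0,0,0,0.8, 12,0,0,0,0.8, 6,0,0,0,0.8, 2,0,0,0,0.8, 0,0,0,0,0.8, 0,0,0,0,0.3, 0,0,0,0,0.3, 0,0,0,0,0.3, 0,0,0,0,0.3]'; python3 go.py 687.3 62.4 36 73
```

```text
clock: 32.3
tcp_pos: [0.6873, 0.0623, 0.0362]
tool_rot: [0.24, 1.557, -0.24]
contact_force: [0.2, -0.2, 2.3]
grip_width: 0.0481
t 32.3 tcp [687.3  62.3  36.2] jaw deg 72.46 toolz deg -17.54 tilt [-1.  0.  0.] F [ 0.2 -0.2  2.3] w 48.1 q [ 0.31  0.75 -0.72  1.66  0.58  0.96  0.64]
shift now-axes mm [0.2 0.1 0. ]
turn about tool x (10deg units) -0.054
shift after-turn axes mm [0.2 0.1 0. ]
```

```bash
python3 -m inch '[-10,0,0,0,0.3, -30,0,0,0,0.3, -40,0,0,0,0.3, -35,0,0,0,0.3, 0,0,0,1,0.3, 0,0,0,1,0.3, 0,0,0,1,0.3, 0,0,0,1,0.3, 0,0,0,1,0.3, 0,0,0,1,0.3]'; python3 -m inch '[0,0,0,1,0.3, 0,0,0,0.85,0.3, 0,0,0,0,0.3, 0,0,0,0,0.3, 0,0,0,0,0.3, 0,0,0,0,0.3, 0,0,0,0,0.3, 0,0,0,0,0.3, 0,0,0,0,0.3, 0,0,0,0,0.3]';  python3 go.py 577.1 298 151 -6
```

```text
clock: 33.55
tcp_pos: [0.6871, 0.0625, 0.1516]
tool_rot: [1.052, 1.302, -1.051]
contact_force: [-0.4, 1.1, -1.0]
grip_width: 0.0481
clock: 34.8
tcp_pos: [0.6871, 0.0623, 0.151]
tool_rot: [1.286, 1.158, -1.286]
contact_force: [0.7, -0.3, -1.3]
grip_width: 0.0478
t 34.8 tcp [687.1  62.3 151. ] jaw deg -6.04 toolz deg -96.04 tilt [-1.  0. -0.] F [ 0.7 -0.3 -1.3] w 47.8 q [ 0.16  0.55 -0.49  1.6   0.29  1.06 -0.51]
shift now-axes mm [   0.  -134.2 -222.8]
turn about tool x (10deg units) -0.004
shift after-turn axes mm [   0.  -134.1 -222.9]
```

```bash
python3 -m inch '[0,-13,-22,0,0.3, 0,-25,-42,0,0.3, 0,-27,-45,0,0.3, 0,-27,-45,0,0.3, 0,-22,-36,0,0.3, 0,-13,-20,0,0.3, 0,-6,-9,0,0.3, 0,-1,-3,0,0.3, 0,0,0,0,0.3, 0,0,0,0,0.3]'; python3 go.py 577.1 297.5 81 -6
```

```text
clock: 36.05
tcp_pos: [0.5779, 0.2961, 0.1509]
tool_rot: [1.287, 1.156, -1.288]
contact_force: [0.3, -0.6, -0.3]
grip_width: 0.0479
t 36.05 tcp [577.9 296.1 150.9] jaw deg -6.12 toolz deg -96.12 tilt [-1.  0.  0.] F [ 0.3 -0.6 -0.3] w 47.9 q [-0.17  0.5  -0.55  1.7   0.3   1.03 -0.92]
shift now-axes mm [69.9 -0.9 -1.3]
turn about tool x (10deg units) -0.012
shift after-turn axes mm [69.9 -0.9 -1.3]
```

```bash
python3 -m inch '[5,-0.7,-1,0,0.3, 12,0,0,0,0.3, 12,0,0,0,0.3, 12,0,0,0,0.3, 12,0,0,0,0.3, 10,0,0,0,0.3, 6,0,0,0,0.3, 0,0,0,0,0.3, 0,0,0,0,0.3, 0,0,0,0,0.3]'; python3 go.py 577.1 297.5 73 -6
```

```text
clock: 37.3
tcp_pos: [0.5769, 0.2984, 0.0825]
tool_rot: [1.287, 1.157, -1.286]
contact_force: [-0.1, -0.2, -1.1]
grip_width: 0.0483
t 37.3 tcp [576.9 298.4  82.5] jaw deg -6.04 toolz deg -96.04 tilt [-1.     0.001 -0.   ] F [-0.1 -0.2 -1.1] w 48.3 q [-0.19  0.58 -0.52  1.75  0.35  0.91 -0.97]
shift now-axes mm [9.5 0.3 0.8]
turn about tool x (10deg units) -0.004
shift after-turn axes mm [9.5 0.3 0.8]
```

```bash
python3 -m inch '[2,0,0.6,0,0.3, 2,0,0,0,0.3, 1,0,0,0,0.3, 1,0,0,0,0.3, 1,0,0,0,0.3, 1,0,0,0,0.3, 1,0,0,0,0.3, 0,0,0,0,0.3, 0,0,0,0,0.3, 0,0,0,0,0.3]'; python3 go.py 577.1 297.5 56 -6
```

```text
clock: 38.55
tcp_pos: [0.5766, 0.2977, 0.0731]
tool_rot: [1.286, 1.158, -1.286]
contact_force: [0.0, 2.1, -2.0]
grip_width: 0.0476
t 38.55 tcp [576.6 297.7  73.1] jaw deg -6.04 toolz deg -96.04 tilt [-1. -0. -0.] F [ 0.   2.1 -2. ] w 47.6 q [-0.2   0.59 -0.51  1.75  0.36  0.89 -0.97]
shift now-axes mm [17.1  0.5  0.2]
turn about tool x (10deg units) -0.004
shift after-turn axes mm [17.1  0.5  0.2]
```

```bash
python3 -m inch '[1,0.4,0,0,0.3, 1,0,0,0,0.3, 1,0,0,0,0.3, 1,0,0,0,0.3, 1,0,0,0,0.3, 1,0,0,0,0.3, 0,0,0,0,0.3, 0,0,0,0,0.3, 0,0,0,0,0.3, 0,0,0,0,0.3]'; python3 go.py 577.1 297.5 56 -6
```

```text
clock: 39.8
tcp_pos: [0.5774, 0.2991, 0.0686]
tool_rot: [1.288, 1.158, -1.284]
contact_force: [-3.9, 3.0, 17.4]
grip_width: 0.0477
t 39.8 tcp [577.4 299.1  68.6] jaw deg -6.01 toolz deg -96.01 tilt [-1.     0.002 -0.002] F [-3.9  3.  17.4] w 47.7 q [-0.2   0.59 -0.51  1.76  0.36  0.89 -0.97]
shift now-axes mm [12.6 -0.1  1.7]
turn about tool x (10deg units) -0.001
shift after-turn axes mm [12.6 -0.1  1.7]
```

```bash
python3 -m inch '[-2,0,0,0,0.3, -2,-0.4,-1,0,0.3, 0,0,-1,0,0.3, 0,0,-0.7,0,0.3, 0,0,0,0,0.3, 0,0,0,0,0.3, 0,0,0,0,0.3, 0,0,0,0,0.3, 0,0,0,0,0.3, 0,0,0,0,0.3]'; python3 go.py 577.1 297.5 56 -6; python3 -m inch '[1,0,0,0,0.3, 1,0,0,0,0.3, 1,0,0,0,0.3, 1,0,0,0,0.3, 1,0,0,0,0.3, 0,0,0,0,0.3, 0,0,0,0,0.3, 0,0,0,0,0.3, 0,0,0,0,0.3, 0,0,0,0,0.3]';python3 go.py 577.1 297.5 56 -6
```

```text
clock: 41.05
tcp_pos: [0.5769, 0.3003, 0.071]
tool_rot: [1.286, 1.157, -1.286]
contact_force: [-0.3, -0.4, -0.4]
grip_width: 0.0477
t 41.05 tcp [576.9 300.3  71. ] jaw deg -6.04 toolz deg -96.04 tilt [-1.  0. -0.] F [-0.3 -0.4 -0.4] w 47.7 q [-0.2   0.59 -0.51  1.75  0.36  0.89 -0.98]
shift now-axes mm [15.   0.5  2.8]
turn about tool x (10deg units) -0.004
shift after-turn axes mm [15.   0.5  2.8]
clock: 42.3
tcp_pos: [0.5769, 0.3005, 0.0661]
tool_rot: [1.287, 1.158, -1.286]
contact_force: [-0.5, 4.4, -0.4]
grip_width: 0.048
t 42.3 tcp [576.9 300.5  66.1] jaw deg -6.04 toolz deg -96.04 tilt [-1.  0. -0.] F [-0.5  4.4 -0.4] w 48.0 q [-0.2   0.6  -0.51  1.75  0.36  0.89 -0.98]
shift now-axes mm [10.1  0.5  2.9]
turn about tool x (10deg units) -0.004
shift after-turn axes mm [10.1  0.5  2.9]
```

```bash
python3 -m inch '[0,0,-1,0,0.3, 1,0,0,0,0.3, 1,0,0,0,0.3, 1,0,0,0,0.3, 1,0,0,0,0.3, 1,0,0,0,0.3, 1,0,0,0,0.3, 0,0,0,0,0.3, 0,0,0,0,0.3, 0,0,0,0,0.3]';python3 go.py 577.1 297.5 56 -6
```

```text
clock: 43.55
tcp_pos: [0.577, 0.3014, 0.0601]
tool_rot: [1.287, 1.157, -1.286]
contact_force: [-0.0, 0.7, -1.0]
grip_width: 0.048
t 43.55 tcp [577.  301.4  60.1] jaw deg -6.04 toolz deg -96.04 tilt [-1.  0. -0.] F [-0.   0.7 -1. ] w 48.0 q [-0.21  0.6  -0.51  1.76  0.37  0.88 -0.98]
shift now-axes mm [4.1 0.5 3.8]
turn about tool x (10deg units) -0.004
shift after-turn axes mm [4.1 0.5 3.8]
```

```bash
python3 -m inch '[1,0,0,0,0.3, 1,0,0,0,0.3, 1,0,0,0,0.3, 1,0,0,0,0.3, 0,0,0,0,0.3, 0,0,0,0,0.3, 0,0,0,0,0.3, 0,0,0,0,0.3, 0,0,0,0,0.3, 0,0,0,0,0.3]';python3 go.py 577.1 297.5 56 -6
```

```text
clock: 44.8
tcp_pos: [0.577, 0.3014, 0.0561]
tool_rot: [1.287, 1.158, -1.286]
contact_force: [0.7, -0.6, -1.3]
grip_width: 0.0476
t 44.8 tcp [577.  301.4  56.1] jaw deg -6.04 toolz deg -96.04 tilt [-1.  0. -0.] F [ 0.7 -0.6 -1.3] w 47.6 q [-0.21  0.61 -0.51  1.76  0.37  0.87 -0.99]
shift now-axes mm [0.1 0.5 3.8]
turn about tool x (10deg units) -0.004
shift after-turn axes mm [0.1 0.5 3.8]
```

```bash
python3 -m inch '[0,0,0,0,0.55, 0,0,0,0,0.65, 0,0,0,0,0.75, 0,0,0,0,0.8, 0,0,0,0,0.8, -10,0,0,0,0.8, -20,0,0,0,0.8, -40,0,0,0,0.8, -40,0,0,0,0.8, -20,0,0,0,0.8]'; python3 go.py
python3 - <<'E'
from det import *
o=detect(["bottle1_mid"],tag="g9"); pickle.dump(o,open("d9.pkl","wb"))
for k,v in o.items():
    if k[1]!='im': print(k,[(round(d['conf'],2),[int(a) for a in d['rect']]) for d in v])
from fit import *
ims={c:o[c,'im'] for c in("side","top")}
overlay(ims,[],'side',(210,190,310,280),'pics/g9side.png',8)
E
```

```text
clock: 46.05
tcp_pos: [0.5777, 0.302, 0.1897]
tool_rot: [1.289, 1.157, -1.283]
contact_force: [0.1, -0.5, -0.1]
grip_width: 0.0751
t 46.05 tcp [577.7 302.  189.7] jaw deg -6.04 toolz deg -96.04 tilt [-1.     0.003 -0.002] F [ 0.1 -0.5 -0.1] w 75.1 q [-0.16  0.47 -0.56  1.66  0.27  1.09 -0.91]
('side', 'bottle1_mid') [(0.21, [229, 231, 304, 292])]
('top', 'bottle1_mid') [(0.57, [349, 249, 386, 278])]
```

View pics/g9side.png

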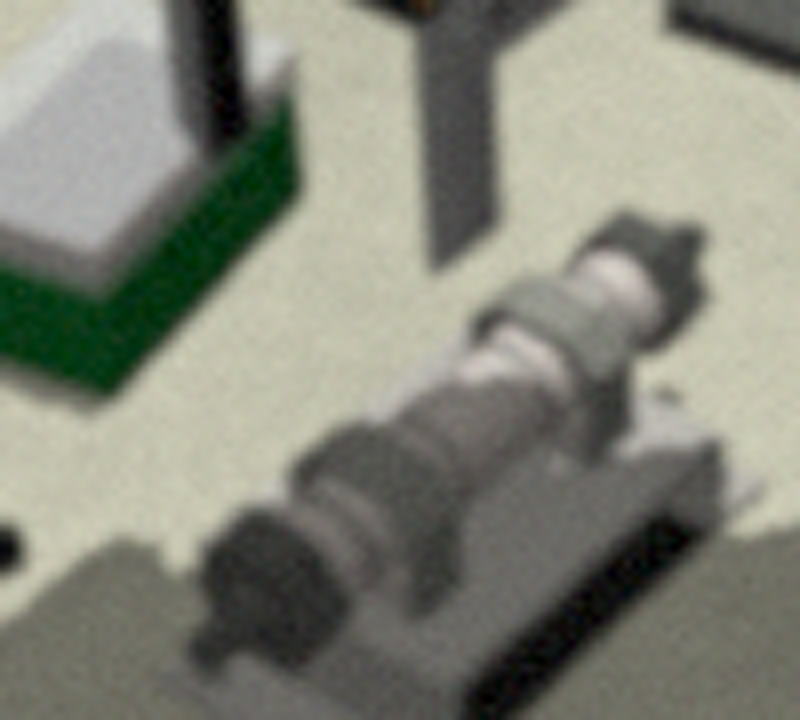

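View pics/top_g9.png

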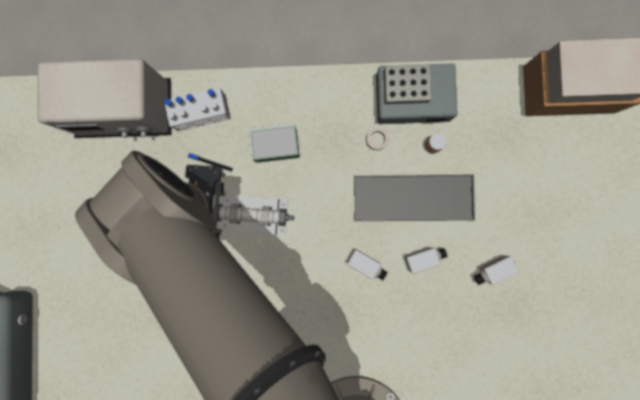

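View pics/side_g9.png

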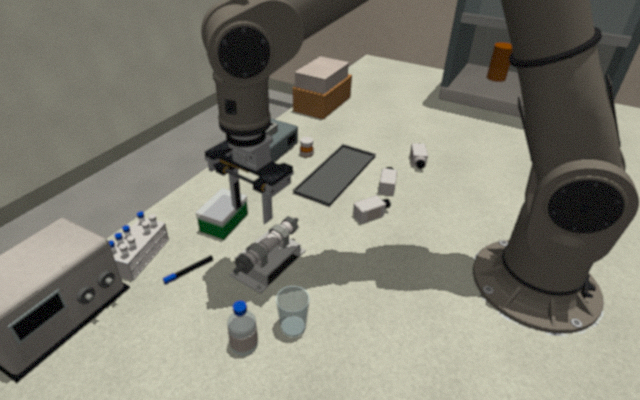

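```bash
python3 - <<'E'
from fit import *; import pickle
o=pickle.load(open("d9.pkl","rb"));r=pickle.load(open("r1.pkl","rb"))
for b in('b1','b2','b3'):
    k,p,ly=r[b,'top']; q,s=edgefit(k,p,{'top':o['top','im']},z=.023,lying=1,sigs=(2,1)); 
    d=np.array([np.cos(q[2]),np.sin(q[2])]); print(b,np.round(q,4),round(s,1),'cap grip(+40)',np.round((q[:2]+.040*d)*1000+[1.2,0],1),'jaw',round((np.degrees(q[2])+90)%180,1))
    p2,s2=edgefit(k,q,{'side':o['side','im']},z=.023,lying=1,sigs=(2,1)); print('   side',np.round(p2,4),round(s2,1))
E
python3 go.py 460.5 -233 120 16.4
```

```text
b1 [ 0.435  -0.0418 -2.1288  0.023 ] 142.6 cap grip(+40) [415.  -75.7] jaw 148.0
   side [ 0.4278 -0.0416 -2.0976  0.023 ] 199.3
b2 [ 0.4487 -0.195  -1.3032  0.023 ] 186.1 cap grip(+40) [ 460.5 -233.6] jaw 15.3
   side [ 0.4492 -0.1948 -1.2558  0.023 ] 173.4
b3 [ 0.4098 -0.3648  1.9989  0.023 ] 169.2 cap grip(+40) [ 394.4 -328.4] jaw 24.5
   side [ 0.4061 -0.3577  2.0011  0.023 ] 186.4
t 46.25 tcp [576.9 301.  185.8] jaw deg -6.05 toolz deg -96.05 tilt [-1.  0.  0.] F [-0.3 -1.  -0.1] w 75.4 q [-0.17  0.47 -0.56  1.66  0.28  1.09 -0.91]
shift now-axes mm [ 66.  -59.4 543.3]
turn about tool x (10deg units) -2.245
shift after-turn axes mm [  65.9 -262.4  479.4]
```

```bash
python3 -m inch '[0,-6,50,0,0.8, 0,-6,55,0,0.8, 0,-6,55,0,0.8, 0,-6,55,0,0.8, 0,-6,55,0,0.8, 0,-6,55,0,0.8, 0,-6,55,0,0.8, 0,-6,55,0,0.8, 0,-6,55,0,0.8, 0,-5,53,0,0.8]'; python3 -m inch '[10,0,0,-0.8,0.8, 20,0,0,-0.8,0.8, 20,0,0,-0.58,0.8, 10,0,0,0,0.8, 0,0,0,0,0.8, 0,0,0,0,0.8, 0,0,0,0,0.8, 0,0,0,0,0.8, 0,0,0,0,0.8, 0,0,0,0,0.8]'; python3 go.py 460.5 -233 15 16
python3 - <<'E'
from det import *
o=detect([],tag="g10"); pickle.dump(o,open("d10.pkl","wb"))
from fit import *
ims={c:o[c,'im'] for c in("side","top")}
overlay(ims,[],'side',(320,100,440,230),'pics/g10side.png',5)
E
```

```text
clock: 47.5
tcp_pos: [0.4597, -0.2341, 0.1848]
tool_rot: [1.286, 1.159, -1.288]
contact_force: [1.2, -0.2, 0.7]
grip_width: 0.0752
clock: 48.75
tcp_pos: [0.4612, -0.2324, 0.1261]
tool_rot: [1.004, 1.327, -1.004]
contact_force: [-0.7, -0.3, 0.2]
grip_width: 0.0751
t 48.75 tcp [ 461.2 -232.4  126.1] jaw deg 15.75 toolz deg -74.25 tilt [-1.  0.  0.] F [-0.7 -0.3  0.2] w 75.1 q [ 0.69  0.3  -0.41  2.02  0.16  0.84  0.47]
shift now-axes mm [111.1  -0.8   0.3]
turn about tool x (10deg units) -0.025
shift after-turn axes mm [111.1  -0.8   0.3]
```

View pics/g10side.png

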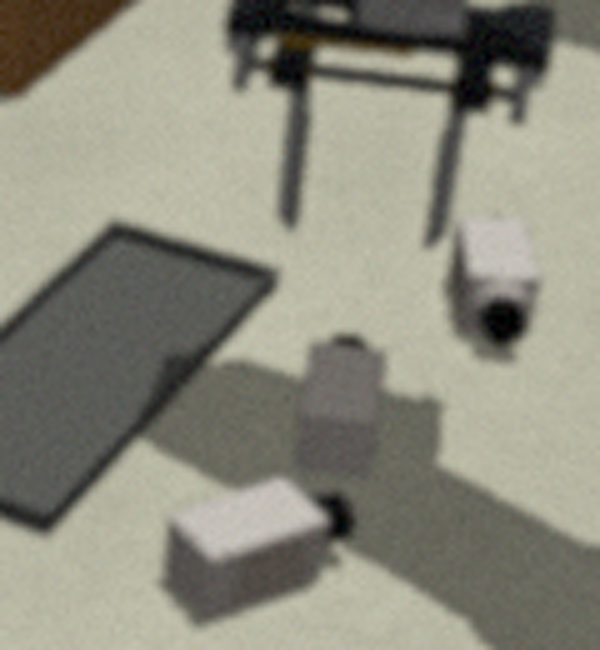

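View pics/top_g10.png

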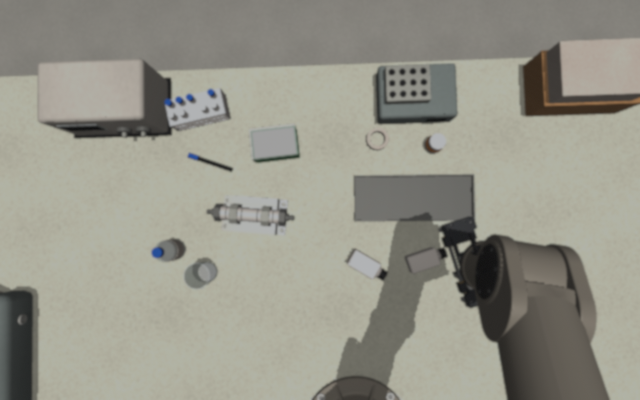

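```bash
python3 -m inch '[25,-0.8,0,0,0.8, 25,0,0,0,0.8, 22,0,0,0,0.8, 18,0,0,0,0.8, 12,0,0,0,0.8, 8,0,0,0,0.8, 0,0,0,0,0.8, 0,0,0,0,0.8, 0,0,0,0,0.8, 0,0,0,0,0.8]'; python3 go.py 460.5 -233 15 16
```

```text
clock: 50.1
tcp_pos: [0.4605, -0.2328, 0.0163]
tool_rot: [1.004, 1.326, -1.004]
contact_force: [-0.0, 0.5, -0.3]
grip_width: 0.0753
t 50.1 tcp [ 460.5 -232.8   16.3] jaw deg 15.75 toolz deg -74.25 tilt [-1.  0.  0.] F [-0.   0.5 -0.3] w 75.3 q [ 0.63  0.47 -0.35  2.09  0.27  0.62  0.37]
shift now-axes mm [ 1.3 -0.1  0.2]
turn about tool x (10deg units) -0.025
shift after-turn axes mm [ 1.3 -0.1  0.2]
```

```bash
python3 -m inch '[1,0,0,0,0.1, 0,0,0,0,0.1, 0,0,0,0,0.1, 0,0,0,0,0.1, 0,0,0,0,0.1, 0,0,0,0,0.1, 0,0,0,0,0.1, -2,0,0,0,0.1, -2,0,0,0,0.1, -3,0,0,0,0.1]' 6; python3 go.py 460.5 -233 15 16
python3 - <<'E'
from det import *
o=detect([],tag="g11"); pickle.dump(o,open("d11.pkl","wb"))
from fit import *
ims={c:o[c,'im'] for c in("side","top")}
overlay(ims,[],'side',(320,100,440,230),'pics/g11side.png',5)
E
```

```text
clock: 51.35
tcp_pos: [0.4604, -0.2326, 0.0222]
tool_rot: [1.004, 1.327, -1.004]
contact_force: [-1.2, 0.3, -1.1]
grip_width: 0.0278
t 51.35 tcp [ 460.4 -232.6   22.2] jaw deg 15.76 toolz deg -74.24 tilt [-1. -0. -0.] F [-1.2  0.3 -1.1] w 27.8 q [ 0.64  0.46 -0.36  2.09  0.27  0.63  0.37]
shift now-axes mm [7.2 0.  0.4]
turn about tool x (10deg units) -0.024
shift after-turn axes mm [7.2 0.  0.4]
```

View pics/g11side.png

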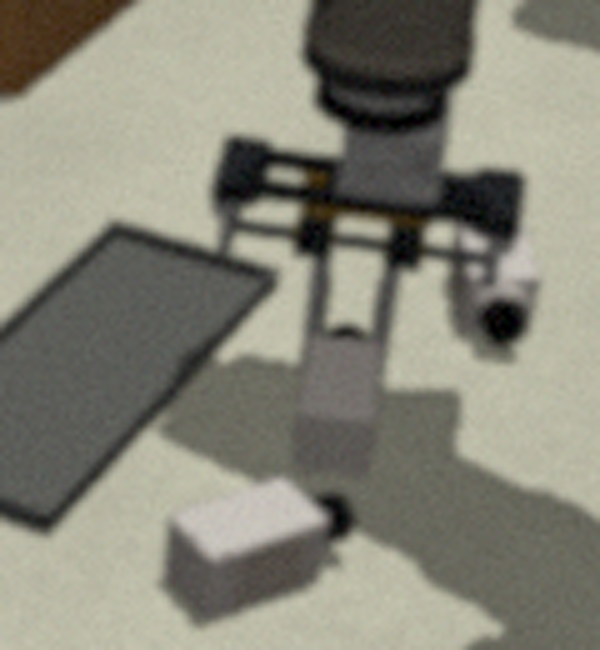

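Cap gripped at 27.8 mm. Now lift, letting it swing.

```bash
python3 -m inch '[-8,0,0,0,0.1, -12,0,0,0,0.1, -14,0,0,0,0.1, -14,0,0,0,0.1, -14,0,0,0,0.1, -14,0,0,0,0.1, -14,0,0,0,0.1, -14,0,0,0,0.1, 0,0,0,0,0.1, 0,0,0,0,0.1]' ; python3 go.py 460.5 -233 15 16
python3 - <<'E'
from det import *
o=detect([],tag="g12"); pickle.dump(o,open("d12.pkl","wb"))
from fit import *
ims={c:o[c,'im'] for c in("side","top")}
overlay(ims,[],'side',(320,70,440,230),'pics/g12side.png',4)
E
```

```text
clock: 52.7
tcp_pos: [0.4602, -0.2326, 0.1257]
tool_rot: [1.004, 1.327, -1.004]
contact_force: [-0.1, 0.4, -2.6]
grip_width: 0.0276
t 52.7 tcp [ 460.2 -232.6  125.7] jaw deg 15.75 toolz deg -74.25 tilt [-1. -0. -0.] F [-0.1  0.4 -2.6] w 27.6 q [ 0.7   0.3  -0.41  2.03  0.16  0.84  0.47]
shift now-axes mm [110.7   0.2   0.5]
turn about tool x (10deg units) -0.025
shift after-turn axes mm [110.7   0.2   0.5]
```

View pics/g12side.png

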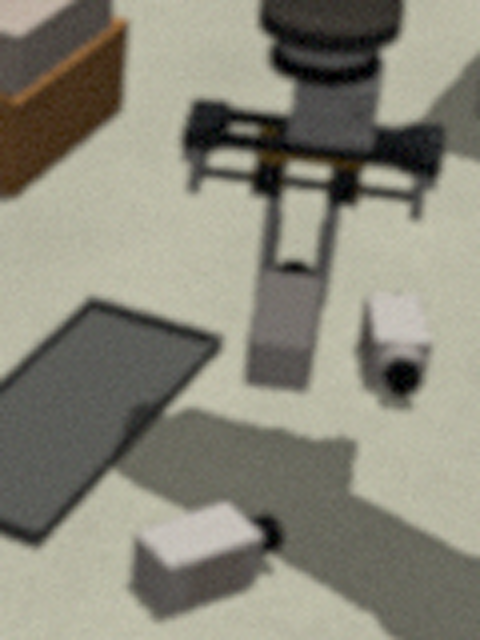

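```bash
python3 -m inch '[0,0,0,0,0.1, 0,0,0,0,0.1, 0,0,0,0,0.1, 0,0,0,0,0.1, 0,0,0,0,0.1, 0,0,0,0,0.1, 0,0,0,0,0.1, 0,0,0,0,0.1, 0,0,0,0,0.1, 0,0,0,0,0.1]' 3; python3 go.py 460.5 -233 15 16
python3 - <<'E'
from det import *
o=detect([],tag="g13"); pickle.dump(o,open("d13.pkl","wb"))
from fit import *
ims={c:o[c,'im'] for c in("side","top")}
overlay(ims,[],'side',(320,70,440,230),'pics/g13side.png',4)
E
```

```text
clock: 54.05
tcp_pos: [0.4604, -0.2327, 0.126]
tool_rot: [1.004, 1.327, -1.004]
contact_force: [0.2, 0.8, -1.6]
grip_width: 0.028
t 54.05 tcp [ 460.4 -232.7  126. ] jaw deg 15.76 toolz deg -74.24 tilt [-1.  0. -0.] F [ 0.2  0.8 -1.6] w 28.0 q [ 0.7   0.3  -0.41  2.03  0.16  0.84  0.47]
shift now-axes mm [111.   -0.    0.4]
turn about tool x (10deg units) -0.024
shift after-turn axes mm [111.   -0.    0.4]
```

View pics/g13side.png

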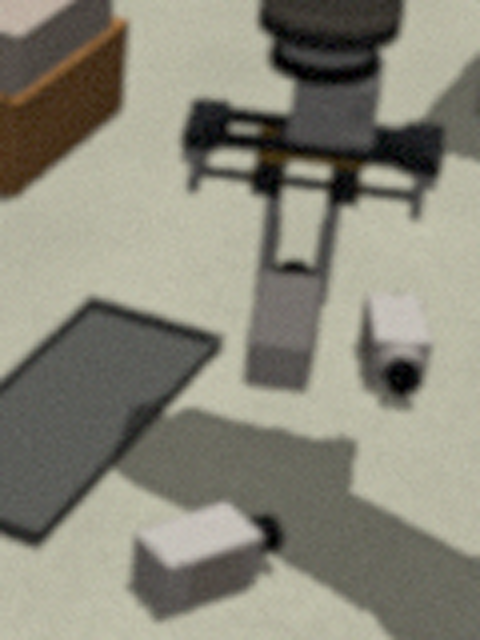

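```bash
python3 -m inch '[10,0,0,0,0.1, 10,0,0,0,0.1, 0,0,0,0,0.1, -50,0,0,0,0.1, 0,0,0,0,0.1, 0,0,0,0,0.1, 10,0,0,0,0.1, 10,0,0,0,0.1, 10,0,0,0,0.1, 0,0,0,0,0.1]' 3; python3 go.py 
python3 - <<'E'
from det import *
o=detect([],tag="g14")
from fit import *
ims={c:o[c,'im'] for c in("side","top")}
overlay(ims,[],'side',(320,70,440,230),'pics/g14side.png',4)
E
```

```text
clock: 55.4
tcp_pos: [0.4598, -0.2323, 0.1248]
tool_rot: [1.004, 1.329, -1.005]
contact_force: [-0.5, -0.6, -1.7]
grip_width: 0.0278
t 55.4 tcp [ 459.8 -232.3  124.8] jaw deg 15.77 toolz deg -74.23 tilt [-1.    -0.001 -0.002] F [-0.5 -0.6 -1.7] w 27.8 q [ 0.7   0.31 -0.41  2.03  0.16  0.84  0.47]
```

View pics/g14side.png

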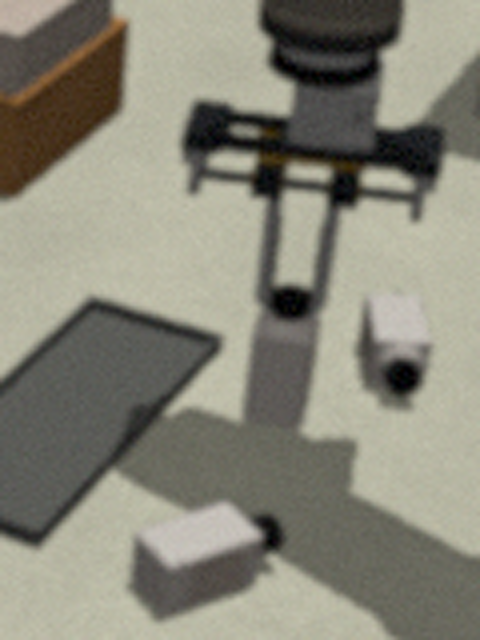

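```bash
cat > tilt.py <<'E'
from det import *; import fit; from fit import *
from scipy.spatial.transform import Rotation as Ro
def tiltfit(im,cam='side',d=.040,tag=None):
    s=readout.state(); R=Ro.from_rotvec(s['tool_rot']).as_matrix(); g=np.array(s['tcp_pos'])-R[:,0]*.008
    G={cam:gradimg(im,1.0)}; best=None
    for dd in np.arange(d-.006,d+.0061,.002):
      for a in np.radians(np.arange(-100,101,2)):
        # bottle z axis: up*cos + toolz*sin ; bottle y along jaw
        z=np.array([0,0,1])*np.cos(a)+R[:,2]*np.sin(a); y=R[:,1]; x=np.cross(y,z); B=np.c_[x,y,z]; t=g-z*dd
        pts=[proj(q@B.T+t,cam) for q in MODEL['bottle']]
        sc=0;n=0
        for q in pts:
            h=cv2.convexHull(q.astype(np.float32))[:,0]; 
            for i in range(len(h)):
                w=np.linspace(0,1,20)[:,None]; e=h[i]*(1-w)+h[(i+1)%len(h)]*w; L=np.linalg.norm(h[i]-h[(i+1)%len(h)])
                sc+=L*map_coordinates(G[cam],[e[:,1],e[:,0]],order=1).mean(); n+=L
        v=sc/n
        if best is None or v>best[0]: best=(v,np.degrees(a),dd,pts,t)
    if tag:
        c=proj([g],cam)[0].astype(int); x0,y0=max(0,c[0]-60),max(0,c[1]-60); k=5
        v=cv2.resize(im[y0:y0+130,x0:x0+120,::-1],None,fx=k,fy=k,interpolation=2)
        for q in best[3]: cv2.polylines(v,[np.round((cv2.convexHull(q.astype(np.float32))[:,0]+.5-[x0,y0])*k).astype(np.int32)],True,(0,0,255),1)
        cv2.imwrite(f'pics/{tag}.png',v)
    return best[0],best[1],best[2],best[4]
E
python3 - <<'E'
from tilt import *
im=cv2.imread('pics/side_g14.png')[:,:,::-1]
print(tiltfit(im,tag='t14'))
E
python3 go.py 607 -260 150 0
```

```text
(np.float32(210.61533), np.float64(2.0), np.float64(0.04600000000000001), array([ 0.46000995, -0.23099873,  0.08785324]))
t 55.5 tcp [ 460.4 -232.5  125.8] jaw deg 15.77 toolz deg -74.23 tilt [-1. -0. -0.] F [-0.  -0.5 -1.3] w 27.5 q [ 0.7   0.3  -0.41  2.03  0.16  0.84  0.47]
shift now-axes mm [-24.2 133.6  66.2]
turn about tool x (10deg units) 1.577
shift after-turn axes mm [-24.2 146.6  27.4]
```

View pics/t14.png

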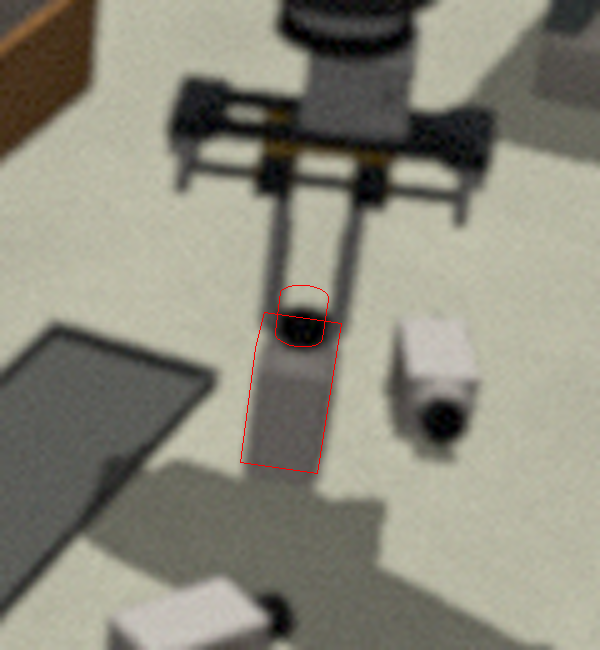

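```bash
python3 - <<'E'
from tilt import *
im=cv2.imread('pics/side_g14.png')[:,:,::-1]
print(tiltfit(im,d=.050,tag='t14b'));print(tiltfit(im,d=.062,tag='t14c'))
E
```

```text
(np.float32(217.9346), np.float64(26.0), np.float64(0.05000000000000001), array([ 0.45448997, -0.21144994,  0.08889405]))
(np.float32(213.64963), np.float64(-34.0), np.float64(0.068), array([ 0.47077927, -0.26913792,  0.07743401]))
```

View pics/t14b.png

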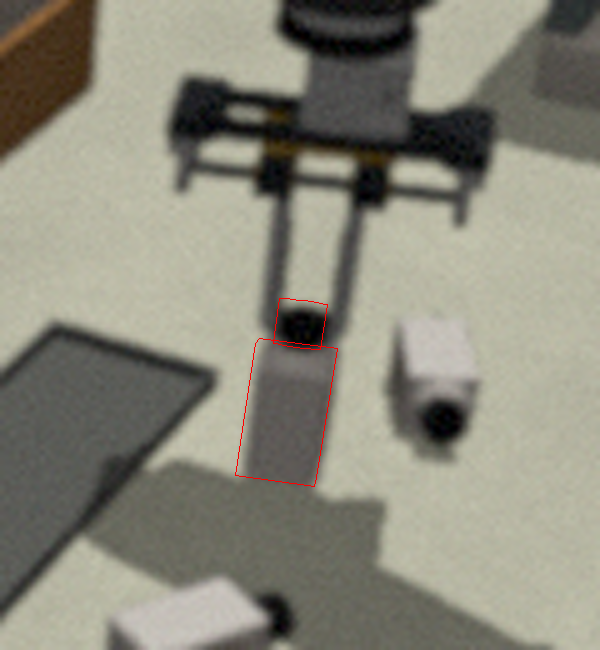

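```bash
cat > tilt.py <<'E'
from det import *; import fit; from fit import *
from scipy.spatial.transform import Rotation as Ro
CAP=cyl(14,30,52,ax=2); F=[box(-23,23,-23,23,26,26),box(-23,-23,-23,23,-52,26),box(23,23,-23,23,-52,26),box(-23,23,-23,-23,-52,26),box(-23,23,23,23,-52,26)]
NRM=[(0,0,1),(-1,0,0),(1,0,0),(0,-1,0),(0,1,0)]; CEN=[(0,0,.026),(-.023,0,-.013),(.023,0,-.013),(0,-.023,-.013),(0,.023,-.013)]
def polys(B,t,cam):
    K,V=CAM[cam]; o=-V[:3,:3].T@V[:3,3]; out=[]
    for f,n,c in zip(F,NRM,CEN):
        if (B@np.array(n))@(o-(B@np.array(c)+t))>0: out.append(cv2.convexHull(proj(f@B.T+t,cam).astype(np.float32))[:,0])
    out.append(cv2.convexHull(proj(CAP@B.T+t,cam).astype(np.float32))[:,0]); return out
def score(ps,G):
    sc=n=0
    for h in ps:
        nx=np.roll(h,-1,0); w=np.linspace(0,1,15)
        e=h[:,None]*(1-w)[None,:,None]+nx[:,None]*w[None,:,None]; L=np.linalg.norm(h-nx,axis=1)
        sc+=(L*map_coordinates(G,[e[...,1],e[...,0]],order=1).mean(1)).sum(); n+=L.sum()
    return sc/n
def tiltfit(im,cam='side',ds=np.arange(.036,.061,.002),angs=np.arange(-60,100,2),tag=None,off=(0,0),st=None):
    s=st or readout.state(); R=Ro.from_rotvec(s['tool_rot']).as_matrix(); g=np.array(s['tcp_pos'])-R[:,0]*.008
    G=gradimg(im,1.0); res=[]
    for sh in np.arange(-.004,.0041,.002):     # sideways calibration slack along jaw
     for dd in ds:
      for a in np.radians(angs):
        z=np.array([0,0,1])*np.cos(a)+R[:,2]*np.sin(a); y=R[:,1]; B=np.c_[np.cross(y,z),y,z]; t=g+R[:,1]*sh-z*dd
        ps=polys(B,t,cam); res.append((score(ps,G),np.degrees(a),dd,sh,ps))
    res.sort(key=lambda r:-r[0]); b=res[0]
    if tag:
        c=proj([g],cam)[0].astype(int); x0,y0=max(0,c[0]-60),max(0,c[1]-60); k=5
        v=cv2.resize(im[y0:y0+130,x0:x0+120,::-1],None,fx=k,fy=k,interpolation=2)
        for q in b[4]: cv2.polylines(v,[np.round((q+.5-[x0,y0])*k).astype(np.int32)],True,(0,0,255),1)
        cv2.imwrite(f'pics/{tag}.png',v)
    return [tuple(np.round(r[:4],3).tolist()) for r in (res[0],res[5],res[15],res[40])]
E
python3 - <<'E'
from tilt import *
im=cv2.imread('pics/side_g14.png')[:,:,::-1]
print(tiltfit(im,tag='t14d'))
E
```

```text
[(235.866, 38.0, 0.052, -0.004), (235.223, 26.0, 0.05, -0.004), (234.563, 24.0, 0.05, -0.004), (233.314, 30.0, 0.05, -0.004)]
```

View pics/t14d.png

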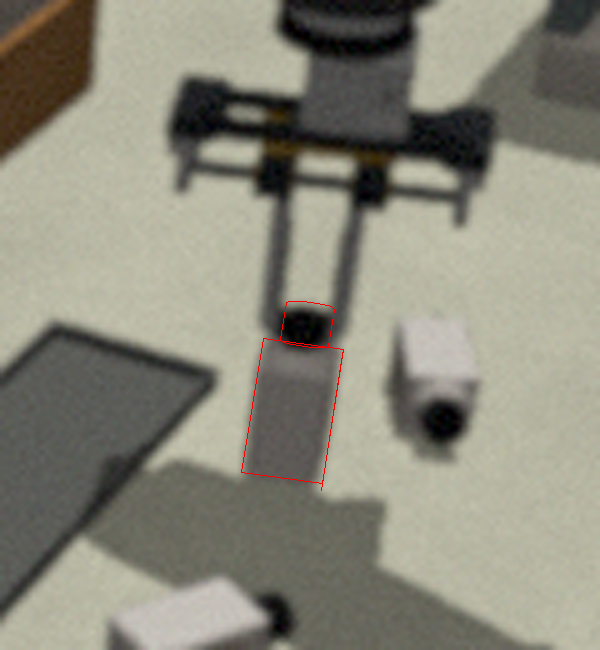

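```bash
cat >> tilt.py <<'E'
def panels(im,cands,fn,cam='side',k=6,st=None):
    s=st or readout.state(); R=Ro.from_rotvec(s['tool_rot']).as_matrix(); g=np.array(s['tcp_pos'])-R[:,0]*.008
    c=proj([g],cam)[0].astype(int); x0,y0=max(0,c[0]-20),max(0,c[1]-20); P=[]
    for a,dd in cands:
        a=np.radians(a); z=np.array([0,0,1])*np.cos(a)+R[:,2]*np.sin(a); y=R[:,1]; B=np.c_[np.cross(y,z),y,z]; t=g-z*dd
        crop=im[y0:y0+62,x0:x0+40,::-1]; v=cv2.resize(cv2.normalize(crop,None,0,255,cv2.NORM_MINMAX),None,fx=k,fy=k,interpolation=2)
        for q in polys(B,t,cam): cv2.polylines(v,[np.round((q+.5-[x0,y0])*k).astype(np.int32)],True,(0,0,255),1)
        cv2.putText(v,f'{np.degrees(a):.0f} {dd*1000:.0f}',(3,12),0,.45,(255,0,0),1); P.append(v)
    cv2.imwrite(fn,np.hstack(P))
E
python3 - <<'E'
from tilt import *
im=cv2.imread('pics/side_g14.png')[:,:,::-1]
panels(im,[(0,.040),(-20,.040),(-20,.048)],'pics/p14.png')
panels(im,[(0,.048),(20,.048),(-35,.04)],'pics/p14b.png')
E
```

```text
(no output)
```

View pics/p14.png

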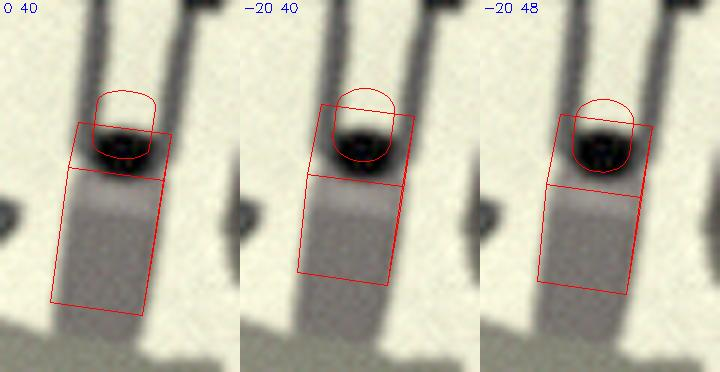

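View pics/p14b.png

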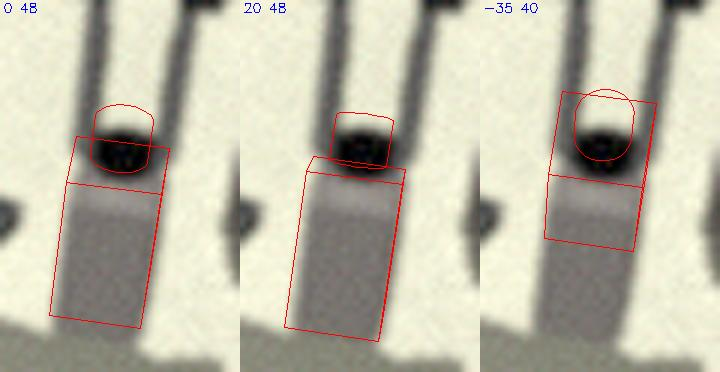

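```bash
python3 - <<'E'
from tilt import *
im=cv2.imread('pics/side_g14.png')[:,:,::-1]
panels(im,[(0,.054),(-10,.054),(-10,.060)],'pics/p14.png')
panels(im,[(10,.054),(0,.058),(-20,.062)],'pics/p14b.png')
E
```

```text
(no output)
```

View pics/p14.png

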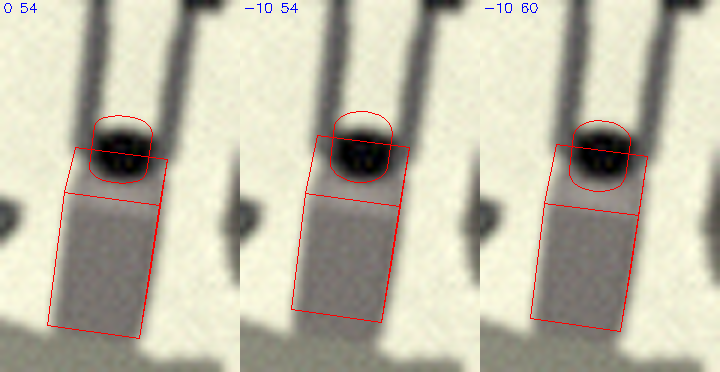

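View pics/p14b.png

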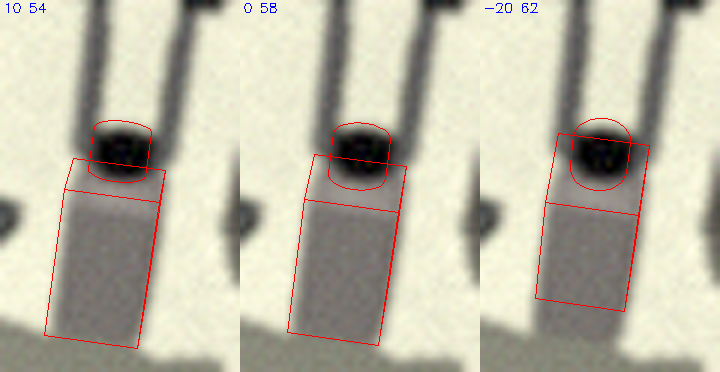

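```bash
python3 -m inch '[0,0,0,0,0.1, -5,0,0,0,0.1, -8,0,0,0,0.1, -7,0,0,0,0.1, -4,0,0,0.4,0.1, 0,0,0,0.4,0.1, 0,0,0,0.4,0.1, 0,0,0,0.37,0.1, 0,0,0,0,0.1, 0,0,0,0,0.1]' 6; python3 go.py 608 -171.5 150 0
```

```text
clock: 56.75
tcp_pos: [0.4605, -0.2327, 0.1502]
tool_rot: [1.207, 1.21, -1.207]
contact_force: [0.1, 0.9, -2.3]
grip_width: 0.0279
t 56.75 tcp [ 460.5 -232.7  150.2] jaw deg 0.15 toolz deg -89.85 tilt [-1.  0.  0.] F [ 0.1  0.9 -2.3] w 27.9 q [ 0.67  0.27 -0.38  2.01  0.12  0.89  0.23]
shift now-axes mm [  0.3 147.7 -60.8]
turn about tool x (10deg units) 0.015
shift after-turn axes mm [  0.3 147.5 -61.2]
```

```bash
python3 -m inch '[0,8,-3,0,0.1, 0,16,-7,0,0.1, 0,22,-9,0,0.1, 0,26,-11,0,0.1, 0,26,-11,0,0.1, 0,22,-9,0,0.1, 0,15,-6,0,0.1, 0,8,-3,0,0.1, 0,4,-2,0,0.1, 0,0,0,0,0.1]'; python3 go.py 608 -171.5 110 0
python3 - <<'E'
from tilt import *
o=detect([],tag="g15"); im=o['side','im']
panels(im,[(0,.058),(-6,.058),(6,.058)],'pics/p15.png')
E
```

```text
clock: 58.0
tcp_pos: [0.6071, -0.1717, 0.15]
tool_rot: [1.208, 1.21, -1.209]
contact_force: [-0.4, -0.2, -1.9]
grip_width: 0.0277
t 58.0 tcp [ 607.1 -171.7  150. ] jaw deg 0.05 toolz deg -89.95 tilt [-1. -0.  0.] F [-0.4 -0.2 -1.9] w 27.7 q [ 0.47  0.45 -0.38  1.75  0.2   0.98  0.01]
shift now-axes mm [40.   0.9 -0.2]
turn about tool x (10deg units) 0.005
shift after-turn axes mm [40.   0.9 -0.2]
```

View pics/p15.png

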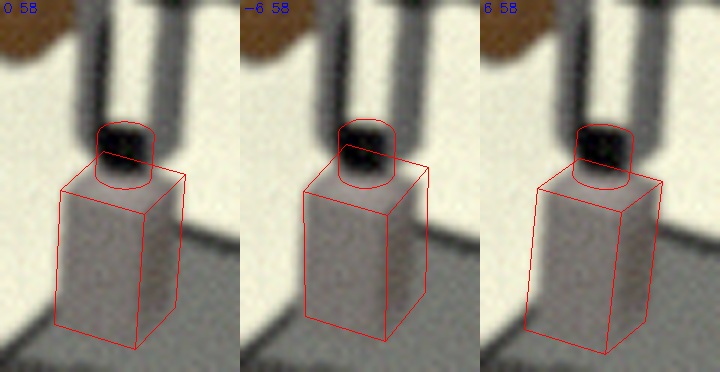

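View pics/side_g15.png

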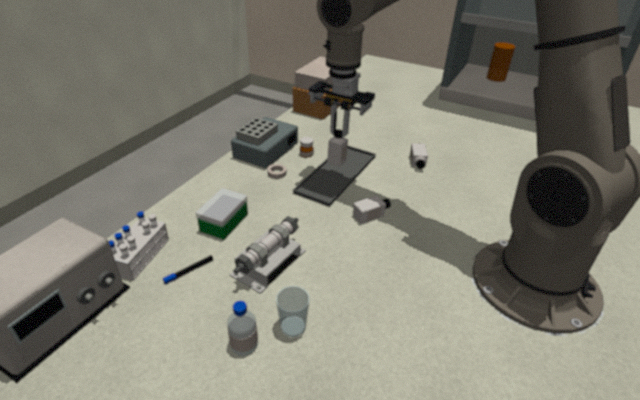

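```bash
python3 -m inch '[8,1,0,0,0.1, 10,0,0,0,0.1, 8,0,0,0,0.1, 6,0,0,0,0.1, 4,0,0,0,0.1, 2,0,0,0,0.1, 0,0,0,0,0.1, 0,0,0,0,0.1, 0,0,0,0,0.1, 0,0,0,0,0.1]'; python3 go.py 608 -171.5 106 0; python3 -m inch '[1,0,0,0,0.1, 1,0,0,0,0.1, 1,0,0,0,0.1, 1,0,0,0,0.1, 0,0,0,0,0.1, 0,0,0,0,0.1, 0,0,0,0,0.1, 0,0,0,0,0.1, 0,0,0,0,0.1, 0,0,0,0,0.1]'; python3 go.py 608 -171.5 106 0
```

```text
clock: 59.35
tcp_pos: [0.6084, -0.1715, 0.1121]
tool_rot: [1.209, 1.209, -1.208]
contact_force: [0.1, -0.1, -1.3]
grip_width: 0.028
t 59.35 tcp [ 608.4 -171.5  112.1] jaw deg 0.05 toolz deg -89.95 tilt [-1.  0.  0.] F [ 0.1 -0.1 -1.3] w 28.0 q [ 0.46  0.49 -0.37  1.78  0.22  0.92 -0.01]
shift now-axes mm [ 6.1 -0.4 -0. ]
turn about tool x (10deg units) 0.005
shift after-turn axes mm [ 6.1 -0.4 -0. ]
clock: 60.6
tcp_pos: [0.6084, -0.1715, 0.108]
tool_rot: [1.209, 1.21, -1.208]
contact_force: [0.0, -0.4, -1.3]
grip_width: 0.0279
t 60.6 tcp [ 608.4 -171.5  108. ] jaw deg 0.06 toolz deg -89.94 tilt [-1.  0. -0.] F [ 0.  -0.4 -1.3] w 27.9 q [ 0.46  0.49 -0.37  1.78  0.22  0.91 -0.01]
shift now-axes mm [ 2.  -0.4 -0. ]
turn about tool x (10deg units) 0.006
shift after-turn axes mm [ 2.  -0.4 -0. ]
```

```bash
python3 -m inch '[1,0,0,0,0.1, 1,0,0,0,0.1, 1,0,0,0,0.1, 1,0,0,0,0.1, 1,0,0,0,0.1, 0,0,0,0,0.1, 0,0,0,0,0.1, 0,0,0,0,0.1, 0,0,0,0,0.1, 0,0,0,0,0.1]' 3; python3 go.py 608 -171.5 106 0
```

```text
clock: 61.85
tcp_pos: [0.6084, -0.1715, 0.1031]
tool_rot: [1.209, 1.21, -1.208]
contact_force: [-0.7, 0.7, 4.1]
grip_width: 0.0281
t 61.85 tcp [ 608.4 -171.5  103.1] jaw deg 0.06 toolz deg -89.94 tilt [-1.  0. -0.] F [-0.7  0.7  4.1] w 28.1 q [ 0.45  0.5  -0.37  1.78  0.22  0.9  -0.01]
shift now-axes mm [-2.9 -0.4 -0. ]
turn about tool x (10deg units) 0.006
shift after-turn axes mm [-2.9 -0.4 -0. ]
```

```bash
python3 -m inch '[1,0,0,0,0.1, 0,0,0,0,0.1, 0,0,0,0,0.33, 0,0,0,0,0.4, 0,0,0,0,0.5, 0,0,0,0,0.6, 0,0,0,0,0.6, -10,0,0,0,0.6, -25,0,0,0,0.6, -40,0,0,0,0.7]' 3; python3 go.py 394.4 -328.4 170 24.5
python3 - <<'E'
from det import *
o=detect([],tag="g16"); pickle.dump(o,open("d16.pkl","wb"))
from fit import *
ims={c:o[c,'im'] for c in("side","top")}
overlay(ims,[],'side',(290,90,440,230),'pics/g16side.png',5)
overlay(ims,[],'top',(330,160,530,300),'pics/g16top.png',4)
E
```

```text
clock: 63.1
tcp_pos: [0.6077, -0.1714, 0.1776]
tool_rot: [1.208, 1.211, -1.209]
contact_force: [0.2, -1.0, 0.1]
grip_width: 0.0631
t 63.1 tcp [ 607.7 -171.4  177.6] jaw deg 0.07 toolz deg -89.93 tilt [-1.    -0.002 -0.001] F [ 0.2 -1.   0.1] w 63.1 q [ 0.47  0.42 -0.39  1.72  0.18  1.03  0.02]
shift now-axes mm [   7.8 -213.5  156.8]
turn about tool x (10deg units) -2.443
shift after-turn axes mm [   7.9 -259.3   54.4]
```

View pics/g16side.png

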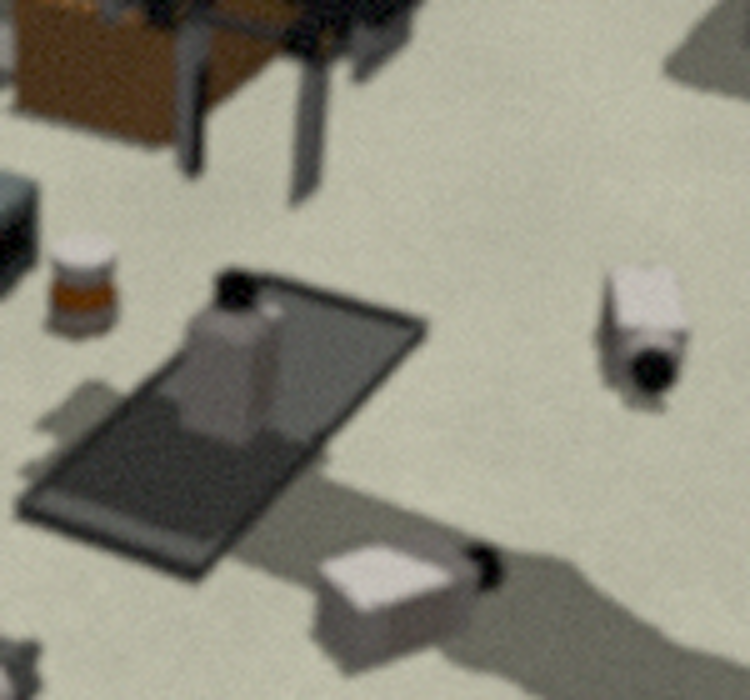

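View pics/g16top.png

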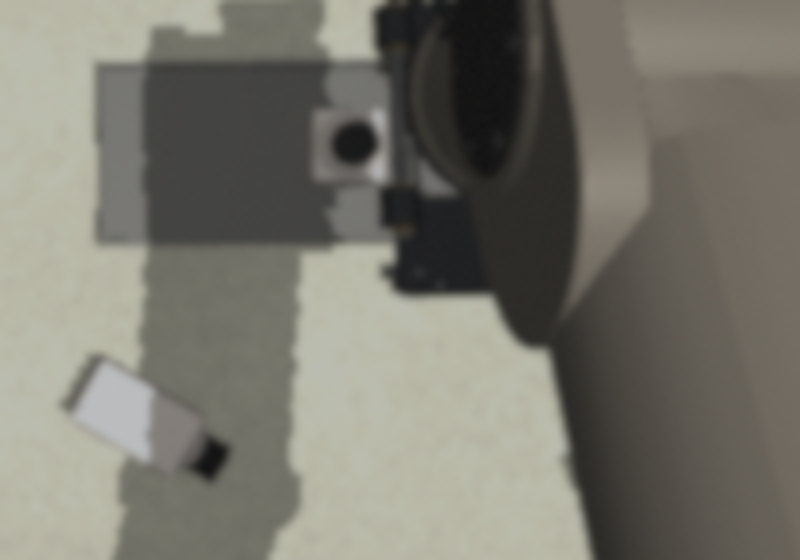

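```bash
python3 - <<'E'
from fit import *
import cv2
o=cv2.imread('pics/top_g9.png')
for nm,p in (('top',(.4098,-.3648,1.999)),('side',(.4061,-.3577,2.001))):
    d=np.array([np.cos(p[2]),np.sin(p[2])]); e=[*(np.array(p[:2])+.052*d),.023]; print(nm,'cap end side',proj([e],'side').round(1),'top',proj([e],'top').round(1))
ims={c:cv2.imread(f'pics/{c}_g9.png')[:,:,::-1] for c in('side','top')}
import tilt
R=lambda p:(Rz(p[2])@LIE,np.array([p[0],p[1],.023]))
for c,roi in(('top',(465,250,525,295)),('side',(395,135,440,180))):
    P=[]
    for p in ((.4098,-.3648,1.999),(.4061,-.3577,2.001)):
        x0,y0,x1,y1=roi; v=cv2.resize(ims[c][y0:y1,x0:x1,::-1],None,fx=7,fy=7,interpolation=2); B,t=R(p)
        for q in tilt.polys(B,t,c): cv2.polylines(v,[np.round((q+.5-[x0,y0])*7).astype(np.int32)],True,(0,0,255),1)
        P.append(v)
    cv2.imwrite(f'pics/b3{c}.png',np.hstack(P)[:,:800])
E
```

```text
top cap end side [[419.1 165.8]] top [[473.1 279.6]]
side cap end side [[419.6 167.1]] top [[470.4 281.1]]
```

View pics/b3top.png

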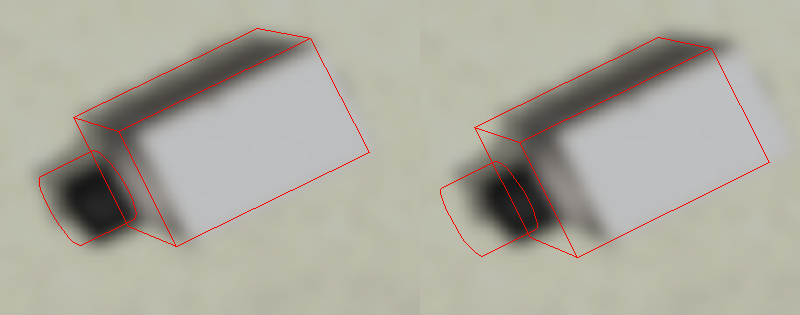

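View pics/b3side.png

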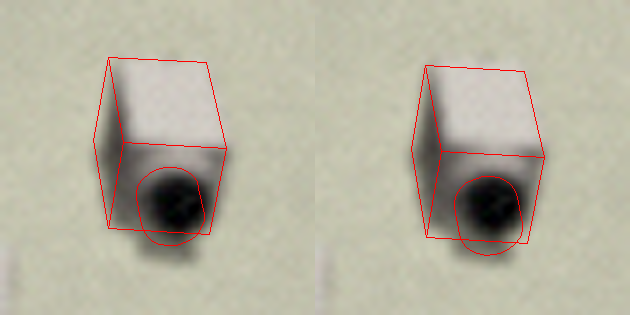

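```bash
python3 -m inch '[0,-25,19,0,0.8, 0,-40,30,0,0.8, 0,-40,30,0,0.8, 0,-40,30,0,0.8, 0,-40,30,0,0.8, 0,-20,16,0,0.8, 0,-7,6,0,0.8, 10,0,0,-0.8,0.8, 20,0,0,-0.8,0.8, 20,0,0,-0.84,0.8]'; python3 go.py 396 -332 15 24.5
python3 - <<'E'
from det import *
o=detect([],tag="g17")
from fit import *
ims={c:o[c,'im'] for c in("side","top")}
overlay(ims,[],'side',(320,70,460,200),'pics/g17side.png',5)
E
```

```text
clock: 64.45
tcp_pos: [0.3977, -0.332, 0.1267]
tool_rot: [0.885, 1.383, -0.884]
contact_force: [-0.0, 0.5, -1.1]
grip_width: 0.0753
t 64.45 tcp [ 397.7 -332.   126.7] jaw deg 24.81 toolz deg -65.19 tilt [-1.     0.001  0.   ] F [-0.   0.5 -1.1] w 75.3 q [ 0.9   0.3  -0.38  2.02  0.15  0.84  0.87]
shift now-axes mm [111.7  -1.6  -0.8]
turn about tool x (10deg units) 0.031
shift after-turn axes mm [111.7  -1.6  -0.8]
```

View pics/g17side.png

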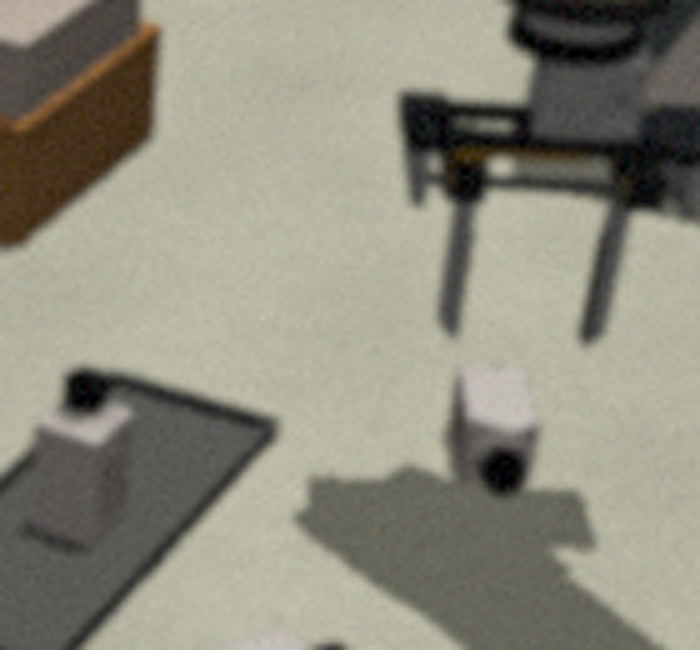

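```bash
python3 -m inch '[25,-1.5,-0.8,0,0.8, 25,0,0,0,0.8, 22,0,0,0,0.8, 18,0,0,0,0.8, 12,0,0,0,0.8, 8,0,0,0,0.8, 1,0,0,0,0.8, 0,0,0,0,0.8, 0,0,0,0,0.1, 0,0,0,0,0.1]' 3; python3 go.py 396 -332 15 24.5; python3 -m inch '[0,0,0,0,0.1, 0,0,0,0,0.1, 0,0,0,0,0.1, 0,0,0,0,0.1, 0,0,0,0,0.1, 0,0,0,0,0.1, 0,0,0,0,0.1, -2,0,0,0,0.1, -2,0,0,0,0.1, -3,0,0,0,0.1]' 6; python3 go.py
python3 - <<'E'
from det import *
o=detect([],tag="g18")
from fit import *
ims={c:o[c,'im'] for c in("side","top")}
overlay(ims,[],'side',(320,70,460,200),'pics/g18side.png',5)
E
```

```text
clock: 65.8
tcp_pos: [0.3949, -0.3328, 0.0163]
tool_rot: [0.889, 1.381, -0.889]
contact_force: [0.7, -0.7, 0.7]
grip_width: 0.0586
t 65.8 tcp [ 394.9 -332.8   16.3] jaw deg 24.45 toolz deg -65.55 tilt [-1.  0.  0.] F [ 0.7 -0.7  0.7] w 58.6 q [ 0.85  0.47 -0.33  2.09  0.25  0.62  0.77]
shift now-axes mm [ 1.3  1.3 -0.2]
turn about tool x (10deg units) -0.005
shift after-turn axes mm [ 1.3  1.3 -0.2]
clock: 67.05
tcp_pos: [0.3949, -0.3326, 0.0232]
tool_rot: [0.889, 1.381, -0.889]
contact_force: [-0.6, -0.9, -0.4]
grip_width: 0.0276
t 67.05 tcp [ 394.9 -332.6   23.2] jaw deg 24.46 toolz deg -65.54 tilt [-1.  0. -0.] F [-0.6 -0.9 -0.4] w 27.6 q [ 0.85  0.46 -0.33  2.09  0.25  0.63  0.78]
```

View pics/g18side.png

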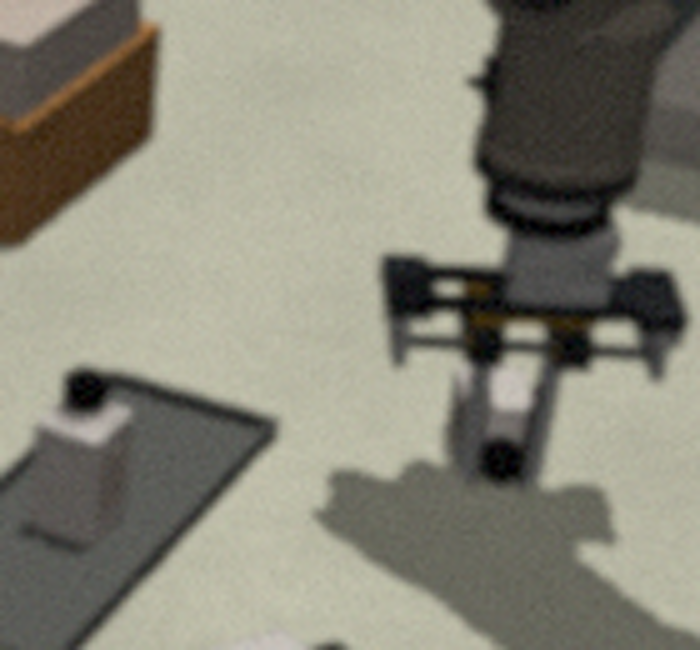

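Gripped. Lift to about 125 mm, then jerk at 3 N as before.

```bash
python3 -m inch '[-8,0,0,0,0.1, -12,0,0,0,0.1, -14,0,0,0,0.1, -14,0,0,0,0.1, -14,0,0,0,0.1, -14,0,0,0,0.1, -9,0,0,0,0.1, 0,0,0,0,0.1, 0,0,0,0,0.1, 0,0,0,0,0.1]' 4; python3 -m inch '[0,0,0,0,0.1, 0,0,0,0,0.1, 0,0,0,0,0.1, -50,0,0,0,0.1, 0,0,0,0,0.1, 0,0,0,0,0.1, 0,0,0,0,0.1, 0,0,0,0,0.1, 0,0,0,0,0.1, 0,0,0,0,0.1]' 3; python3 go.py
python3 - <<'E'
from tilt import *
o=detect([],tag="g19"); im=o['side','im']
panels(im,[(0,.044),(0,.058),(-20,.05)],'pics/p19.png')
E
```

```text
clock: 68.4
tcp_pos: [0.3946, -0.3324, 0.1075]
tool_rot: [0.89, 1.382, -0.889]
contact_force: [0.5, -0.0, -1.6]
grip_width: 0.0279
clock: 69.65
tcp_pos: [0.3948, -0.3325, 0.1578]
tool_rot: [0.889, 1.382, -0.889]
contact_force: [-0.1, -0.4, -0.6]
grip_width: 0.0276
t 69.65 tcp [ 394.8 -332.5  157.8] jaw deg 24.46 toolz deg -65.54 tilt [-1. -0. -0.] F [-0.1 -0.4 -0.6] w 27.6 q [ 0.91  0.26 -0.39  2.    0.12  0.91  0.89]
```

View pics/p19.png

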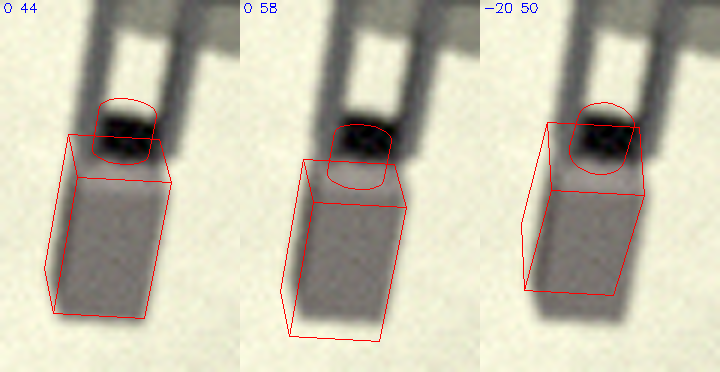

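```bash
python3 -m inch '[0,0,0,0.3,0.1, 0,0,0,0.4,0.1, 0,0,0,0.5,0.1, 0,0,0,0.5,0.1, 0,0,0,0.5,0.1, 0,0,0,0.25,0.1, 0,12,-4,0,0.1, 0,22,-8,0,0.1, 0,24,-9,0,0.1, 0,22,-8,0,0.1]' 6; python3 go.py 608 -261 150 0
```

```text
clock: 71.0
tcp_pos: [0.4765, -0.3028, 0.158]
tool_rot: [1.209, 1.21, -1.208]
contact_force: [-0.2, -0.3, -1.3]
grip_width: 0.0276
t 71.0 tcp [ 476.5 -302.8  158. ] jaw deg 0.07 toolz deg -89.93 tilt [-1.  0. -0.] F [-0.2 -0.3 -1.3] w 27.6 q [ 0.74  0.33 -0.35  1.9   0.14  0.94  0.33]
shift now-axes mm [  8.1 131.6 -41.7]
turn about tool x (10deg units) 0.007
shift after-turn axes mm [  8.1 131.5 -41.8]
```

```bash
python3 -m inch '[0,25,-8,0,0.1, 0,28,-9,0,0.1, 0,28,-9,0,0.1, 0,22,-8,0,0.1, 0,16,-5,0,0.1, 0,10,-3,0,0.1, 0,4,-1,0,0.1, 0,1,0,0,0.1, 0,0,0,0,0.1, 0,0,0,0,0.1]' 6; python3 go.py 608 -261 110 0
python3 - <<'E'
from tilt import *
o=detect([],tag="g20"); im=o['side','im']
panels(im,[(0,.047),(-6,.047),(6,.047)],'pics/p20.png')
E
```

```text
clock: 72.25
tcp_pos: [0.6085, -0.2611, 0.1581]
tool_rot: [1.21, 1.209, -1.21]
contact_force: [-1.0, -0.7, -1.8]
grip_width: 0.0277
t 72.25 tcp [ 608.5 -261.1  158.1] jaw deg -0.07 toolz deg -90.07 tilt [-1. -0.  0.] F [-1.  -0.7 -1.8] w 27.7 q [ 0.57  0.48 -0.35  1.67  0.19  1.02  0.15]
shift now-axes mm [48.1 -0.5 -0.1]
turn about tool x (10deg units) -0.007
shift after-turn axes mm [48.1 -0.5 -0.1]
```

View pics/p20.png

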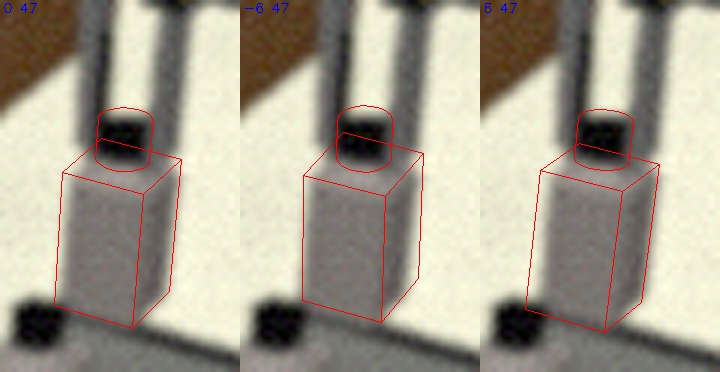

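```bash
python3 -m inch '[8,0,0,0,0.1, 12,0,0,0,0.1, 12,0,0,0,0.1, 10,0,0,0,0.1, 6,0,0,0,0.1, 4,0,0,0,0.1, 2,0,0,0,0.1, 2,0,0,0,0.1, 0,0,0,0,0.1, 0,0,0,0,0.1]'; python3 go.py; python3 -m inch '[1,0,0,0,0.1, 1,0,0,0,0.1, 1,0,0,0,0.1, 1,0,0,0,0.1, 1,0,0,0,0.1, 0,0,0,0,0.1, 0,0,0,0,0.1, 0,0,0,0,0.1, 0,0,0,0,0.1, 0,0,0,0,0.1]' 3; python3 go.py
```

```text
clock: 73.6
tcp_pos: [0.6089, -0.2608, 0.1022]
tool_rot: [1.21, 1.209, -1.21]
contact_force: [-0.4, -0.5, -2.0]
grip_width: 0.0276
t 73.6 tcp [ 608.9 -260.8  102.2] jaw deg -0.04 toolz deg -90.04 tilt [-1.  0.  0.] F [-0.4 -0.5 -2. ] w 27.6 q [ 0.56  0.54 -0.34  1.71  0.21  0.92  0.13]
clock: 74.85
tcp_pos: [0.6089, -0.2608, 0.0971]
tool_rot: [1.21, 1.209, -1.21]
contact_force: [0.0, 0.8, 4.4]
grip_width: 0.0279
t 74.85 tcp [ 608.9 -260.8   97.1] jaw deg -0.05 toolz deg -90.05 tilt [-1.  0. -0.] F [0.  0.8 4.4] w 27.9 q [ 0.55  0.55 -0.34  1.72  0.22  0.92  0.13]
```

```bash
python3 -m inch '[1,0,0,0,0.1, 0,0,0,0,0.1, 0,0,0,0,0.33, 0,0,0,0,0.4, 0,0,0,0,0.5, 0,0,0,0,0.6, 0,0,0,0,0.6, -10,0,0,0,0.6, -25,0,0,0,0.6, -50,0,0,0,0.7]' 3; python3 go.py 416 -76 170 148
python3 - <<'E'
from det import *
o=detect([],tag="g21"); pickle.dump(o,open("d21.pkl","wb"))
from fit import *
ims={c:o[c,'im'] for c in("side","top")}
overlay(ims,[],'side',(290,70,440,230),'pics/g21side.png',4)
q,s=edgefit('bottle',[.435,-.0418,-2.13,.023],{'top':ims['top']},z=.023,lying=1,sigs=(2,1)); print(np.round(q,4),s)
import tilt
B,t=Rz(q[2])@LIE,np.array([q[0],q[1],.023])
P=[]
for c,(x0,y0,x1,y1) in (('top',(335,235,400,290)),('side',(340,185,405,240))):
    v=cv2.resize(ims[c][y0:y1,x0:x1,::-1],None,fx=6,fy=6,interpolation=2)
    for h in tilt.polys(B,t,c): cv2.polylines(v,[np.round((h+.5-[x0,y0])*6).astype(np.int32)],True,(0,0,255),1)
    P.append(v)
cv2.imwrite('pics/b1.png',np.hstack(P))
E
```

```text
clock: 76.1
tcp_pos: [0.6079, -0.2604, 0.1809]
tool_rot: [1.209, 1.212, -1.211]
contact_force: [0.5, 0.1, 0.6]
grip_width: 0.0631
t 76.1 tcp [ 607.9 -260.4  180.9] jaw deg -0.03 toolz deg -90.03 tilt [-1.    -0.003 -0.001] F [0.5 0.1 0.6] w 63.1 q [ 0.57  0.46 -0.35  1.65  0.18  1.07  0.16]
shift now-axes mm [  11.7 -191.9 -184.3]
turn about tool x (10deg units) 3.197
shift after-turn axes mm [  11.7 -260.4  -54.7]
[ 0.4345 -0.0418 -2.1448  0.023 ] 133.65956115722656
```

View pics/g21side.png

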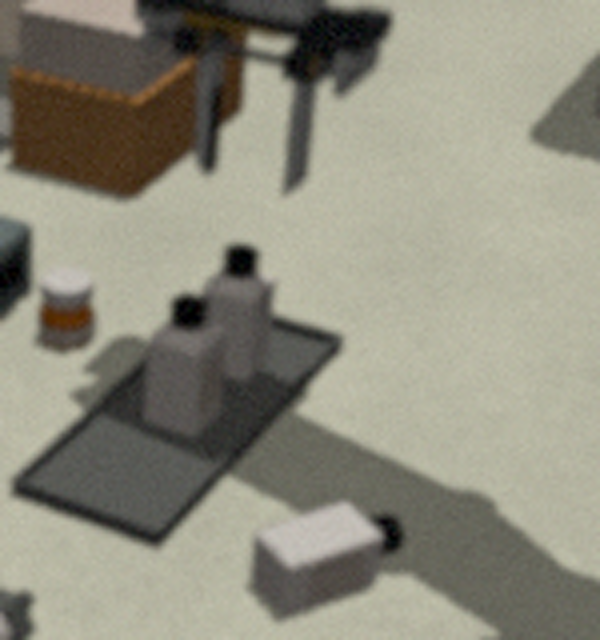

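View pics/b1.png

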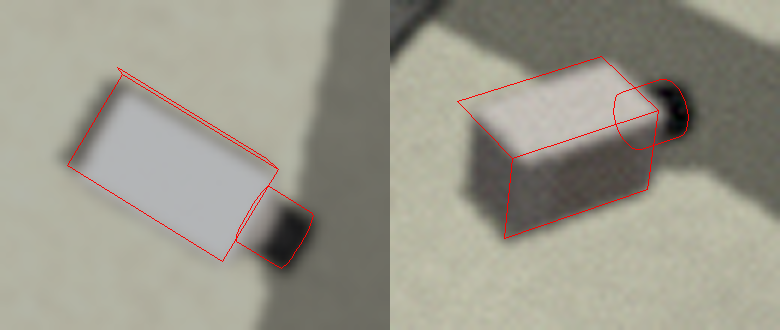

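```bash
python3 -m inch '[0,-25,-25,0,0.8, 0,-35,-35,0,0.8, 0,-35,-35,0,0.8, 0,-35,-35,0,0.8, 0,-32,-30,0.4,0.8, 0,-20,-12,0.7,0.8, 0,-6,-2,0.7,0.8, 10,0,0,0.7,0.8, 20,0,0,0.7,0.8, 20,0,0,0.05,0.8]'; python3 go.py 413 -72 15 147.3
python3 - <<'E'
from det import *
o=detect([],tag="g22")
from fit import *
ims={c:o[c,'im'] for c in("side","top")}
overlay(ims,[],'side',(320,90,460,230),'pics/g22side.png',5)
E
```

```text
clock: 77.45
tcp_pos: [0.4227, -0.0842, 0.1311]
tool_rot: [1.616, 0.882, -1.614]
contact_force: [-0.5, -0.7, 0.3]
grip_width: 0.0751
t 77.45 tcp [422.7 -84.2 131.1] jaw deg -32.66 toolz deg -122.66 tilt [-1.     0.001 -0.   ] F [-0.5 -0.7  0.3] w 75.1 q [ 0.44  0.16 -0.42  2.19  0.09  0.8  -0.61]
shift now-axes mm [116.1 -14.9  -5. ]
turn about tool x (10deg units) 0.004
shift after-turn axes mm [116.1 -14.9  -5. ]
```

View pics/g22side.png

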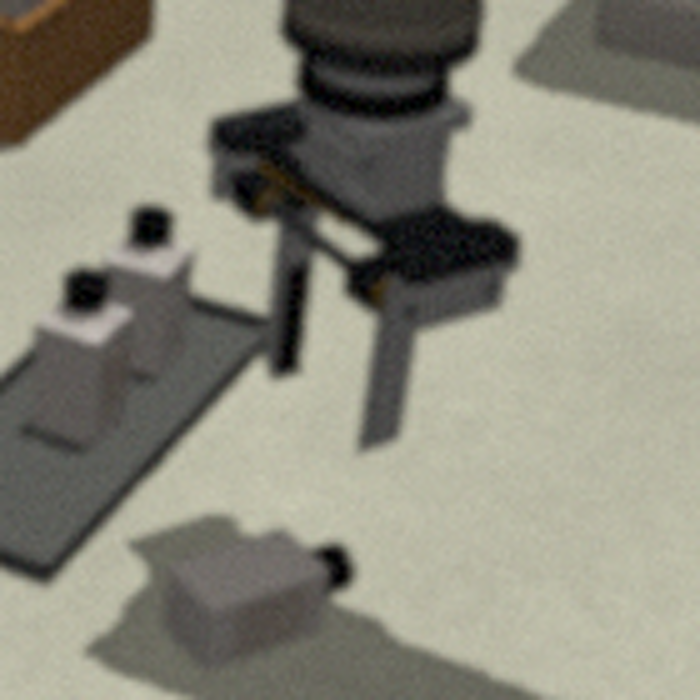

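```bash
python3 -m inch '[0,-8,-3,0,0.8, 0,-7,-2,0,0.8, 0,0,0,0,0.8, 15,0,0,0,0.8, 20,0,0,0,0.8, 20,0,0,0,0.8, 10,0,0,0,0.8, 0,0,0,0,0.8, 0,0,0,0,0.8, 0,0,0,0,0.8]'; python3 go.py 413 -72 15 147.3
python3 - <<'E'
from det import *
o=detect([],tag="g23")
from fit import *
ims={c:o[c,'im'] for c in("side","top")}
overlay(ims,[],'side',(320,90,460,230),'pics/g23side.png',5)
E
```

```text
clock: 78.8
tcp_pos: [0.4128, -0.072, 0.0665]
tool_rot: [1.615, 0.884, -1.613]
contact_force: [0.5, -0.4, 0.6]
grip_width: 0.0751
t 78.8 tcp [412.8 -72.   66.5] jaw deg -32.55 toolz deg -122.55 tilt [-1.     0.001 -0.   ] F [ 0.5 -0.4  0.6] w 75.1 q [ 0.39  0.26 -0.42  2.27  0.17  0.64 -0.72]
shift now-axes mm [51.5  0.1 -0.1]
turn about tool x (10deg units) 0.015
shift after-turn axes mm [51.5  0.1 -0.1]
```

View pics/g23side.png

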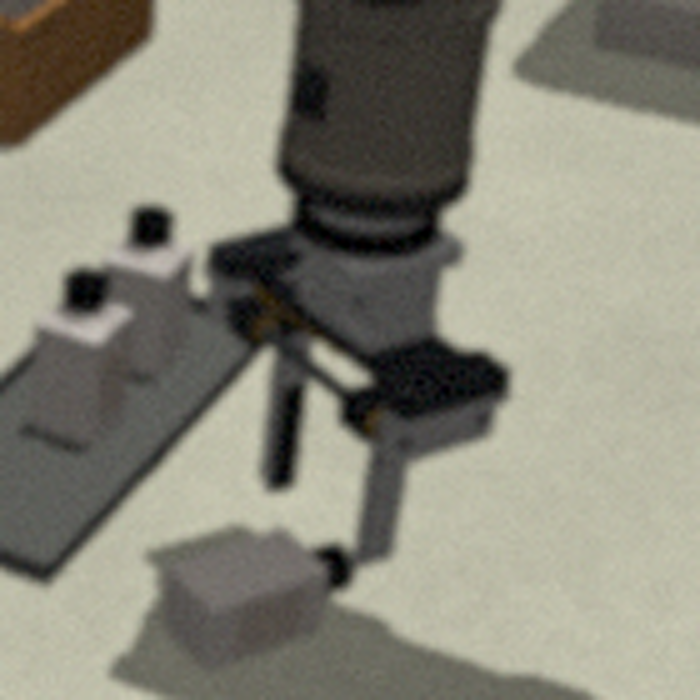

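```bash
python3 -m inch '[15,0,0,0,0.8, 15,0,0,0,0.8, 12,0,0,0,0.8, 7,0,0,0,0.8, 2,0,0,0,0.8, 0,0,0,0,0.8, 0,0,0,0,0.8, 0,0,0,0,0.8, 0,0,0,0,0.1, 0,0,0,0,0.1]' 3; python3 go.py 413 -72 15 147.3; python3 -m inch '[0,0,0,0,0.1, 0,0,0,0,0.1, 0,0,0,0,0.1, 0,0,0,0,0.1, 0,0,0,0,0.1, 0,0,0,0,0.1, 0,0,0,0,0.1, -2,0,0,0,0.1, -2,0,0,0,0.1, -3,0,0,0,0.1]' 6; python3 go.py
```

```text
clock: 80.15
tcp_pos: [0.4125, -0.0719, 0.0151]
tool_rot: [1.614, 0.885, -1.614]
contact_force: [0.1, -0.2, -0.1]
grip_width: 0.0584
t 80.15 tcp [412.5 -71.9  15.1] jaw deg -32.55 toolz deg -122.55 tilt [-1.  0. -0.] F [ 0.1 -0.2 -0.1] w 58.4 q [ 0.34  0.36 -0.37  2.3   0.26  0.52 -0.8 ]
shift now-axes mm [ 0.1  0.5 -0.2]
turn about tool x (10deg units) 0.015
shift after-turn axes mm [ 0.1  0.5 -0.2]
clock: 81.4
tcp_pos: [0.4125, -0.0719, 0.0222]
tool_rot: [1.614, 0.885, -1.614]
contact_force: [0.4, 0.7, -1.5]
grip_width: 0.0273
t 81.4 tcp [412.5 -71.9  22.2] jaw deg -32.54 toolz deg -122.54 tilt [-1.  0. -0.] F [ 0.4  0.7 -1.5] w 27.3 q [ 0.35  0.35 -0.38  2.3   0.25  0.53 -0.79]
```

```bash
python3 -m inch '[-8,0,0,0,0.1, -12,0,0,0,0.1, -14,0,0,0,0.1, -14,0,0,0,0.1, -14,0,0,0,0.1, -14,0,0,0,0.1, -9,0,0,0,0.1, 0,0,0,0,0.1, 0,0,0,0,0.1, 0,0,0,0,0.1]' 4; python3 -m inch '[0,0,0,0,0.1, 0,0,0,0,0.1, 0,0,0,0,0.1, -50,0,0,0,0.1, 0,0,0,0,0.1, 0,0,0,0,0.1, 0,0,0,0,0.1, 0,0,0,0,0.1, 0,0,0,0,0.1, 0,0,0,0,0.1]' 3; python3 go.py
python3 - <<'E'
from tilt import *
o=detect([],tag="g24"); im=o['side','im']
panels(im,[(0,.042),(0,.052),(-20,.05)],'pics/p24.png')
E
```

```text
clock: 82.65
tcp_pos: [0.4121, -0.0718, 0.1065]
tool_rot: [1.614, 0.886, -1.615]
contact_force: [-0.4, -0.5, -1.2]
grip_width: 0.0275
clock: 83.9
tcp_pos: [0.4123, -0.0718, 0.1568]
tool_rot: [1.614, 0.885, -1.614]
contact_force: [-0.3, -0.4, -1.8]
grip_width: 0.0279
t 83.9 tcp [412.3 -71.8 156.8] jaw deg -32.54 toolz deg -122.54 tilt [-1. -0.  0.] F [-0.3 -0.4 -1.8] w 27.9 q [ 0.45  0.1  -0.45  2.19  0.06  0.86 -0.61]
```

View pics/p24.png

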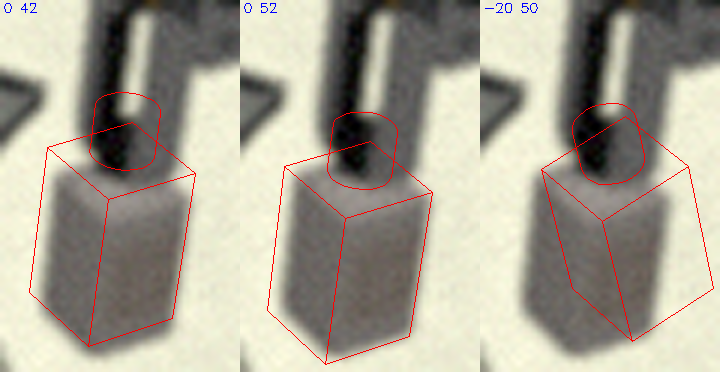

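```bash
python3 -m inch '[0,0,0,-0.3,0.1, 0,0,0,-0.5,0.1, 0,0,0,-0.6,0.1, 0,0,0,-0.6,0.1, 0,0,0,-0.6,0.1, 0,0,0,-0.4,0.1, 0,0,0,-0.25,0.1, 0,15,1,0,0.1, 0,22,1,0,0.1, 0,25,1,0,0.1]' 6; python3 -m inch '[0,28,1,0,0.1, 0,28,1,0,0.1, 0,26,1,0,0.1, 0,22,1,0,0.1, 0,16,1,0,0.1, 0,9,1,0,0.1, 0,4,0,0,0.1, 0,1,0,0,0.1, 0,0,0,0,0.1, 0,0,0,0,0.1]'; python3 go.py 608 -81 110 0
python3 - <<'E'
from tilt import *
o=detect([],tag="g25"); im=o['side','im']
panels(im,[(0,.045),(-6,.045),(6,.045)],'pics/p25.png')
E
```

```text
clock: 85.25
tcp_pos: [0.476, -0.0751, 0.157]
tool_rot: [1.211, 1.208, -1.211]
contact_force: [-0.9, 0.7, -1.0]
grip_width: 0.0278
clock: 86.5
tcp_pos: [0.6081, -0.0811, 0.1572]
tool_rot: [1.21, 1.209, -1.21]
contact_force: [0.0, 1.2, -1.6]
grip_width: 0.0278
t 86.5 tcp [608.1 -81.1 157.2] jaw deg -0.05 toolz deg -90.05 tilt [-1.  0.  0.] F [ 0.   1.2 -1.6] w 27.8 q [ 0.38  0.42 -0.45  1.78  0.21  0.99 -0.16]
shift now-axes mm [47.2 -0.1 -0.1]
turn about tool x (10deg units) -0.005
shift after-turn axes mm [47.2 -0.1 -0.1]
```

View pics/p25.png

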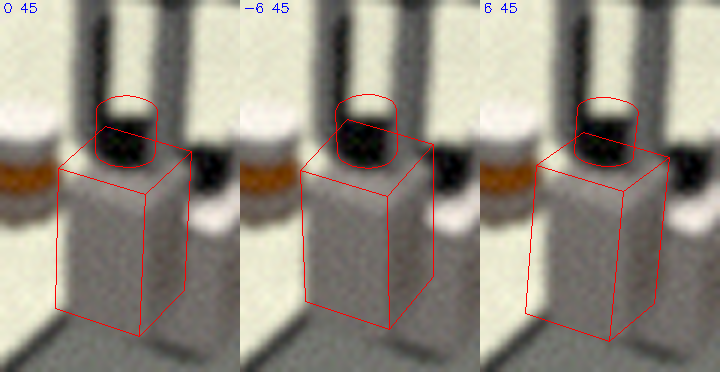

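```bash
python3 -m inch '[8,0,0,0,0.1, 12,0,0,0,0.1, 12,0,0,0,0.1, 8,0,0,0,0.1, 6,0,0,0,0.1, 4,0,0,0,0.1, 2,0,0,0,0.1, 1,0,0,0,0.1, 0,0,0,0,0.1, 0,0,0,0,0.1]'; python3 go.py; python3 -m inch '[1,0,0,0,0.1, 1,0,0,0,0.1, 1,0,0,0,0.1, 1,0,0,0,0.1, 0,0,0,0,0.1, 0,0,0,0,0.1, 0,0,0,0,0.1, 0,0,0,0,0.1, 0,0,0,0,0.1, 0,0,0,0,0.1]' 3; python3 go.py
```

```text
clock: 87.85
tcp_pos: [0.6085, -0.081, 0.1042]
tool_rot: [1.21, 1.209, -1.21]
contact_force: [-0.4, 1.0, -0.4]
grip_width: 0.0278
t 87.85 tcp [608.5 -81.  104.2] jaw deg -0.04 toolz deg -90.04 tilt [-1.  0. -0.] F [-0.4  1.  -0.4] w 27.8 q [ 0.36  0.48 -0.43  1.82  0.25  0.89 -0.19]
clock: 89.1
tcp_pos: [0.6084, -0.0811, 0.1]
tool_rot: [1.21, 1.209, -1.21]
contact_force: [-0.2, -1.4, 4.4]
grip_width: 0.0278
t 89.1 tcp [608.4 -81.1 100. ] jaw deg -0.04 toolz deg -90.04 tilt [-1.  0. -0.] F [-0.2 -1.4  4.4] w 27.8 q [ 0.36  0.49 -0.43  1.83  0.25  0.88 -0.19]
```

```bash
python3 -m inch '[1,0,0,0,0.1, 0,0,0,0,0.1, 0,0,0,0,0.33, 0,0,0,0,0.4, 0,0,0,0,0.5, 0,0,0,0,0.6, 0,0,0,0,0.6, -10,0,0,0,0.6, -40,0,0,0,0.6, -50,0,0,0,0.7]' 3; python3 -m inch '[-30,-20,0,0,0.8, -20,-30,10,0,0.8, 0,-30,30,0,0.8, 0,-30,45,0,0.8, 0,-25,50,0,0.8, 0,-25,50,0,0.8, 0,-20,50,0,0.8, 0,-20,50,0,0.8, 0,-20,50,0,0.8, 0,-15,50,0,0.8]'; python3 go.py
python3 - <<'E'
from det import *
o=detect(["clamp1","filter","bottle1_mid"],tag="g26"); pickle.dump(o,open("d26.pkl","wb"))
for k,v in o.items():
    if k[1]!='im': print(k,[(round(d['conf'],2),[int(a) for a in d['rect']]) for d in v])
E
```

```text
clock: 90.35
tcp_pos: [0.6079, -0.0809, 0.2002]
tool_rot: [1.209, 1.21, -1.21]
contact_force: [-0.1, -0.2, 0.5]
grip_width: 0.0631
clock: 91.6
tcp_pos: [0.3722, -0.4674, 0.25]
tool_rot: [1.21, 1.208, -1.21]
contact_force: [0.8, -0.3, -0.1]
grip_width: 0.0753
t 91.6 tcp [ 372.2 -467.4  250. ] jaw deg -0.05 toolz deg -90.05 tilt [-1.     0.001  0.001] F [ 0.8 -0.3 -0.1] w 75.3 q [ 0.97  0.28 -0.22  1.74  0.07  1.13  0.73]
('side', 'clamp1') [(0.79, [247, 242, 268, 266]), (0.66, [291, 148, 377, 207]), (0.47, [270, 225, 286, 244]), (0.41, [229, 232, 304, 294])]
('side', 'filter') [(0.81, [233, 218, 298, 275]), (0.2, [161, 256, 212, 284])]
('side', 'bottle1_mid') [(0.63, [312, 154, 335, 192])]
('top', 'clamp1') [(0.73, [263, 203, 268, 227]), (0.52, [230, 207, 239, 219]), (0.43, [356, 173, 476, 221])]
('top', 'filter') [(0.66, [207, 199, 292, 224])]
('top', 'bottle1_mid') [(0.69, [373, 187, 391, 207])]
```

View pics/top_g26.png

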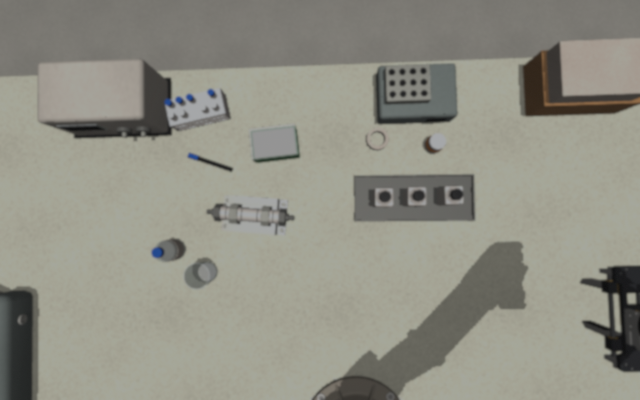

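View pics/side_g26.png

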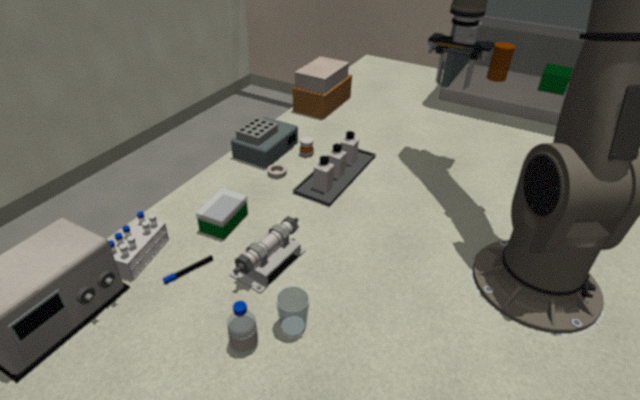

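```bash
python3 - <<'E'
from fit import *; import pickle, tilt
o=pickle.load(open("d26.pkl","rb")); ims={c:o[c,'im'] for c in("side","top")}
S={'clA':(.5774,.2970),'clB':(.569,.2174)}
it=[('clamp',np.array([x,y,-.1043,.020]),0) for x,y in S.values()]
overlay(ims,it,'top',(200,185,300,245),'pics/f_top.png',8); overlay(ims,it,'side',(220,205,310,295),'pics/f_side.png',7)
P=[]
for c,(x0,y0,x1,y1),k in (('top',(345,165,485,230),5),('side',(290,120,385,210),7)):
    v=cv2.resize(ims[c][y0:y1,x0:x1,::-1],None,fx=k,fy=k,interpolation=2)
    for y in(-.0811,-.1715,-.2608):
        for h in tilt.polys(np.eye(3),np.array([.608,y,.056]),c): cv2.polylines(v,[np.round((h+.5-[x0,y0])*k).astype(np.int32)],True,(0,0,255),1)
    cv2.imwrite(f'pics/fb_{c}.png',v)
E
```

```text
(no output)
```

View pics/f_top.png

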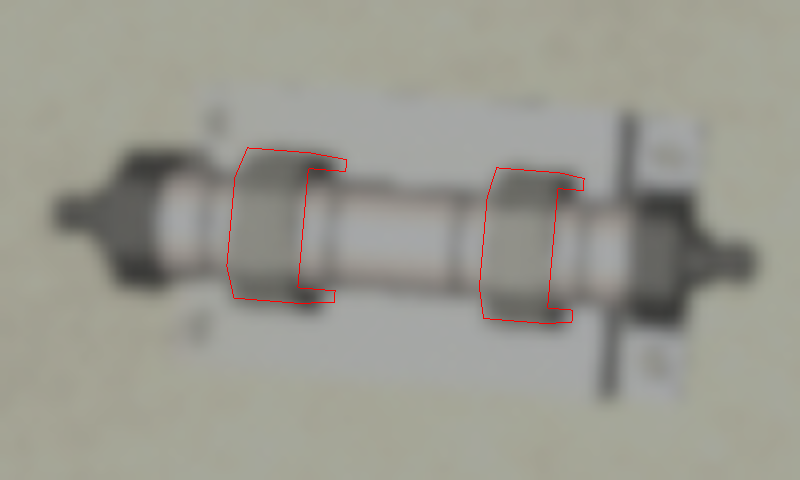

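View pics/f_side.png

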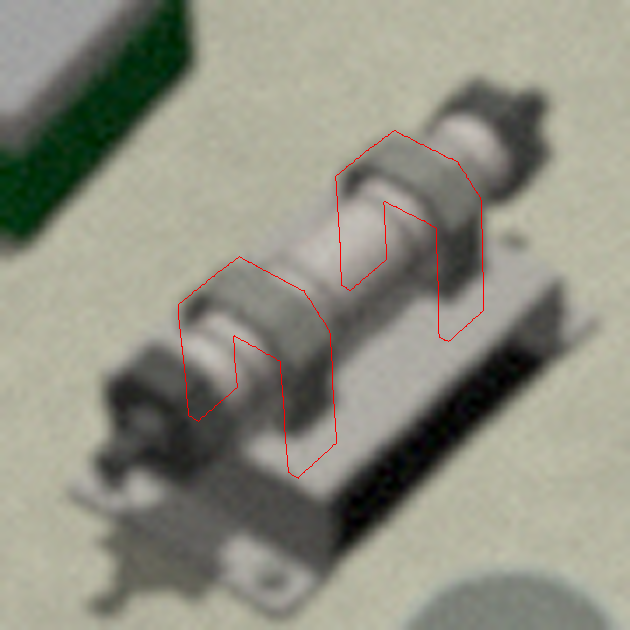

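View pics/fb_top.png

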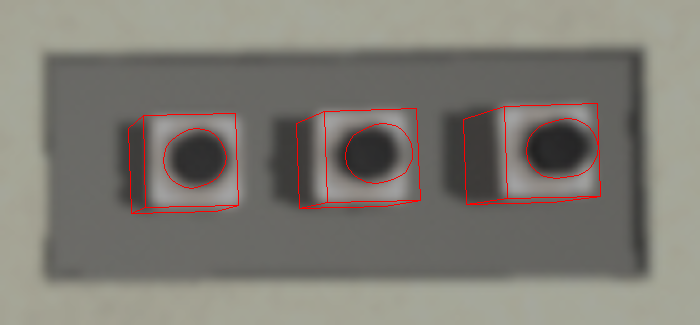

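View pics/fb_side.png

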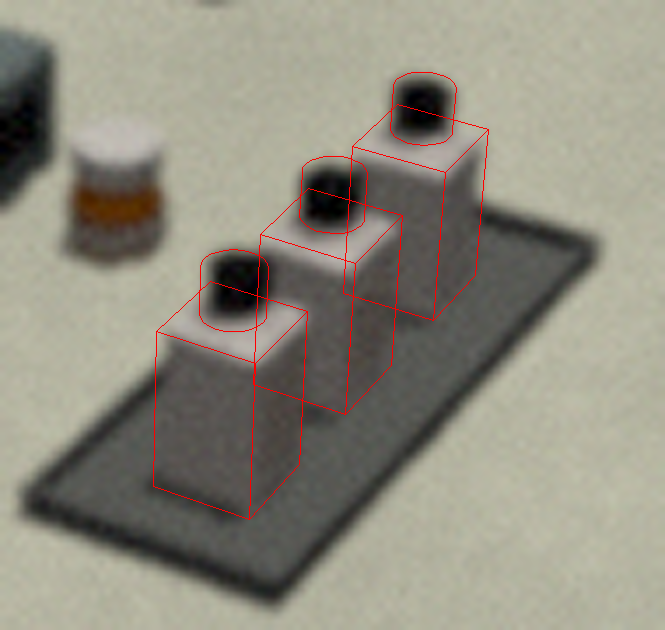

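```bash
python3 - <<'E'
from rig import ctrl,readout
print(ctrl.finish_job(), readout.state()['clock'])
E
```

```text
the job is handed in; nothing more can be done
the job is handed in; nothing more can be done
```

The job is done and handed in at about 92 s of the 210 s allowed. No verdict was reported, so what follows rests on my own checks.

**What I did**
- **Filter:** it lies in both V saddles, settled at a height that matches the 62 mm seat.
- **Clamps:** both are over the filter with their legs through the slots. The first went in with no felt force. The second caught its shoulders on a slot edge (17 N, under the limits), so I backed it off, moved it about 3 mm along the filter and it went home freely.
- **Bottles:** all three stand in the grey tray. I gripped each by its cap and lifted it. The first stayed level until a short upward jerk made it swing upright. The other two were jerked the same way. None was found knocked out of place.

**Last checks**
- In the final pictures the two clamp outlines at the slot pairs and the three upright bottles in the tray match both views to within a few pixels.
- The tip box, beaker, jar, round bottle, tape and marker look unmoved; I judged these by eye.
- The arm is parked clear of everything, with about zero measured force.

**What disagreed**
- My outline fits from the two cameras differed by up to about 7 mm for some things, such as one bottle and the filter. I went by the top view, corrected about 1 mm along x from where the filter seated.
- The networks missed some things and gave a few false hits, so the poses come from fits checked against the pictures.
- The second clamp needed about 4 mm more along the filter than I had measured, though only about 2 mm of play was expected. It is in its slots, so it should be within the 6 mm allowed.

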